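# Load the drive rack and bin the spent battery

## Robot

A 6-joint arm with a two-finger parallel gripper is mounted at the origin on the work surface. World frame = base frame: x ahead of the robot, y to its left, z up, the work surface at z = 0. Lengths are in m, angles in degrees, forces in N, time in s.
With the tool pointing down it reaches from about 0.3 to 0.75 m from the base axis. Payload 8.5 kg.
Tool frame: the origin (TCP) lies between the finger pads; the fingertips stand ahead of it and the grasp point (between the pads) lies 8 mm behind it (env.tcp_to_tips is the z of the fingertips in the tool frame, in m); z points along the fingers, x is the direction in which the jaws open and shut, and the axes are right-handed (so a half turn about z gives the same grasp; the last joint's range is limited). The gripper opens to 85 mm and grips with 20 to 120 N. Pads are 22 mm wide; open, the fingers measure 114 mm over their backs; the gripper's body (76 mm by 85 mm) begins 54 mm behind the grasp point. The pads swing forward as they close: fully open they stand 13 mm farther back than shut.
Start: joints at [58.768, 21.807, 74.336, -0, 83.858, -12.336], TCP at [0.178, 0.52, 0.208] pointing down, gripper open.
Joint ranges: [-178.18, 178.18], [-50.72, 133.34], [12.68, 142.11], [-81.47, 261.47], [9.98, 163.14], [-165.26, 165.26]. Speed limits (degrees/s): [136.94, 136.94, 180, 180, 180, 180].

## Interface

Orientations are given as a 3x3 rotation matrix whose columns are the frame's x, y, z axes.
In Python, from rig import observe, viewer, env gives the robot as it stands.
- The arm moves only by the tool jog_arm, never from a script. Its arguments are lists of equal length, an entry for each row: "dr": the turn, a rotation vector about the tool's x, y, z in rad, a list of three; "slide": the shift along the tool's x, y, z in m, a list of three; "gripper": the opening, from -1 (shut) to 1 (fully open), so that 0 is half open. In form: {"dr": [[rx, ry, rz], ...], "slide": [[dx, dy, dz], ...], "gripper": [gripper, ...]}. A call has exactly 10 rows; each row shifts and turns the commanded pose from where the row before left it, along the tool's axes as they then stand; what a row does not reach is not made up. A row lasts 1/10 s, in which the tool goes at most 50 mm and 8.59 degrees, less where a joint would pass 70% of its speed; a pose out of reach is approached as far as the arm can. A call is refused whole if a number of a shift passes 0.05 or a number of a turn 0.15, either way. A call with a gripper value outside its range is refused whole. The fingers move at their own pace and stop on an object; "force" is the grip in N (left out, the last holds). Time passes only in rows, so rows that do not move let the fingers close, or fill a call up. It gives the time, the measured TCP pose, the force and the opening at its end, in the units of the state.
- observe(): the state, without advancing time (a new reading comes with each control period).
- viewer.get_image(name): name is "side" or "top"; returns a dict with "pixels" (384x512x3 uint8, blue, green, red), "camera_matrix" (3x3 intrinsics, pixels), "R" (3x3) and "t" (3): a world point X has camera coordinates R X + t. Camera axes: x right, y down, z forward; pixel columns grow to the right and rows downward; lengths in m; the calibration is good to about 2 mm. A picture is of the moment at which its call begins. There is no depth.
- env.close_job(): hands the job in, once; it reports no verdict.
The state is a dict: "time_s": time; "q": joint angles; "qvel": joint speeds; "joint_efforts": joint torques, N m; "position": TCP position; "tool_rot": TCP orientation; "ft_force": force on the tool from outside, world axes, zero at the start; "wrist_torque": the same for the moment, N m; "grip_width": finger opening in m.
Only numpy, scipy, OpenCV 4.12 (cv2) and the standard library are available. Lean on these libraries where they do the work, as an engineer would, in place of code of your own. Each camera call takes 0.05 s, during which the arm holds its last target.

## Task

Put away the parts pulled from these laptops: slide every drive sled, right way up, fully home against the back of a slot of the rack that matches its thickness (the thick one in the tall bottom slot, each thin one in a low slot of its own), and push the spent battery in through the flap of the battery box so that the flap falls shut behind it. When all the drives are in, press the start button on top of the rack and let it go; leave the bottles standing.

Things in the scene. Friction and masses are not known exactly. Their poses are not given: they have to be found in the camera images.
- sled_thick: the thick drive sled (may be absent): flat black tray 100 long (x) x 70 wide x 24 mm high, steel top, paper label; behind it (-x) a grey grip block 30 long x 24 wide x 28 mm high, undersides level, its middle 65 mm behind the origin (overall x -80 to +50 mm); about 0.2 kg. Origin: middle of the tray's underside; z up. Starts flat on the table, x roughly away from the robot.
- sled_a: a thin drive sled (may be absent): flat black tray 100 long (x) x 70 wide x 12 mm high, steel top, paper label; behind it (-x) a grey grip block 30 long x 24 wide x 20 mm high, undersides level, its middle 65 mm behind the origin (overall x -80 to +50 mm); about 0.12 kg. Origin: middle of the tray's underside; z up. Starts flat on the table, x roughly away from the robot.
- sled_b: another thin drive sled, the same as sled_a in every way; may be absent
- sled_c: another thin drive sled, the same as sled_a in every way; may be absent
- rack: the fixed aluminium drive rack, 78 deep x 94 wide x 140 mm high, four level slots one above the other, open towards the robot. Origin: on the table, middle of the front face; x points into the rack, z up. Slots are 78 mm wide, 70 mm deep to a back stop. A seated sled sticks out: 30 mm of tray, then its grip block, whose middle is 45 mm in front of the face.
- slot0 (a point): tall bottom slot (for the thick sled), 30 mm high, floor 12 mm above the table: the point on its floor where a sled's origin lies when the sled is fully home, 20 mm behind the front face; axes as the rack
- slot1 (a point): lowest of the three low slots (thin sleds), 18 mm high, floor 54 mm above the table: same point on its floor. Grip blocks of seated sleds stand above one another, so a sled in a higher slot obstructs reaching down to a lower one: filling from the bottom up is easiest
- slot2 (a point): middle low slot, 18 mm high, floor 84 mm above the table: same point on its floor; axes as the rack
- slot3 (a point): top low slot, 18 mm high, floor 114 mm above the table: same point on its floor; axes as the rack
- start (a joint): round black start button, 34 mm across, in a grey housing on top of the rack, pressed straight down: 0 released, 0.006 m fully down (5 N); it springs back; it counts as pressed beyond 0.0045 m
- start_top (a point): middle of the top face of the start button
- battery: a spent laptop battery pack: plain black bar 120 long (x) x 50 wide (y) x 16 mm high, 0.2 kg, paper label on top; origin: middle of the underside, x along its length, z up. Starts flat on the table.
- bin: the fixed grey battery box with a clear roof, standing on the table without a floor, 210 deep x 136 wide x 110 mm high, 8 mm walls; its front, towards the robot, is a doorway 120 wide x 100 mm high with a hanging flap. Origin: on the table, below the middle of the flap; x points into the box, z up; inside 200 mm deep.
- flap (a joint): the aluminium flap in the box's doorway, 112 wide x 84 x 4 mm, 40 g, hinged at its upper edge 95 mm above the table, lower edge 10 mm above the table: 0 hanging shut, grows as it swings into the box (up to 1.35 rad), never outwards; falls shut by itself, but rests on the battery until the battery's rear end is about 35 mm inside, so the pusher must follow through under the lintel
- spray_bottle: bystander: white spray bottle, 70 mm across and 210 mm tall, upright; origin: middle of its base; to be left standing
- cleaner: bystander: white bottle, 50 mm across and 150 mm tall, upright; origin: middle of its base; to be left standing
There are look-alikes about, which are no part of the job. Leave any green look-alike of the sled_thick alone.

How it is judged (in metres and radians):
On the way, in this order (a step that is already met when the one before it is completed fails the run):
1. every sled present is fully home in a slot that matches its thickness (x of sled_thick in the frame of slot0 between -0.006 and 0.006 m and y of sled_thick in the frame of slot0 between -0.012 and 0.012 m and z of sled_thick in the frame of slot0 between -0.005 and 0.005 m and angle between sled_thick's own z axis and vertical below 0.1 rad and angle between the x axis of sled_thick and the x axis of rack, either way round below 0.15 rad and ((x of sled_a in the frame of slot1 between -0.006 and 0.006 m and y of sled_a in the frame of slot1 between -0.012 and 0.012 m and z of sled_a in the frame of slot1 between -0.005 and 0.005 m and angle between sled_a's own z axis and vertical below 0.1 rad and angle between the x axis of sled_a and the x axis of rack, either way round below 0.15 rad) or (x of sled_a in the frame of slot2 between -0.006 and 0.006 m and y of sled_a in the frame of slot2 between -0.012 and 0.012 m and z of sled_a in the frame of slot2 between -0.005 and 0.005 m and angle between sled_a's own z axis and vertical below 0.1 rad and angle between the x axis of sled_a and the x axis of rack, either way round below 0.15 rad) or (x of sled_a in the frame of slot3 between -0.006 and 0.006 m and y of sled_a in the frame of slot3 between -0.012 and 0.012 m and z of sled_a in the frame of slot3 between -0.005 and 0.005 m and angle between sled_a's own z axis and vertical below 0.1 rad and angle between the x axis of sled_a and the x axis of rack, either way round below 0.15 rad)) and ((x of sled_b in the frame of slot1 between -0.006 and 0.006 m and y of sled_b in the frame of slot1 between -0.012 and 0.012 m and z of sled_b in the frame of slot1 between -0.005 and 0.005 m and angle between sled_b's own z axis and vertical below 0.1 rad and angle between the x axis of sled_b and the x axis of rack, either way round below 0.15 rad) or (x of sled_b in the frame of slot2 between -0.006 and 0.006 m and y of sled_b in the frame of slot2 between -0.012 and 0.012 m and z of sled_b in the frame of slot2 between -0.005 and 0.005 m and angle between sled_b's own z axis and vertical below 0.1 rad and angle between the x axis of sled_b and the x axis of rack, either way round below 0.15 rad) or (x of sled_b in the frame of slot3 between -0.006 and 0.006 m and y of sled_b in the frame of slot3 between -0.012 and 0.012 m and z of sled_b in the frame of slot3 between -0.005 and 0.005 m and angle between sled_b's own z axis and vertical below 0.1 rad and angle between the x axis of sled_b and the x axis of rack, either way round below 0.15 rad)) and ((x of sled_c in the frame of slot1 between -0.006 and 0.006 m and y of sled_c in the frame of slot1 between -0.012 and 0.012 m and z of sled_c in the frame of slot1 between -0.005 and 0.005 m and angle between sled_c's own z axis and vertical below 0.1 rad and angle between the x axis of sled_c and the x axis of rack, either way round below 0.15 rad) or (x of sled_c in the frame of slot2 between -0.006 and 0.006 m and y of sled_c in the frame of slot2 between -0.012 and 0.012 m and z of sled_c in the frame of slot2 between -0.005 and 0.005 m and angle between sled_c's own z axis and vertical below 0.1 rad and angle between the x axis of sled_c and the x axis of rack, either way round below 0.15 rad) or (x of sled_c in the frame of slot3 between -0.006 and 0.006 m and y of sled_c in the frame of slot3 between -0.012 and 0.012 m and z of sled_c in the frame of slot3 between -0.005 and 0.005 m and angle between sled_c's own z axis and vertical below 0.1 rad and angle between the x axis of sled_c and the x axis of rack, either way round below 0.15 rad))), for 0.2 s.
2. the start button is pressed (beyond 4.5 mm) with the sleds in (value of joint start above 0.0045 m), for 0.05 s.
At the end, for the whole second after the job is handed in: Every sled lies level, right way up, within 6 mm of fully home in a matching slot; the battery is inside the box and the flap hangs shut (within 0.08 rad); start was pressed (4.5 mm or more) after the last sled went in and is up again; all at rest; bottles upright (all of step 1 and linear speed of each of sled_thick, sled_a, sled_b, sled_c, battery below 0.02 m/s and x of battery in the frame of bin between 0.03 and 0.21 m and y of battery in the frame of bin between -0.06 and 0.06 m and height (world z) of battery below 0.06 m and value of joint flap below 0.08 rad and value of joint start below 0.002 m); the robot touches nothing.
It fails at once if a bottle is knocked over (angle between any of spray_bottle, cleaner's own z axis and vertical above 0.5 rad).
Of sled_thick, sled_a, sled_b, sled_c only 2 to 4 are there at a start; the rules pass over those that are not, and their reading is None.
At some moment in a run one of battery may be knocked a few centimetres aside while the robot is not near it.
Once in a run the grip may slacken for a moment while it holds something.
It also fails if it takes over 210 s, if anything falls off the work surface, if the arm or the gripper's body presses on something with over 40 N, if the wrist force passes 120 N, or if a joint passes its speed limit or range.

## Working session

There is one attempt and no reset: what is moved stays moved. The work goes in short steps, Python scripts to look and compute and a tool call to move; the robot and the scene stay as the last step left them, time stands still between calls to the robot, and variables do not carry over. Pictures are saved under pics/ and viewed, and the job is handed in when it is done.

Besides the shell and the picture viewer there is one more tool, called after "Call:" by a JSON object that holds its "api" and its "payload". jog_arm: Moves the arm, as the interface text tells. Its arguments: {"type":"object","properties":{"dr":{"type":"array","items":{"type":"array","items":{"type":"number"}}},"slide":{"type":"array","items":{"type":"array","items":{"type":"number"}}},"gripper":{"type":"array","items":{"type":"number"}},"force":{"type":"number"}},"required":["dr","slide","gripper"]}

```bash
ls; mkdir -p pics; python3 - <<'E'
from rig import observe, viewer, env
import cv2
s=observe();print(s);print(env.tcp_to_tips)
for n in("side","top"):
    im=viewer.get_image(n);cv2.imwrite(f"pics/{n}0.png",im["pixels"]);print(n,im["camera_matrix"],im["R"],im["t"])
E
```

```text
pics
{'time_s': 0.0, 'q': array([ 5.87686708e+01,  2.18418330e+01,  7.43870808e+01,  1.83809447e-03,
        8.38570542e+01, -1.23355058e+01]), 'qvel': array([-0.10158665, -0.04867596, -0.10600131,  0.14339948,  0.03708334,
        0.03119056]), 'joint_efforts': array([-9.95733317e-04, -4.48457515e+01, -2.31281018e+01, -2.60815359e-04,
        4.78827264e-03,  1.37471193e-05]), 'position': array([0.17793015, 0.52007023, 0.2074902 ]), 'tool_rot': array([[ 3.23851135e-01,  9.46107707e-01, -8.05235659e-04],
       [ 9.46106925e-01, -3.23851945e-01, -1.26644514e-03],
       [-1.45897064e-03, -3.51699337e-04, -9.99998874e-01]]), 'ft_force': array([0.39150553, 0.57625116, 0.4750671 ]), 'wrist_torque': array([-0.01679983, -0.0222368 , -0.0066181 ]), 'grip_width': 0.08524271007918957}
0.011
side [[451.6353566    0.         251.08048247]
 [  0.         451.6353566  191.46667955]
 [  0.           0.           1.        ]] [[-0.99882047 -0.04744142 -0.0103429 ]
 [-0.02188864  0.63006766 -0.77623169]
 [ 0.04334226 -0.77508971 -0.6303629 ]] [0.45856764 0.10235582 1.46189478]
top [[442.19626622   0.         257.05625849]
 [  0.         442.19626622 194.13094298]
 [  0.           0.           1.        ]] [[ 0.02840069 -0.99959083 -0.00340322]
 [-0.99728662 -0.02810357 -0.0680411 ]
 [ 0.06791762  0.0053264  -0.99767671]] [-0.005182    0.46860292  1.48738402]
```

View pics/side0.png

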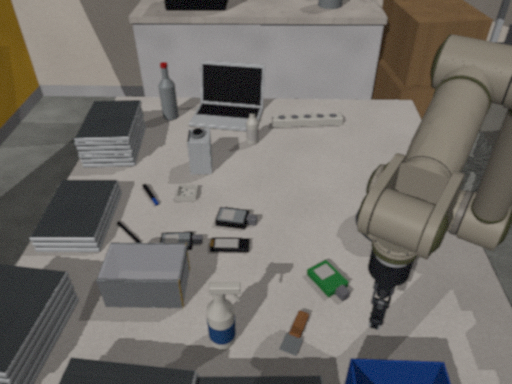

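View pics/top0.png

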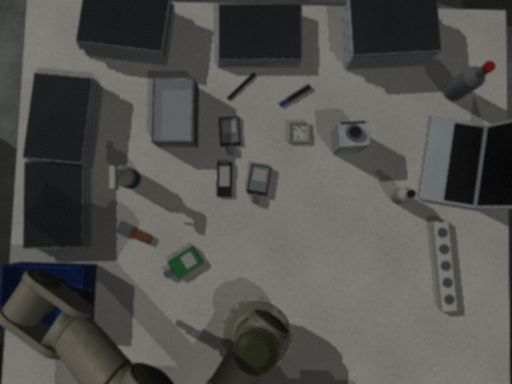

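```bash
cat > h.py <<'E'
import numpy as np, cv2
def crop(img,x0,y0,x1,y1,k,fn):
    c=img[y0:y1,x0:x1]; cv2.imwrite(fn,cv2.resize(c,None,fx=k,fy=k,interpolation=cv2.INTER_CUBIC))
def pix2w(im,u,v,z):
    K=np.array(im["camera_matrix"]);R=np.array(im["R"]);t=np.array(im["t"])
    d=R.T@np.linalg.solve(K,[u,v,1.]);c=-R.T@t
    return c+d*(z-c[2])/d[2]
def proj(im,X):
    p=np.array(im["R"])@np.asarray(X,float)+im["t"];p=np.array(im["camera_matrix"])@p;return p[:2]/p[2]
E
python3 - <<'E'
from h import *
t=cv2.imread("pics/top0.png");s=cv2.imread("pics/side0.png")
crop(t,140,65,300,205,5,"pics/t0a.png")
crop(t,280,90,430,210,5,"pics/t0b.png")
crop(s,90,120,290,270,4,"pics/s0a.png")
crop(t,10,140,210,290,4,"pics/t0c.png")
E
```

```text
(no output)
```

View pics/t0a.png

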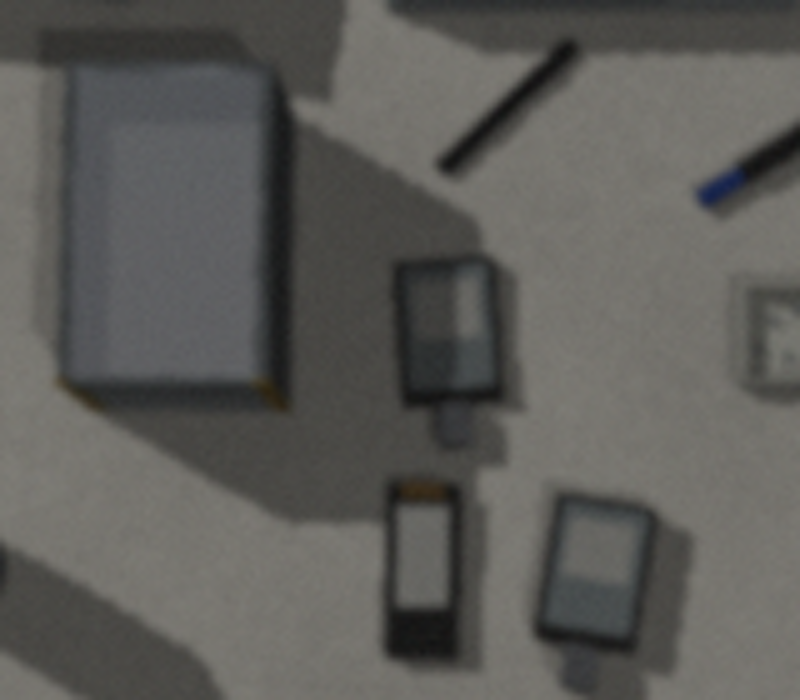

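View pics/t0b.png

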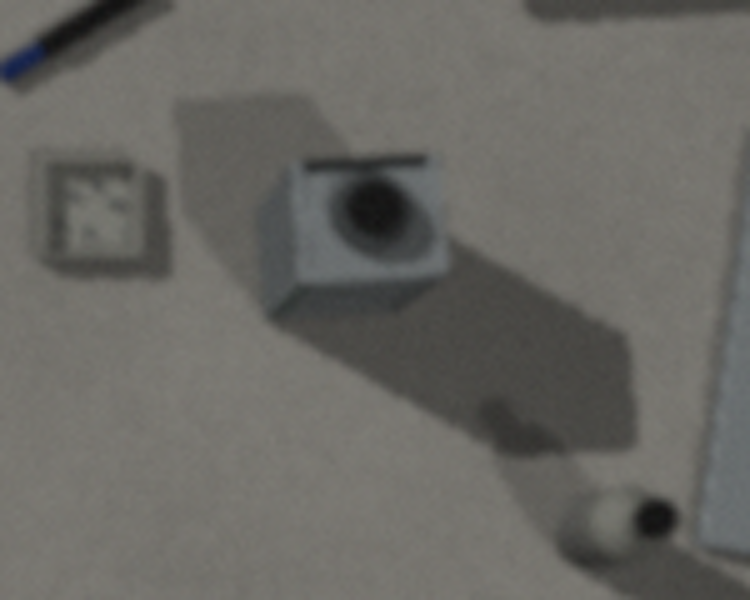

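View pics/s0a.png

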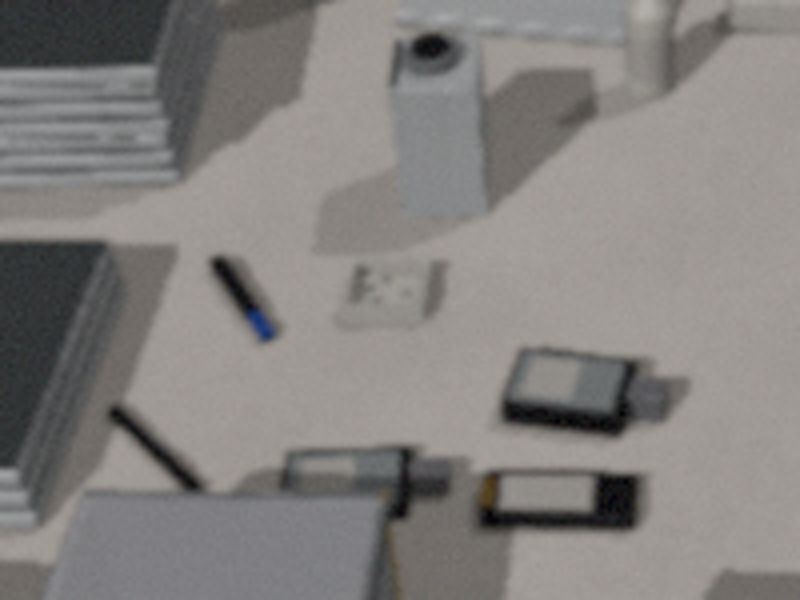

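View pics/t0c.png

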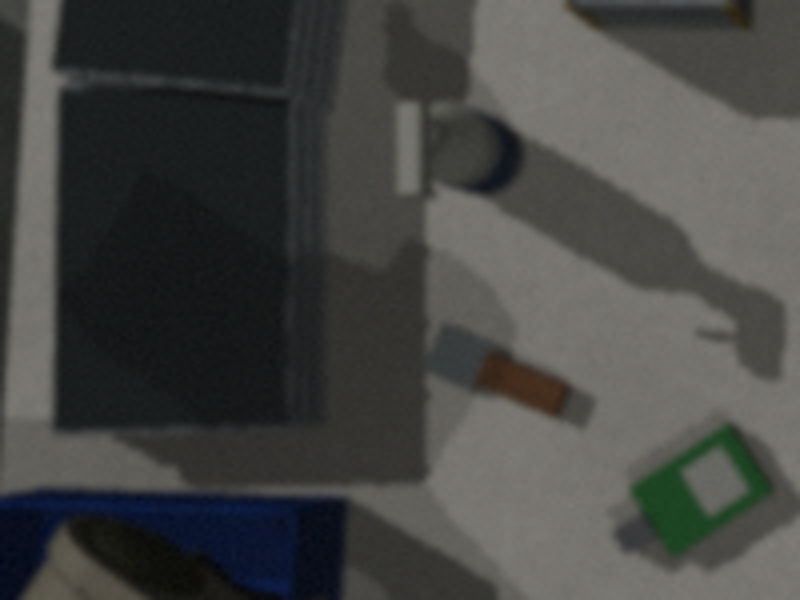

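```bash
python3 - <<'E'
from h import *
from rig import viewer
import pickle
D={}
for n in("side","top"):
    ims=[viewer.get_image(n) for _ in range(5)]
    m=np.mean([i["pixels"].astype(float) for i in ims],0)
    d=dict(ims[0]);d["pixels"]=np.clip(m*1.4,0,255).astype(np.uint8);D[n]=d
pickle.dump(D,open("d0.pkl","wb"))
t=D["top"]["pixels"];s=D["side"]["pixels"]
crop(t,205,105,280,205,6,"pics/t1sl.png")   # 450x600
crop(t,325,110,405,215,5,"pics/t1r.png")
crop(s,180,115,270,190,8,"pics/s1r.png")
crop(s,155,195,260,260,7,"pics/s1sl.png")
crop(t,140,65,215,155,6,"pics/t1b.png")
crop(s,95,235,200,315,7,"pics/s1b.png")
E
```

```text
(no output)
```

View pics/t1sl.png

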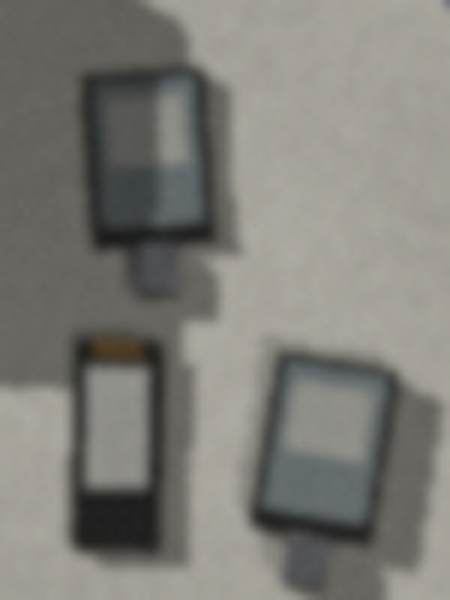

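View pics/t1r.png

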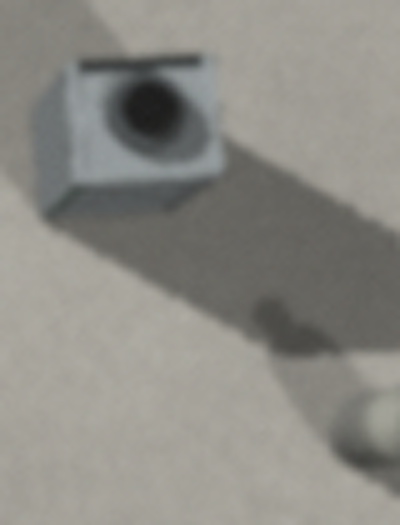

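View pics/s1r.png

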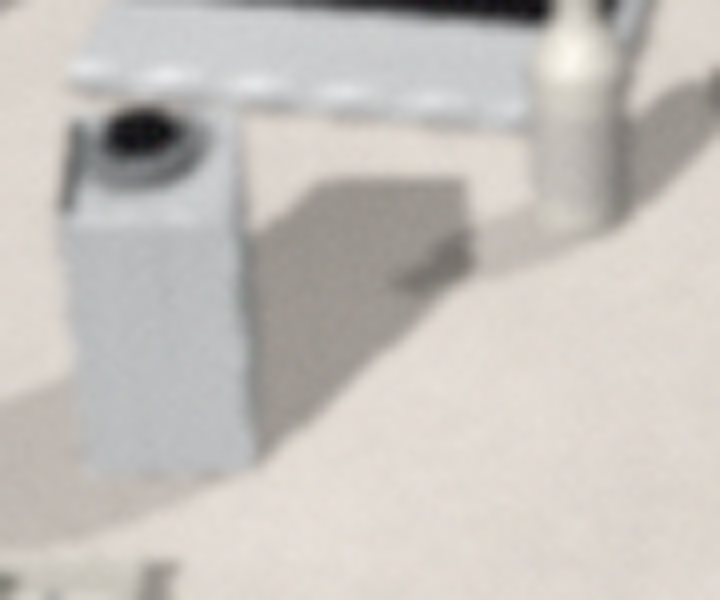

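View pics/s1sl.png

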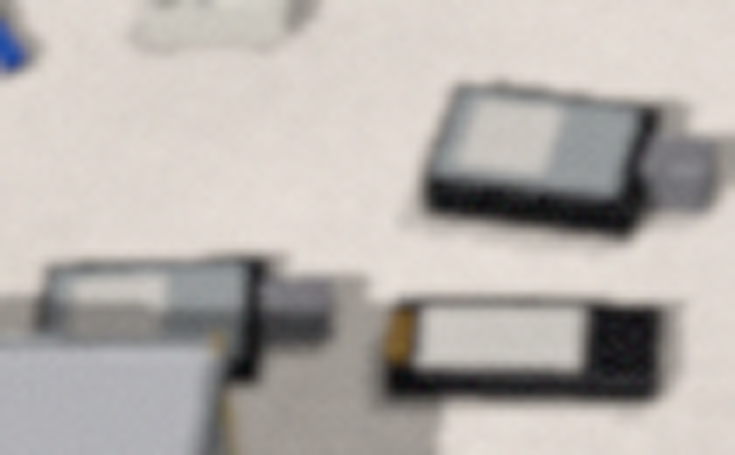

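View pics/t1b.png

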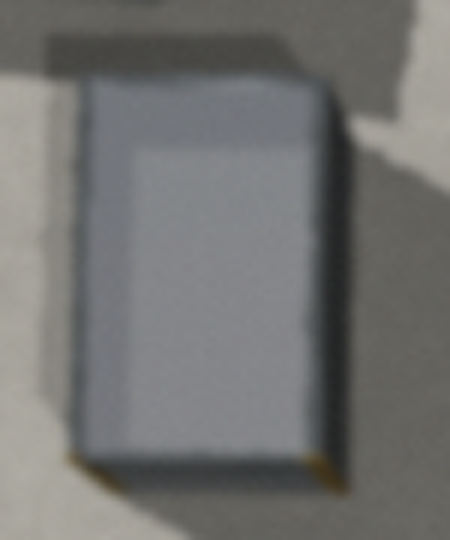

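View pics/s1b.png

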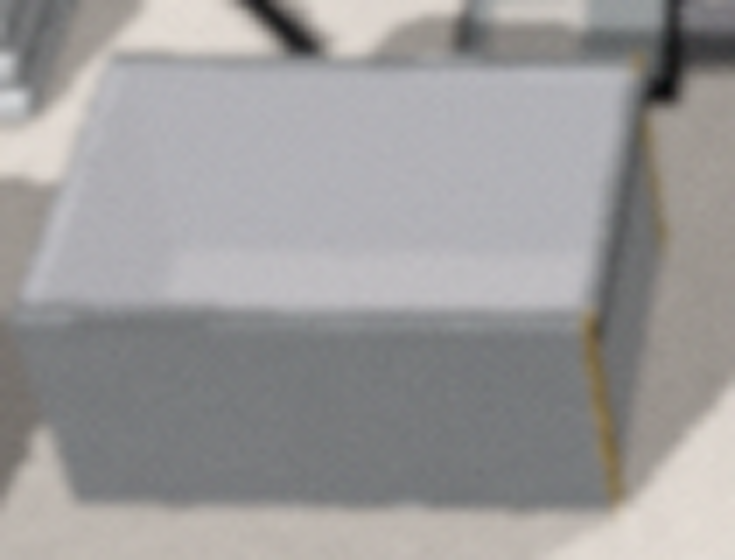

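```bash
cat > fit.py <<'E'
from h import *
import pickle
from scipy.optimize import least_squares
def Rz(a):return np.array([[np.cos(a),-np.sin(a),0],[np.sin(a),np.cos(a),0],[0,0,1]])
def px(x,y,k,x0,y0):return ((x+.5)/k-.5+x0,(y+.5)/k-.5+y0)
def fit(D,obs,x0,z0=0):
    # obs: list (cam, modelpt, pix)
    def r(p):
        o=[]
        for c,m,q in obs:
            X=Rz(p[2])@np.array(m)+[p[0],p[1],z0]
            o+=list(proj(D[c],X)-q)
        return o
    s=least_squares(r,x0,loss="soft_l1");return s.x,np.array(r(s.x)).reshape(-1,2)
def box(x0,x1,y0,y1,z0,z1):
    return [(a,b,c) for a in(x0,x1) for b in(y0,y1) for c in(z0,z1)]
EDG=[(0,1),(2,3),(4,5),(6,7),(0,2),(1,3),(4,6),(5,7),(0,4),(1,5),(2,6),(3,7)]
def draw(im,D,c,p,boxes,col,k,x0,y0,z0=0):
    for b in boxes:
        P=[]
        for m in box(*b):
            u=proj(D[c],Rz(p[2])@np.array(m)+[p[0],p[1],z0]);P.append(tuple(int(round(a)) for a in ((u[0]+.5-x0)*k-.5,(u[1]+.5-y0)*k-.5)))
        for i,j in EDG: cv2.line(im,P[i],P[j],col,1,cv2.LINE_AA)
THIN=[(-.05,.05,-.035,.035,0,.012),(-.08,-.05,-.012,.012,0,.02)]
THICK=[(-.05,.05,-.035,.035,0,.024),(-.08,-.05,-.012,.012,0,.028)]
BAT=[(-.06,.06,-.025,.025,0,.016)]
RACK=[(0,.078,-.047,.047,0,.14)]
BIN=[(-.002,.208,-.068,.068,0,.11)]
E
cat > f0.py <<'E'
from fit import *
D=pickle.load(open("d0.pkl","rb"))
T=lambda x,y:px(x,y,6,205,105)
S=lambda x,y:px(x,y,7,155,195)
def sled(h,tp,sp,x0):
    obs=[("top",(a,b,h),T(*q)) for (a,b),q in zip([(.05,.035),(.05,-.035)],tp)]
    obs+=[("side",m,S(*q)) for m,q in sp]
    return fit(D,obs,x0)
for h in(.012,.024):
    p,r=sled(h,[(280,352),(397,372)],[((.05,.035,h),(430,180)),((.05,-.035,h),(460,85)),((-.05,-.035,h),(660,105)),((.05,.035,0),(427,212)),((-.05,.035,0),(630,235))],[.45,0,0])
    print("near",h,p,np.sqrt((r**2).mean()));print(r.round(2).tolist())
    p,r=sled(h,[(82,72),(205,68)],[((-.05,-.035,h),(262,258)),((-.05,.035,0),(250,378))],[.6,.1,0])
    print("far",h,p,np.sqrt((r**2).mean()));print(r.round(2).tolist())
obs=[("top",(a,b,.016),T(*q)) for (a,b),q in zip([(.06,.025),(.06,-.025),(-.06,-.025),(-.06,.025)],[(75,338),(160,340),(158,548),(75,545)])]
obs+=[("side",m,S(*q)) for m,q in [((-.06,-.025,.016),(660,303)),((.06,.025,0),(390,398)),((-.06,.025,0),(657,398))]]
p,r=fit(D,obs,[.5,.1,0]);print("bat",p,r.round(2).tolist())
R=lambda x,y:px(x,y,5,325,110)
Q=lambda x,y:px(x,y,8,180,115)
obs=[("top",m,R(*q)) for m,q in [((0,.047,.14),(75,183)),((0,-.047,.14),(222,175)),((.078,-.047,.14),(213,55)),((.078,.047,.14),(72,62)),((0,.047,0),(48,217))]]
obs+=[("side",m,Q(*q)) for m,q in [((0,.047,.14),(238,225)),((.078,.047,.14),(65,222)),((0,.047,0),(255,465)),((.078,.047,0),(90,470))]]
p,r=fit(D,obs,[.6,-.2,0]);print("rack",p,r.round(2).tolist())
B=lambda x,y:px(x,y,6,140,65)
C=lambda x,y:px(x,y,7,95,235)
obs=[("top",m,B(*q)) for m,q in [((-.002,.068,.11),(70,458)),((-.002,-.068,.11),(308,457)),((.208,-.068,.11),(325,78)),((.208,.068,.11),(82,78)),((-.002,-.068,0),(347,492))]]
obs+=[("side",m,C(*q)) for m,q in [((-.002,.068,.11),(588,315)),((-.002,-.068,.11),(640,62)),((.208,-.068,.11),(112,60)),((.208,.068,.11),(20,305)),((-.002,.068,0),(618,505)),((.208,.068,0),(78,500))]]
p,r=fit(D,obs,[.6,.25,0]);print("bin",p,r.round(2).tolist())
E
python3 f0.py
```

```text
near 0.012 [ 0.51989927 -0.00064242 -0.11363432] 0.8918332266567942
[[0.73, 0.22], [1.47, -0.25], [-0.8, 1.69], [-0.46, 1.13], [0.46, 1.22], [-0.15, -0.17], [1.23, -0.26]]
far 0.012 [0.68816819 0.11052523 0.07383642] 0.6816486826391671
[[0.16, -0.64], [-0.08, -0.9], [0.47, -0.59], [0.84, 1.08]]
near 0.024 [ 0.51887663  0.00396115 -0.13208637] 0.6411635612879586
[[-0.39, -0.15], [0.46, -0.22], [-1.0, -0.29], [-0.24, -0.84], [0.8, -0.37], [-0.12, 0.6], [1.22, 0.92]]
far 0.024 [0.68636918 0.11249484 0.02385186] 1.3590805911670396
[[-0.03, -1.52], [-0.09, -0.77], [1.07, -2.35], [0.68, 2.18]]
bat [0.51946982 0.12182346 0.02227563] [[-0.07, -0.13], [0.38, -0.38], [0.36, -0.01], [-0.51, 0.4], [0.41, -1.14], [-0.9, 0.28], [0.43, 0.73]]
rack [ 0.62136477 -0.29504764  0.0801172 ] [[0.26, 0.19], [0.76, 0.24], [0.85, -0.23], [-0.73, -0.08], [-1.77, 0.51], [-0.19, -1.19], [-0.73, -0.22], [0.27, 0.63], [-0.1, 0.59]]
bin [0.62822393 0.28592946 0.02061201] [[-0.4, -0.26], [2.2, 0.21], [0.5, -0.63], [-0.84, -0.9], [0.39, 0.35], [0.17, 1.11], [0.16, -1.22], [0.45, -1.84], [-0.68, 1.36], [0.44, 0.62], [0.22, 0.1]]
```

```bash
cat > ov.py <<'E'
from fit import *
def over(D,items,name,wins):
    out=[]
    for c,x0,y0,x1,y1,k in wins:
        im=cv2.resize(D[c]["pixels"][y0:y1,x0:x1],None,fx=k,fy=k,interpolation=cv2.INTER_CUBIC)
        for p,b,col in items: draw(im,D,c,p[:3],b,col,k,x0,y0,p[3] if len(p)>3 else 0)
        out.append(im)
    h=max(i.shape[0] for i in out)
    out=[cv2.copyMakeBorder(i,0,h-i.shape[0],0,4,cv2.BORDER_CONSTANT) for i in out]
    im=np.hstack(out);print(im.shape);cv2.imwrite(name,im)
E
python3 - <<'E'
from ov import *
D=pickle.load(open("d0.pkl","rb"))
G=(0,255,0);Rr=(0,0,255)
near=[.5189,.0040,-.132];far=[.688,.1105,.0738];bat=[.5195,.1218,.0223];rack=[.6214,-.295,.080];bn=[.628,.286,.0206]
it=[(near,THICK,G),(far,THIN,G),(bat,BAT,G)]
over(D,it,"pics/o1.png",[("top",205,105,280,205,5),("side",155,195,260,260,4)])
over(D,[([.52,-.0006,-.1136],THIN,G),([.6864,.1125,.0239],THICK,G)],"pics/o1b.png",[("top",205,105,280,205,5),("side",155,195,260,260,4)])
over(D,[(rack,RACK,G),(bn,BIN,G)],"pics/o2.png",[("top",325,110,385,165,6),("side",180,115,230,190,6)])
over(D,[(rack,RACK,G),(bn,BIN,G)],"pics/o3.png",[("top",140,65,215,155,5),("side",95,235,200,315,4)])
E
```

```text
(500, 803, 3)
(500, 803, 3)
(450, 668, 3)
(450, 803, 3)
```

View pics/o1.png

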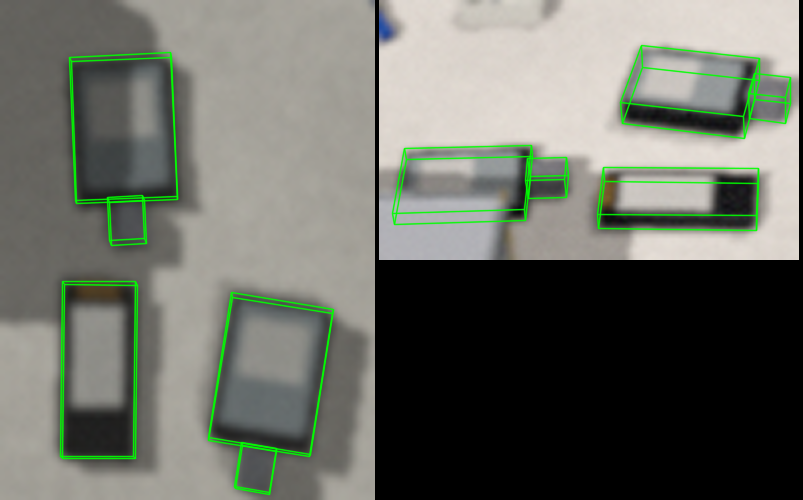

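View pics/o1b.png

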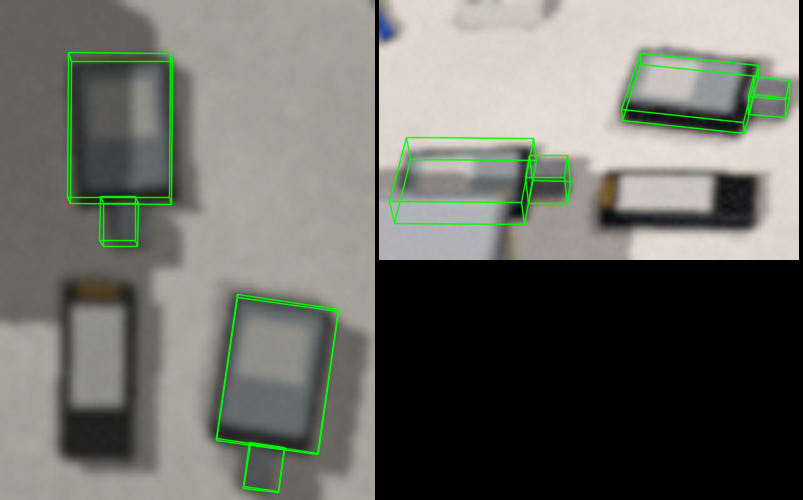

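View pics/o2.png

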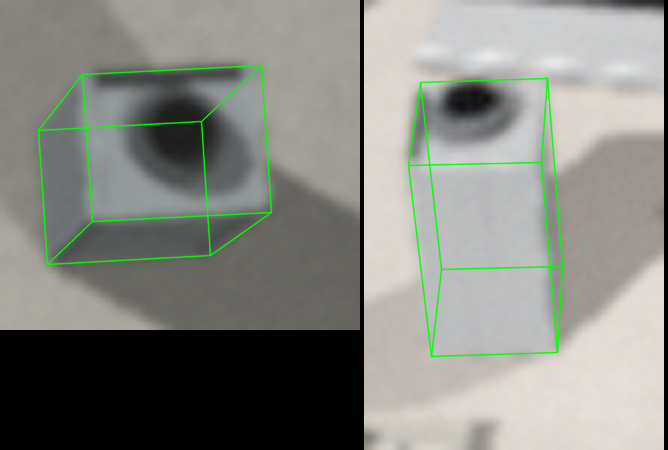

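View pics/o3.png

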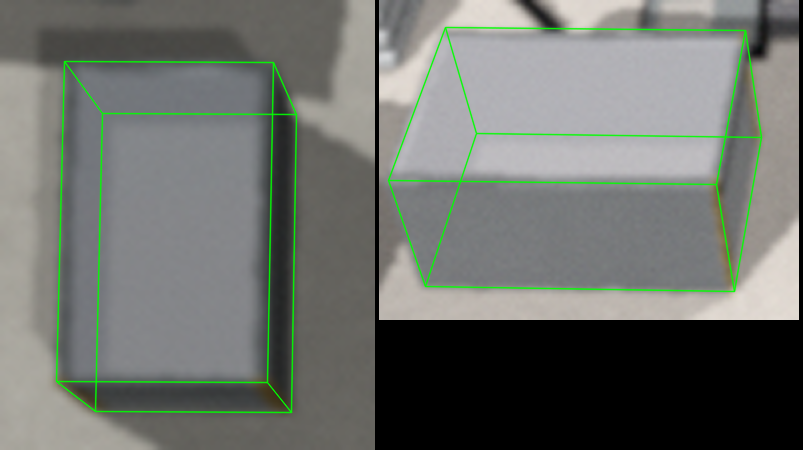

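```bash
cat > mv.py <<'E'
from h import *
from rig import observe
from scipy.spatial.transform import Rotation as Ro
def toolR(yaw,tilt):
    # tool z down, tilted forward by tilt; tool y along heading yaw
    f=np.array([np.cos(yaw),np.sin(yaw),0]);d=np.array([0,0,-1.])
    z=d*np.cos(tilt)+f*np.sin(tilt);x=np.array([-np.sin(yaw),np.cos(yaw),0]);y=np.cross(z,x)
    return np.stack([x,y,z],1)
def plan(target,yaw,tilt,n=None):
    s=observe();R0=s["tool_rot"];p0=s["position"];R1=toolR(yaw,tilt)
    w=Ro.from_matrix(R0.T@R1).as_rotvec();d=np.array(target)-p0
    print("t",s["time_s"],"pos",p0.round(4),"F",s["ft_force"].round(1),"grip",round(s["grip_width"],4))
    print("rotvec total",w.round(3),"world d",d.round(4),"in tool now",(R0.T@d).round(4),"in final tool",(R1.T@d).round(4))
    if n:
        for i in range(n):
            Rk=Ro.from_matrix(R0)*Ro.from_rotvec(w*(i+.5)/n)
            print((w/n).round(4).tolist(),(Rk.as_matrix().T@d/n).round(4).tolist())
E
python3 - <<'E'
from mv import *
plan([.4516,.0129,.12],-.132,.26,15)
E
```

```text
t 0.6 pos [0.1781 0.5203 0.2081] F [-0.  -0.1  0.2] grip 0.0852
rotvec total [-0.259  0.026 -0.197] world d [ 0.2735 -0.5074 -0.0881] in tool now [-0.3915  0.4231  0.0881] in final tool [-0.467   0.3039  0.172 ]
[-0.0173, 0.0017, -0.0131] [-0.0263, 0.028, 0.0061]
[-0.0173, 0.0017, -0.0131] [-0.0267, 0.0275, 0.0065]
[-0.0173, 0.0017, -0.0131] [-0.027, 0.0271, 0.007]
[-0.0173, 0.0017, -0.0131] [-0.0274, 0.0266, 0.0074]
[-0.0173, 0.0017, -0.0131] [-0.0278, 0.0261, 0.0078]
[-0.0173, 0.0017, -0.0131] [-0.0281, 0.0256, 0.0082]
[-0.0173, 0.0017, -0.0131] [-0.0285, 0.0251, 0.0086]
[-0.0173, 0.0017, -0.0131] [-0.0288, 0.0245, 0.0089]
[-0.0173, 0.0017, -0.0131] [-0.0291, 0.024, 0.0093]
[-0.0173, 0.0017, -0.0131] [-0.0295, 0.0235, 0.0097]
[-0.0173, 0.0017, -0.0131] [-0.0298, 0.0229, 0.01]
[-0.0173, 0.0017, -0.0131] [-0.0301, 0.0223, 0.0104]
[-0.0173, 0.0017, -0.0131] [-0.0304, 0.0217, 0.0107]
[-0.0173, 0.0017, -0.0131] [-0.0307, 0.0212, 0.011]
[-0.0173, 0.0017, -0.0131] [-0.031, 0.0206, 0.0113]
```

Call:
{"api": "jog_arm", "payload": {"dr": [[-0.0173,0.0017,-0.0131],[-0.0173,0.0017,-0.0131],[-0.0173,0.0017,-0.0131],[-0.0173,0.0017,-0.0131],[-0.0173,0.0017,-0.0131],[-0.0173,0.0017,-0.0131],[-0.0173,0.0017,-0.0131],[-0.0173,0.0017,-0.0131],[-0.0173,0.0017,-0.0131],[-0.0173,0.0017,-0.0131]], "slide": [[-0.0263,0.028,0.006],[-0.0267,0.0275,0.0065],[-0.027,0.027,0.007],[-0.0274,0.0266,0.0074],[-0.0278,0.026,0.0078],[-0.028,0.0256,0.008],[-0.0285,0.025,0.0086],[-0.0288,0.0245,0.009],[-0.029,0.024,0.0093],[-0.0295,0.0235,0.0097]], "gripper": [1,1,1,1,1,1,1,1,1,1]}}

```text
time_s: 1.6
position: [0.3581, 0.1798, 0.1474]
tool_rot: [[0.196, 0.965, 0.172], [0.981, -0.194, -0.029], [0.006, 0.174, -0.985]]
ft_force: [0.7, 0.6, 0.4]
grip_width: 0.0852
```

```bash
python3 -c "
from mv import *
plan([.4516,.0129,.12],-.132,.26,8)"
```

```text
t 1.6 pos [0.3581 0.1798 0.1474] F [0.7 0.6 0.4] grip 0.0852
rotvec total [-0.085  0.008 -0.065] world d [ 0.0935 -0.1669 -0.0274] in tool now [-0.1455  0.1178  0.0478] in final tool [-0.1531  0.1037  0.0559]
[-0.0106, 0.0011, -0.0081] [-0.0182, 0.0146, 0.006]
[-0.0106, 0.0011, -0.0081] [-0.0184, 0.0144, 0.0062]
[-0.0106, 0.0011, -0.0081] [-0.0185, 0.0142, 0.0063]
[-0.0106, 0.0011, -0.0081] [-0.0186, 0.014, 0.0064]
[-0.0106, 0.0011, -0.0081] [-0.0187, 0.0138, 0.0066]
[-0.0106, 0.0011, -0.0081] [-0.0189, 0.0135, 0.0067]
[-0.0106, 0.0011, -0.0081] [-0.019, 0.0133, 0.0068]
[-0.0106, 0.0011, -0.0081] [-0.0191, 0.0131, 0.0069]
```

Call:
{"api": "jog_arm", "payload": {"dr": [[-0.0106,0.001,-0.008],[-0.0106,0.001,-0.008],[-0.0106,0.001,-0.008],[-0.0106,0.001,-0.008],[-0.0106,0.001,-0.008],[-0.0106,0.001,-0.008],[-0.0106,0.001,-0.008],[-0.0106,0.001,-0.008],[0,0,0],[0,0,0]], "slide": [[-0.0182,0.0146,0.006],[-0.0184,0.0144,0.0062],[-0.0185,0.0142,0.0063],[-0.0186,0.014,0.0064],[-0.0187,0.0138,0.0066],[-0.0189,0.0135,0.0067],[-0.019,0.0133,0.0068],[-0.019,0.013,0.007],[0,0,0],[0,0,0]], "gripper": [1,1,1,1,1,1,1,1,1,1]}}

```text
time_s: 2.6
position: [0.4496, 0.0139, 0.119]
tool_rot: [[0.135, 0.958, 0.253], [0.991, -0.13, -0.034], [-0.0, 0.255, -0.967]]
ft_force: [-0.8, 0.4, 0.0]
grip_width: 0.0852
```

```bash
python3 - <<'E'
from mv import *
from rig import viewer
import cv2
plan([.4516,.0129,.017],-.132,.26,6)
for n,w in(("top",(200,100,330,230)),("side",(180,150,340,290))):
    im=viewer.get_image(n);p=im["pixels"].copy()
    s=observe();tip=s["position"]+.011*s["tool_rot"][:,2]
    print(n,proj(im,tip),proj(im,s["position"]))
    crop(p,*w,4,f"pics/h_{n}.png")
E
```

```text
t 2.6 pos [0.4496 0.0139 0.119 ] F [-0.8  0.4  0. ] grip 0.0852
rotvec total [-0.002  0.001 -0.003] world d [ 0.002 -0.001 -0.102] in tool now [-0.0007 -0.024   0.0992] in final tool [-0.0007 -0.0242  0.0991]
[-0.0003, 0.0001, -0.0005] [-0.0001, -0.004, 0.0165]
[-0.0003, 0.0001, -0.0005] [-0.0001, -0.004, 0.0165]
[-0.0003, 0.0001, -0.0005] [-0.0001, -0.004, 0.0165]
[-0.0003, 0.0001, -0.0005] [-0.0001, -0.004, 0.0165]
[-0.0003, 0.0001, -0.0005] [-0.0001, -0.004, 0.0165]
[-0.0003, 0.0001, -0.0005] [-0.0001, -0.004, 0.0165]
top [254.97388032 197.1967111 ] [254.80242876 197.86537252]
side [252.69804185 196.97860239] [253.56569622 194.43043186]
```

View pics/h_top.png

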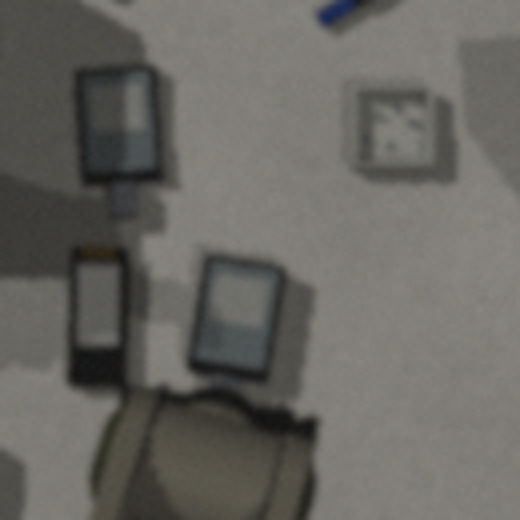

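View pics/h_side.png

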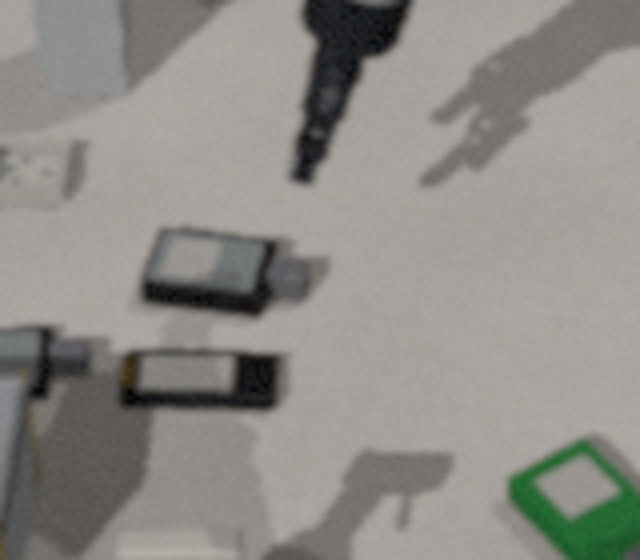

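Call:
{"api": "jog_arm", "payload": {"dr": [[0,0,-0.003],[0,0,0],[0,0,0],[0,0,0],[0,0,0],[0,0,0],[0,0,0],[0,0,0],[0,0,0],[0,0,0]], "slide": [[0,-0.003,0.0125],[0,-0.003,0.0125],[0,-0.003,0.0125],[0,-0.003,0.0125],[0,-0.003,0.0125],[0,-0.003,0.0125],[0,-0.003,0.0125],[0,-0.003,0.011],[0,0,0],[0,0,0]], "gripper": [1,1,1,1,1,1,1,1,1,1]}}

```text
time_s: 3.7
position: [0.4519, 0.0141, 0.0181]
tool_rot: [[0.13, 0.959, 0.254], [0.992, -0.125, -0.034], [-0.001, 0.256, -0.967]]
ft_force: [0.1, -0.8, 0.0]
grip_width: 0.0855
```

```bash
cat > look.py <<'E'
import sys
from mv import *
from rig import viewer
import cv2
def look(tag,wins):
    out=[]
    for n,x0,y0,x1,y1,k in wins:
        im=viewer.get_image(n);p=im["pixels"]
        out.append(cv2.resize(cv2.convertScaleAbs(p[y0:y1,x0:x1],alpha=1.3),None,fx=k,fy=k,interpolation=cv2.INTER_CUBIC))
    h=max(i.shape[0] for i in out)
    im=np.hstack([cv2.copyMakeBorder(i,0,h-i.shape[0],0,4,cv2.BORDER_CONSTANT) for i in out])
    cv2.imwrite(f"pics/{tag}.png",im)
E
python3 - <<'E'
from look import *
plan([.4516,.0129,.017],-.132,.26)
look("g1",[("side",190,170,270,250,6),("top",220,140,270,220,6)])
E
```

```text
t 3.7 pos [0.4519 0.0141 0.0181] F [ 0.1 -0.8  0. ] grip 0.0855
rotvec total [-0.001  0.     0.002] world d [-0.0003 -0.0012 -0.0011] in tool now [-0.0012 -0.0004  0.001 ] in final tool [-0.0012 -0.0004  0.001 ]
```

View pics/g1.png

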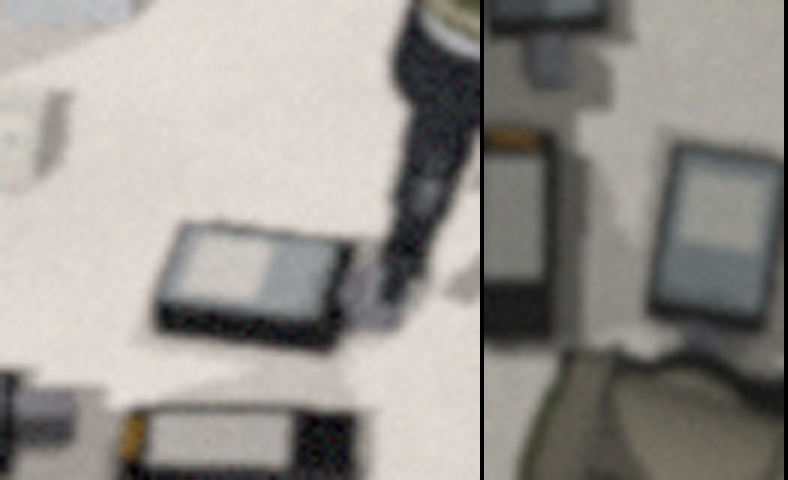

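Call:
{"api": "jog_arm", "payload": {"dr": [[0,0,0],[0,0,0],[0,0,0],[0,0,0],[0,0,0],[0,0,0],[0,0,0],[0,0,0],[0,0,0],[0,0,0]], "slide": [[-0.001,0.004,0.002],[0,0,0],[0,0,0],[0,0,0],[0,0,0],[0,0,0],[0,0,0],[0,0,0],[0,0,0],[0,0,0]], "gripper": [1,1,0.2,-0.4,-1,-1,-1,-1,-1,-1], "force": 60}}

```text
time_s: 4.8
position: [0.4561, 0.0119, 0.0168]
tool_rot: [[0.13, 0.959, 0.253], [0.991, -0.126, -0.034], [-0.001, 0.256, -0.967]]
ft_force: [-0.9, -0.5, 0.3]
grip_width: -0.0003
```

```bash
python3 - <<'E'
from look import *
plan([.4516,.0129,.017],-.132,.26)
look("g2",[("side",190,170,270,250,6),("top",220,140,270,220,6)])
E
```

```text
t 4.8 pos [0.4561 0.0119 0.0168] F [-0.9 -0.5  0.3] grip -0.0003
rotvec total [-0.001  0.001  0.001] world d [-0.0045  0.001   0.0002] in tool now [ 0.0004 -0.0043 -0.0014] in final tool [ 0.0004 -0.0043 -0.0014]
```

View pics/g2.png

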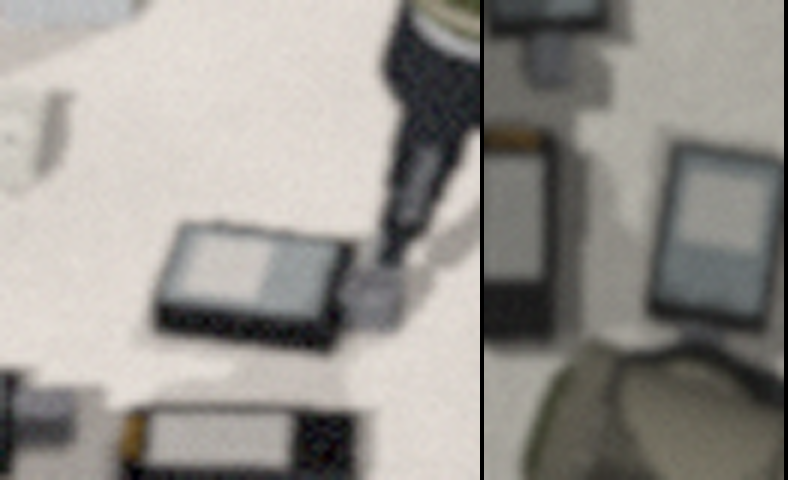

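```bash
python3 - <<'E'
from look import *
s=observe()
for n,x0,y0 in(("side",190,170),("top",220,140)):
    im=viewer.get_image(n)
    for a in(0,.011):
        u=proj(im,s["position"]+a*s["tool_rot"][:,2]);print(n,u,(u-[x0,y0])*6)
E
```

```text
side [251.78567134 218.29832923] [370.71402806 289.78997541]
side [250.96560618 220.6140976 ] [365.79363707 303.68458562]
top [255.81890482 197.7467138 ] [214.91342894 346.48028282]
top [255.97216047 197.12282305] [215.83296284 342.73693833]
```

```bash
python3 - <<'E'
from look import *
im=viewer.get_image("side")
R=toolR(-.132,.26)
for nm,p,x0,y0,k in(("hover",[.4496,.0139,.119],180,150,4),("g1",[.4519,.0141,.0181],190,170,6)):
  for a in(.043,.057,-.043):
    for b in(-.011,0,.011):
      for z in (-.002,.011):
        u=proj(im,np.array(p)+R@[a,b,z]);print(nm,a,b,z,((u-[x0,y0]+.5)*k-.5).round(0))
E
```

```text
hover 0.043 -0.011 -0.002 [300. 217.]
hover 0.043 -0.011 0.011 [296. 229.]
hover 0.043 0 -0.002 [286. 213.]
hover 0.043 0 0.011 [282. 225.]
hover 0.043 0.011 -0.002 [272. 208.]
hover 0.043 0.011 0.011 [268. 220.]
hover 0.057 -0.011 -0.002 [297. 229.]
hover 0.057 -0.011 0.011 [293. 241.]
hover 0.057 0 -0.002 [283. 225.]
hover 0.057 0 0.011 [279. 237.]
hover 0.057 0.011 -0.002 [269. 220.]
hover 0.057 0.011 0.011 [265. 232.]
hover -0.043 -0.011 -0.002 [319. 147.]
hover -0.043 -0.011 0.011 [315. 159.]
hover -0.043 0 -0.002 [306. 143.]
hover -0.043 0 0.011 [302. 155.]
hover -0.043 0.011 -0.002 [293. 139.]
hover -0.043 0.011 0.011 [288. 151.]
g1 0.043 -0.011 -0.002 [387. 352.]
g1 0.043 -0.011 0.011 [381. 368.]
g1 0.043 0 -0.002 [367. 345.]
g1 0.043 0 0.011 [361. 362.]
g1 0.043 0.011 -0.002 [347. 339.]
g1 0.043 0.011 0.011 [342. 356.]
g1 0.057 -0.011 -0.002 [383. 370.]
g1 0.057 -0.011 0.011 [377. 386.]
g1 0.057 0 -0.002 [363. 364.]
g1 0.057 0 0.011 [357. 380.]
g1 0.057 0.011 -0.002 [342. 357.]
g1 0.057 0.011 0.011 [337. 374.]
g1 -0.043 -0.011 -0.002 [414. 245.]
g1 -0.043 -0.011 0.011 [408. 261.]
g1 -0.043 0 -0.002 [395. 239.]
g1 -0.043 0 0.011 [389. 255.]
g1 -0.043 0.011 -0.002 [376. 233.]
g1 -0.043 0.011 0.011 [371. 249.]
```

Call:
{"api": "jog_arm", "payload": {"dr": [[0,0,0],[0,0,0],[0,0,0],[0,0,0],[0,0,0],[0,0,0],[0,0,0],[0,0,0],[0,0,0],[0,0,0]], "slide": [[0,0,-0.01],[0,0,-0.02],[0,0,-0.03],[0,0,-0.04],[0,0,-0.03],[0,0,0],[0,0,0],[0,0,0],[0,0,0],[0,0,0]], "gripper": [-1,-1,-1,1,1,1,1,1,1,1]}}

```text
time_s: 6.05
position: [0.4229, 0.0165, 0.1417]
tool_rot: [[0.131, 0.959, 0.252], [0.991, -0.126, -0.034], [-0.001, 0.254, -0.967]]
ft_force: [-0.3, 0.0, -0.5]
grip_width: 0.0856
```

```bash
python3 - <<'E'
from look import *
s=observe();im=viewer.get_image("side")
for a in(-.043,0,.043): print((proj(im,s["position"]+s["tool_rot"]@[a,0,-.002])-[220,120]+.5)*6)
print(s["position"],s["grip_width"])
look("g3",[("side",220,120,320,210,6)])
E
```

```text
[270.26035058 365.0849805 ]
[257.16809905 416.17501333]
[243.43731445 469.75680054]
[0.42290863 0.01645165 0.14165365] 0.08560569691202688
```

View pics/g3.png

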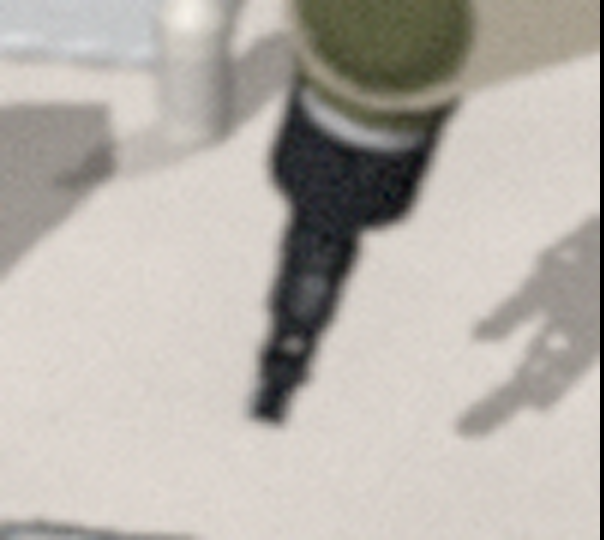

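```bash
python3 - <<'E'
from fit import *
D=pickle.load(open("d0.pkl","rb"))
R=np.array([[.3239,.9461,-.0008],[.9461,-.3239,-.0013],[-.0015,-.0004,-1]]);p=np.array([.1781,.5203,.2081])
for z in(-.03,-.015,-.002,.011):
  for a in(-.043,0,.043):
    print(z,a,[proj(D[c],p+R@[a,0,z]).round(1).tolist() for c in("side","top")])
crop(D["side"]["pixels"],330,220,430,340,5,"pics/i1.png")
E
```

```text
-0.03 -0.043 [[379.5, 294.5], [88.8, 290.4]]
-0.03 0 [[376.0, 310.5], [74.9, 285.1]]
-0.03 0.043 [[372.3, 327.6], [61.0, 279.7]]
-0.015 -0.043 [[378.3, 299.0], [90.8, 289.7]]
-0.015 0 [[374.8, 315.0], [77.0, 284.4]]
-0.015 0.043 [[371.1, 332.0], [63.3, 279.1]]
-0.002 -0.043 [[377.3, 302.8], [92.5, 289.0]]
-0.002 0 [[373.8, 318.7], [78.9, 283.8]]
-0.002 0.043 [[370.1, 335.8], [65.3, 278.6]]
0.011 -0.043 [[376.3, 306.5], [94.1, 288.4]]
0.011 0 [[372.8, 322.5], [80.6, 283.2]]
0.011 0.043 [[369.1, 339.5], [67.2, 278.0]]
```

View pics/i1.png

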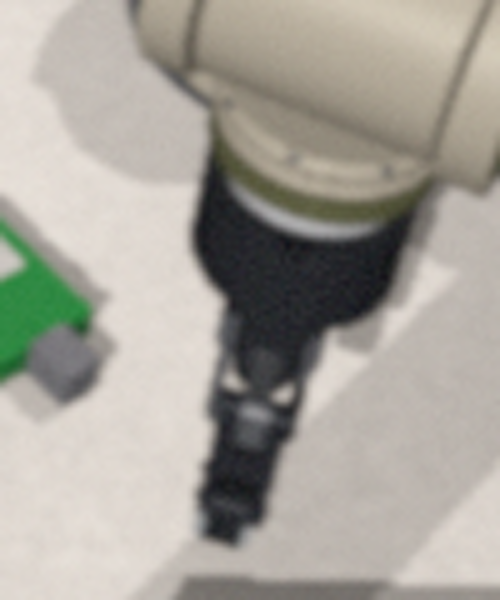

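```bash
python3 -c "
from mv import *
plan([.385,.0165,.025],-.132,.26)"
```

```text
t 6.15 pos [0.423  0.0164 0.1419] F [ 1.4 -0.3  1.3] grip 0.0855
rotvec total [-0.003  0.001  0.001] world d [-3.800e-02  1.000e-04 -1.169e-01] in tool now [-0.0048 -0.0662  0.1035] in final tool [-0.0049 -0.0665  0.1033]
```

Call:
{"api": "jog_arm", "payload": {"dr": [[0,0,0],[0,0,0],[0,0,0],[0,0,0],[0,0,0],[0,0,0],[0,0,0],[0,0,0],[0,0,0],[0,0,0]], "slide": [[0,-0.0085,0.013],[-0.001,-0.0085,0.013],[-0.001,-0.0085,0.013],[-0.001,-0.0085,0.013],[-0.001,-0.0085,0.013],[-0.001,-0.0085,0.013],[0,-0.0085,0.013],[0,-0.0085,0.013],[0,0,0],[0,0,0]], "gripper": [-1,-1,-1,-1,-1,-1,-1,-1,-1,-1]}}

```text
time_s: 7.15
position: [0.3839, 0.0164, 0.0246]
tool_rot: [[0.131, 0.959, 0.253], [0.991, -0.126, -0.034], [-0.001, 0.255, -0.967]]
ft_force: [0.6, -0.3, -0.4]
grip_width: -0.0002
```

```bash
python3 - <<'E'
from look import *
s=observe();im=viewer.get_image("side")
for z in(-.016,0,.011): print((proj(im,s["position"]+s["tool_rot"]@[0,0,z])-[220,150]+.5)*6)
look("g4",[("side",220,150,320,240,6)])
E
```

```text
[336.10108513 390.21508317]
[327.84791997 410.85170359]
[322.24188028 424.86932117]
```

View pics/g4.png

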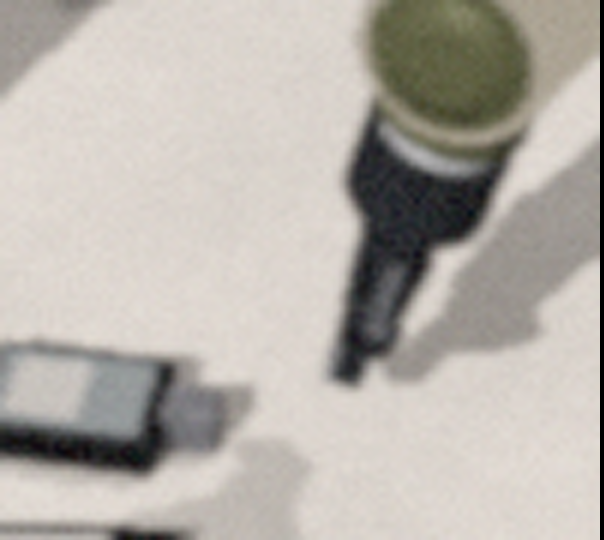

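Call:
{"api": "jog_arm", "payload": {"dr": [[0,0,0],[0,0,0],[0,0,0],[0,0,0],[0,0,0],[0,0,0],[0,0,0],[0,0,0],[0,0,0],[0,0,0]], "slide": [[0,-0.0005,0.002],[0,-0.0005,0.002],[0,-0.0005,0.002],[0,-0.0005,0.002],[0,-0.0005,0.002],[0,0,0],[0,0,0],[0,0,0],[0,0,0],[0,0,0]], "gripper": [-1,-1,-1,-1,-1,-1,-1,-1,-1,-1]}}

```text
time_s: 8.25
position: [0.3838, 0.0164, 0.0143]
tool_rot: [[0.13, 0.958, 0.254], [0.991, -0.126, -0.034], [-0.001, 0.256, -0.967]]
ft_force: [0.0, -0.5, -0.2]
grip_width: -0.0002
```

Call:
{"api": "jog_arm", "payload": {"dr": [[0,0,0],[0,0,0],[0,0,0],[0,0,0],[0,0,0],[0,0,0],[0,0,0],[0,0,0],[0,0,0],[0,0,0]], "slide": [[0,-0.0005,0.002],[0,0,0],[0,-0.0005,0.002],[0,0,0],[0,-0.0005,0.002],[0,0,0],[0,0,0],[0,0,0],[0,0,0],[0,0,0]], "gripper": [-1,-1,-1,-1,-1,-1,-1,-1,-1,-1]}}

```text
time_s: 9.25
position: [0.3839, 0.0164, 0.0081]
tool_rot: [[0.13, 0.959, 0.253], [0.991, -0.126, -0.034], [-0.001, 0.256, -0.967]]
ft_force: [0.1, 1.0, -0.1]
grip_width: -0.0004
```

Call:
{"api": "jog_arm", "payload": {"dr": [[0,0,0],[0,0,0],[0,0,0],[0,0,0],[0,0,0],[0,0,0],[0,0,0],[0,0,0],[0,0,0],[0,0,0]], "slide": [[0,-0.0005,0.002],[0,-0.0005,0.002],[0,-0.0005,0.002],[0,-0.0005,0.002],[0,-0.0005,0.002],[0,-0.0005,0.002],[0,0,0],[0,0,0],[0,0,0],[0,0,0]], "gripper": [-1,-1,-1,-1,-1,-1,-1,-1,-1,-1]}}

```text
time_s: 10.25
position: [0.3841, 0.0163, -0.0042]
tool_rot: [[0.13, 0.958, 0.254], [0.991, -0.126, -0.034], [-0.001, 0.256, -0.967]]
ft_force: [-0.4, 0.3, 0.0]
grip_width: -0.0001
```

Call:
{"api": "jog_arm", "payload": {"dr": [[0,0,0],[0,0,0],[0,0,0],[0,0,0],[0,0,0],[0,0,0],[0,0,0],[0,0,0],[0,0,0],[0,0,0]], "slide": [[0,-0.0005,0.002],[0,-0.0005,0.002],[0,-0.0003,0.001],[0,-0.0003,0.001],[0,0,0],[0,0,0],[0,0,0],[0,0,0],[0,0,0],[0,0,0]], "gripper": [-1,-1,-1,-1,-1,-1,-1,-1,-1,-1]}}

```text
time_s: 11.25
position: [0.384, 0.0163, -0.0105]
tool_rot: [[0.13, 0.958, 0.253], [0.991, -0.126, -0.034], [-0.001, 0.256, -0.967]]
ft_force: [0.2, 0.2, -0.1]
grip_width: -0.0002
```

```bash
python3 - <<'E'
from look import *
s=observe();im=viewer.get_image("side");print(s["position"],s["ft_force"])
look("g5",[("side",220,150,320,240,6)])
E
```

```text
[ 0.38404988  0.01633676 -0.01048171] [ 0.22497548  0.21263475 -0.05206802]
```

View pics/g5.png

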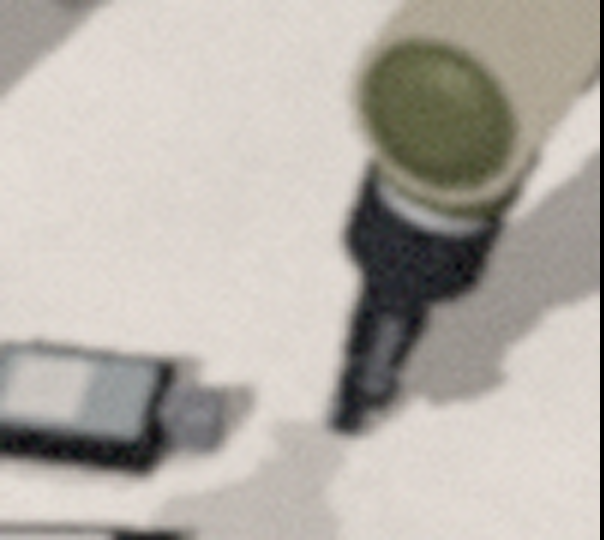

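Call:
{"api": "jog_arm", "payload": {"dr": [[0,0,0],[0,0,0],[0,0,0],[0,0,0],[0,0,0],[0,0,0],[0,0,0],[0,0,0],[0,0,0],[0,0,0]], "slide": [[0,-0.0003,0.001],[0,0,0],[0,-0.0003,0.001],[0,0,0],[0,-0.0003,0.001],[0,0,0],[0,-0.0003,0.001],[0,0,0],[0,0,0],[0,0,0]], "gripper": [-1,-1,-1,-1,-1,-1,-1,-1,-1,-1]}}

```text
time_s: 12.35
position: [0.3839, 0.0164, -0.0147]
tool_rot: [[0.13, 0.959, 0.253], [0.991, -0.126, -0.034], [-0.001, 0.256, -0.967]]
ft_force: [-0.2, -0.9, -0.2]
grip_width: -0.0
```

Call:
{"api": "jog_arm", "payload": {"dr": [[0,0,0],[0,0,0],[0,0,0],[0,0,0],[0,0,0],[0,0,0],[0,0,0],[0,0,0],[0,0,0],[0,0,0]], "slide": [[0,-0.0003,0.001],[0,0,0],[0,-0.0003,0.001],[0,0,0],[0,-0.0003,0.001],[0,0,0],[0,-0.0003,0.001],[0,0,0],[0,0,0],[0,0,0]], "gripper": [-1,-1,-1,-1,-1,-1,-1,-1,-1,-1]}}

```text
time_s: 13.35
position: [0.3838, 0.0164, -0.0189]
tool_rot: [[0.13, 0.959, 0.253], [0.991, -0.126, -0.034], [-0.001, 0.256, -0.967]]
ft_force: [-0.0, -0.5, 0.5]
grip_width: -0.0002
```

Call:
{"api": "jog_arm", "payload": {"dr": [[0,0,0],[0,0,0],[0,0,0],[0,0,0],[0,0,0],[0,0,0],[0,0,0],[0,0,0],[0,0,0],[0,0,0]], "slide": [[0,-0.0003,0.001],[0,0,0],[0,-0.0003,0.001],[0,0,0],[0,-0.0003,0.001],[0,0,0],[0,-0.0003,0.001],[0,0,0],[0,0,0],[0,0,0]], "gripper": [-1,-1,-1,-1,-1,-1,-1,-1,-1,-1]}}

```text
time_s: 14.35
position: [0.3839, 0.0163, -0.0213]
tool_rot: [[0.13, 0.958, 0.257], [0.991, -0.125, -0.036], [-0.002, 0.26, -0.966]]
ft_force: [-9.9, 1.4, 46.3]
grip_width: 0.0001
```

```bash
python3 - <<'E'
from look import *
s=observe();im=viewer.get_image("side");print(s["position"],s["ft_force"],s["joint_efforts"])
for z in(-.03,-.016,0,.011): print((proj(im,s["position"]+s["tool_rot"]@[0,0,z])-[220,150]+.5)*6)
look("g6",[("side",220,150,320,240,6)])
E
```

```text
[ 0.38394928  0.01634961 -0.02128142] [-9.9026304   1.43724273 46.25576893] [-5.51665742e-01 -1.56357050e+01 -5.33480868e+00  5.74574224e-02
 -4.84026074e-01  2.45211355e-03]
[341.44799765 435.79791695]
[334.18069659 453.29851867]
[325.9842726  473.03656865]
[320.41550854 486.44687336]
```

View pics/g6.png

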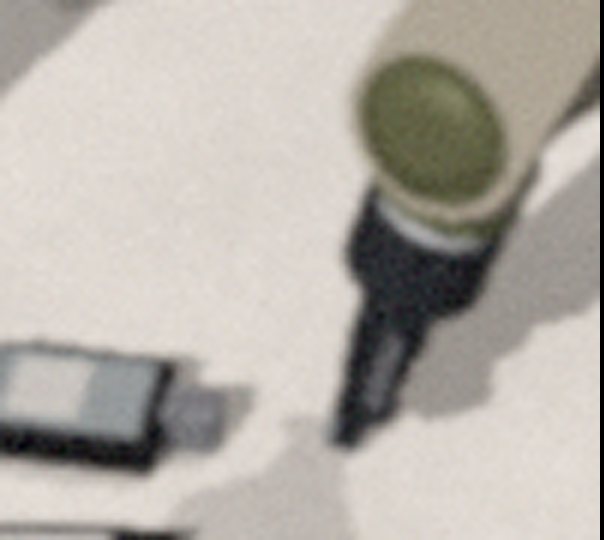

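```bash
cat > mv.py <<'E'
from h import *
from rig import observe
from scipy.spatial.transform import Rotation as Ro
OFF=.035
def toolR(yaw,tilt):
    f=np.array([np.cos(yaw),np.sin(yaw),0]);d=np.array([0,0,-1.])
    z=d*np.cos(tilt)+f*np.sin(tilt);x=np.array([-np.sin(yaw),np.cos(yaw),0]);y=np.cross(z,x)
    return np.stack([x,y,z],1)
def tp(s): return s["position"]-OFF*s["tool_rot"][:,2]
def plan(target,yaw,tilt,n=None):
    s=observe();R0=s["tool_rot"];p0=tp(s);R1=toolR(yaw,tilt)
    w=Ro.from_matrix(R0.T@R1).as_rotvec();d=np.array(target)-p0
    f=np.array([np.cos(yaw),np.sin(yaw),0]);l=np.array([-np.sin(yaw),np.cos(yaw),0])
    print("t",round(s["time_s"],2),"true pos",p0.round(4),"F",s["ft_force"].round(1),"grip",round(s["grip_width"],4))
    print("rot left",w.round(3),"world d",d.round(4),"fwd/left/up",(d@f).round(4),(d@l).round(4),d[2].round(4),"in tool",(R0.T@d).round(4))
    if n:
        Rs=[(Ro.from_matrix(R0)*Ro.from_rotvec(w*i/n)).as_matrix() for i in range(n+1)]
        P=[p0+d*i/n+OFF*Rs[i][:,2] for i in range(n+1)]
        for i in range(n):
            Rm=(Ro.from_matrix(R0)*Ro.from_rotvec(w*(i+.5)/n)).as_matrix()
            print((w/n).round(3).tolist(),(Rm.T@(P[i+1]-P[i])).round(4).tolist())
E
python3 -c "
from mv import *
plan([.385,.017,.08],-.132,.26)
plan([.4536,.0129,.08],-.132,.26)
"
```

```text
t 14.45 true pos [0.375  0.0176 0.0125] F [-8.9  0.3 45.2] grip -0.0001
rot left [0.003 0.001 0.002] world d [ 0.01   -0.0006  0.0675] fwd/left/up 0.01 0.0007 0.0675 in tool [ 0.0006  0.0272 -0.0626]
t 14.45 true pos [0.375  0.0176 0.0125] F [-8.9  0.3 45.2] grip -0.0001
rot left [0.003 0.001 0.002] world d [ 0.0786 -0.0047  0.0675] fwd/left/up 0.0785 0.0057 0.0675 in tool [ 0.0055  0.0934 -0.0448]
```

Call:
{"api": "jog_arm", "payload": {"dr": [[0,0,0],[0,0,0],[0,0,0],[0,0,0],[0,0,0],[0,0,0],[0,0,0],[0,0,0],[0,0,0],[0,0,0]], "slide": [[0,0.004,-0.016],[0,0.004,-0.016],[0,0.004,-0.016],[0,0.004,-0.016],[0.001,0.019,0.005],[0.002,0.019,0.005],[0.002,0.019,0.005],[0.001,0.019,0.005],[0,0,0],[0,0,0]], "gripper": [-1,-1,1,1,1,1,1,1,1,1]}}

```text
time_s: 15.45
position: [0.4608, 0.0125, 0.0428]
tool_rot: [[0.13, 0.959, 0.252], [0.991, -0.126, -0.034], [-0.001, 0.254, -0.967]]
ft_force: [-1.0, -0.7, 0.3]
grip_width: 0.0857
```

```bash
python3 -c "
from look import *
plan([.4536,.0129,.017],-.132,.26,5)
s=observe();im=viewer.get_image('side')
for a in (-.043,.043):print((proj(im,tp(s)+s['tool_rot']@[a,0,-.002])-[190,150]+.5)*6)
look('g7',[('side',190,150,280,240,6)])
"
```

```text
t 15.45 true pos [0.4519 0.0137 0.0766] F [-1.  -0.7  0.3] grip 0.0857
rot left [-0.003  0.     0.002] world d [ 0.0017 -0.0008 -0.0596] fwd/left/up 0.0017 -0.0006 -0.0596 in tool [-0.0005 -0.0135  0.0581]
[-0.001, 0.0, 0.0] [-0.0001, -0.0027, 0.0116]
[-0.001, 0.0, 0.0] [-0.0001, -0.0027, 0.0116]
[-0.001, 0.0, 0.0] [-0.0001, -0.0027, 0.0116]
[-0.001, 0.0, 0.0] [-0.0001, -0.0027, 0.0116]
[-0.001, 0.0, 0.0] [-0.0001, -0.0027, 0.0116]
[395.2151456  276.75599756]
[366.70656578 382.41515292]
```

View pics/g7.png

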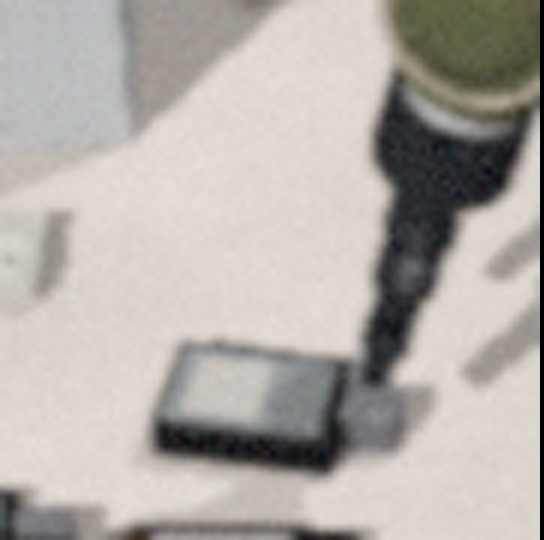

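Call:
{"api": "jog_arm", "payload": {"dr": [[0,0,0],[0,0,0],[0,0,0],[0,0,0],[0,0,0],[0,0,0],[0,0,0],[0,0,0],[0,0,0],[0,0,0]], "slide": [[0,-0.0027,0.0116],[0,-0.0027,0.0116],[0,-0.0027,0.0116],[0,-0.0027,0.0116],[0,-0.0027,0.0116],[0,0,0],[0,0,0],[0,0,0],[0,0,0],[0,0,0]], "gripper": [1,1,1,1,1,0.2,-0.5,-1,-1,-1], "force": 60}}

```text
time_s: 16.55
position: [0.4635, 0.012, -0.0156]
tool_rot: [[0.13, 0.958, 0.255], [0.991, -0.126, -0.035], [-0.001, 0.257, -0.966]]
ft_force: [-1.9, 0.1, 7.5]
grip_width: 0.0227
```

```bash
python3 -c "
from look import *
plan([.4536,.0129,.017],-.132,.26)
look('g8',[('side',190,170,270,250,6)])
"
```

```text
t 16.55 true pos [0.4546 0.0132 0.0183] F [-1.9  0.1  7.5] grip 0.0227
rot left [-0.     0.001  0.002] world d [-0.001  -0.0003 -0.0013] fwd/left/up -0.001 -0.0005 -0.0013 in tool [-0.0005 -0.0013  0.001 ]
```

View pics/g8.png

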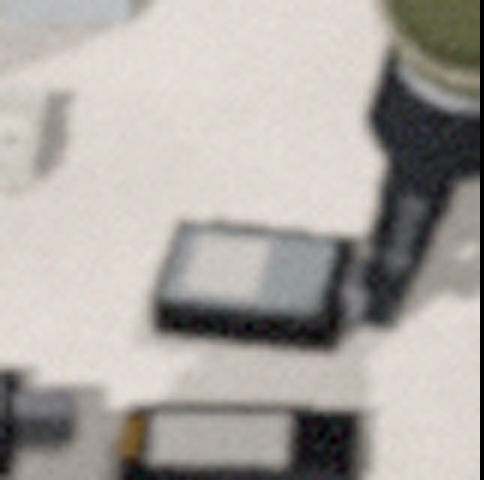

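```bash
python3 -c "
from mv import *
import pickle
D=pickle.load(open('d0.pkl','rb'))
print('cleaner',pix2w(D['side'],252,143,0),pix2w(D['top'],408,194,.15),'spray',pix2w(D['side'],222,341,0),pix2w(D['top'],124,177,.2))
plan([.4546,.0132,.09],-.132,.26)
plan([.4818,-.3062,.09],.08,.26,14)
"
```

```text
cleaner [ 0.4771624  -0.45898119  0.        ] [ 0.4729906  -0.45921299  0.15      ] spray [0.51079106 0.45131431 0.        ] [0.49619284 0.40670009 0.2       ]
t 16.6 true pos [0.4546 0.0132 0.0183] F [-1.9  1.2  7.8] grip 0.023
rot left [-0.     0.001  0.002] world d [-0.     -0.      0.0717] fwd/left/up -0.0 -0.0 0.0717 in tool [-0.0001  0.0184 -0.0693]
t 16.6 true pos [0.4546 0.0132 0.0183] F [-1.9  1.2  7.8] grip 0.023
rot left [-0.     0.055 -0.203] world d [ 0.0272 -0.3194  0.0717] fwd/left/up 0.0016 -0.3206 0.0717 in tool [-0.3132  0.0846 -0.0513]
[-0.0, 0.004, -0.015] [-0.0223, 0.0059, -0.0037]
[-0.0, 0.004, -0.015] [-0.0223, 0.0056, -0.0038]
[-0.0, 0.004, -0.015] [-0.0224, 0.0052, -0.0039]
[-0.0, 0.004, -0.015] [-0.0225, 0.0049, -0.004]
[-0.0, 0.004, -0.015] [-0.0225, 0.0046, -0.0041]
[-0.0, 0.004, -0.015] [-0.0226, 0.0042, -0.0042]
[-0.0, 0.004, -0.015] [-0.0226, 0.0039, -0.0042]
[-0.0, 0.004, -0.015] [-0.0226, 0.0036, -0.0043]
[-0.0, 0.004, -0.015] [-0.0227, 0.0033, -0.0044]
[-0.0, 0.004, -0.015] [-0.0227, 0.0029, -0.0045]
[-0.0, 0.004, -0.015] [-0.0227, 0.0026, -0.0046]
[-0.0, 0.004, -0.015] [-0.0227, 0.0023, -0.0047]
[-0.0, 0.004, -0.015] [-0.0228, 0.0019, -0.0048]
[-0.0, 0.004, -0.015] [-0.0228, 0.0016, -0.0049]
```

Call:
{"api": "jog_arm", "payload": {"dr": [[0,0,0],[0,0,0],[0,0,0],[0,0,0],[0,0,0],[0,0.0,0],[0,0.004,-0.015],[0,0.004,-0.015],[0,0.004,-0.015],[0,0.004,-0.015]], "slide": [[0,0.002,-0.007],[0,0.004,-0.014],[0,0.004,-0.016],[0,0.004,-0.016],[0,0.004,-0.016],[-0.005,0,0],[-0.015,0.002,0],[-0.022,0.002,0],[-0.022,0.002,0],[-0.022,0.002,0]], "gripper": [-1,-1,-1,-1,-1,-1,-1,-1,-1,-1]}}

```text
time_s: 17.6
position: [0.4609, -0.0751, 0.0564]
tool_rot: [[0.068, 0.965, 0.254], [0.998, -0.066, -0.018], [-0.0, 0.254, -0.967]]
ft_force: [1.0, 0.5, -2.3]
grip_width: 0.0231
```

```bash
python3 -c "
from look import *
plan([.4818,-.3062,.09],.08,.26,10)
"
```

```text
t 17.6 true pos [ 0.452  -0.0745  0.0903] F [ 1.   0.5 -2.3] grip 0.0231
rot left [-0.003  0.038 -0.143] world d [ 0.0298 -0.2317 -0.0003] fwd/left/up 0.0112 -0.2333 -0.0003 in tool [-0.2291  0.0439  0.0119]
[-0.0, 0.004, -0.014] [-0.0228, 0.0042, 0.0011]
[-0.0, 0.004, -0.014] [-0.0229, 0.0039, 0.0011]
[-0.0, 0.004, -0.014] [-0.0229, 0.0036, 0.001]
[-0.0, 0.004, -0.014] [-0.023, 0.0032, 0.0009]
[-0.0, 0.004, -0.014] [-0.023, 0.0029, 0.0008]
[-0.0, 0.004, -0.014] [-0.0231, 0.0026, 0.0007]
[-0.0, 0.004, -0.014] [-0.0231, 0.0023, 0.0006]
[-0.0, 0.004, -0.014] [-0.0231, 0.0019, 0.0005]
[-0.0, 0.004, -0.014] [-0.0232, 0.0016, 0.0004]
[-0.0, 0.004, -0.014] [-0.0232, 0.0013, 0.0004]
```

Sled held (weight −2.3 N). Continue.

Call:
{"api": "jog_arm", "payload": {"dr": [[0,0.004,-0.014],[0,0.004,-0.014],[0,0.004,-0.014],[0,0.004,-0.014],[0,0.004,-0.014],[0,0.004,-0.014],[0,0.004,-0.014],[0,0.004,-0.014],[0,0.004,-0.014],[0,0.004,-0.014]], "slide": [[-0.0228,0.0042,0.0011],[-0.0229,0.0039,0.0011],[-0.0229,0.0036,0.001],[-0.023,0.0032,0.0009],[-0.023,0.0029,0.0008],[-0.023,0.0026,0.0007],[-0.023,0.0023,0.0006],[-0.023,0.0019,0.0005],[-0.023,0.0016,0.0004],[-0.023,0.0013,0.0004]], "gripper": [-1,-1,-1,-1,-1,-1,-1,-1,-1,-1]}}

```text
time_s: 18.6
position: [0.4886, -0.3051, 0.0557]
tool_rot: [[-0.077, 0.964, 0.253], [0.997, 0.074, 0.023], [0.003, 0.254, -0.967]]
ft_force: [-0.3, -0.5, -2.0]
grip_width: 0.0229
```

```bash
python3 -c "
from look import *
plan([.4818,-.3062,.0335],.08,.26,5)
look('p1',[('side',170,100,280,210,5),('top',320,100,420,230,4)])
"
```

```text
t 18.6 true pos [ 0.4797 -0.3059  0.0895] F [-0.3 -0.5 -2. ] grip 0.0229
rot left [-0.003 -0.002 -0.004] world d [ 0.0021 -0.0003 -0.056 ] fwd/left/up 0.002 -0.0004 -0.056 in tool [-0.0006 -0.0123  0.0547]
[-0.001, -0.0, -0.001] [-0.0001, -0.0024, 0.0109]
[-0.001, -0.0, -0.001] [-0.0001, -0.0024, 0.0109]
[-0.001, -0.0, -0.001] [-0.0001, -0.0025, 0.0109]
[-0.001, -0.0, -0.001] [-0.0001, -0.0025, 0.0109]
[-0.001, -0.0, -0.001] [-0.0001, -0.0025, 0.0109]
```

View pics/p1.png

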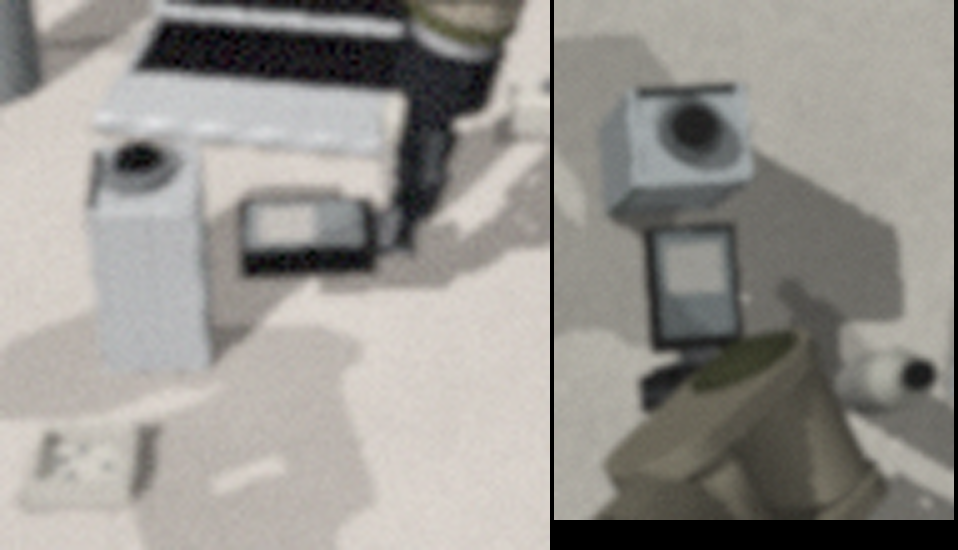

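```bash
cat > ovs.py <<'E'
from ov import *
from mv import *
from rig import viewer
def grab(n=3):
    D={}
    for c in("side","top"):
        ims=[viewer.get_image(c) for _ in range(n)]
        d=dict(ims[0]);d["pixels"]=np.clip(np.mean([i["pixels"].astype(float) for i in ims],0)*1.4,0,255).astype(np.uint8);D[c]=d
    return D
RK=[.6214,-.295,.08]
E
python3 - <<'E'
from ovs import *
D=grab();s=observe();p=tp(s);f=Rz(.08)@[1,0,0];o=p+.065*f
it=[(RK,RACK,(0,255,0)),([o[0],o[1],.08,p[2]-.0183],THICK,(0,0,255)),(RK,[(0,.07,-.039,.039,.012,.042)],(255,0,0))]
over(D,it,"pics/p2.png",[("top",325,110,385,200,6),("side",180,115,260,190,5)])
E
```

```text
(540, 768, 3)
```

View pics/p2.png

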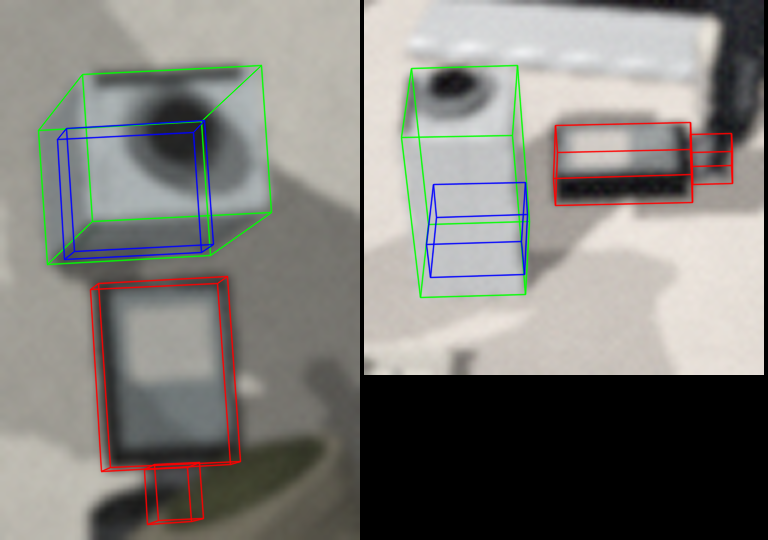

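Call:
{"api": "jog_arm", "payload": {"dr": [[0,0,-0.004],[0,0,0],[0,0,0],[0,0,0],[0,0,0],[0,0,0],[0,0,0],[0,0,0],[0,0,0],[0,0,0]], "slide": [[0,-0.0024,0.0109],[0,-0.0024,0.0109],[0,-0.0024,0.0109],[0,-0.0024,0.0109],[0,-0.0024,0.0109],[0,0,0],[0,0,0],[0,0,0],[0,0,0],[0,0,0]], "gripper": [-1,-1,-1,-1,-1,-1,-1,-1,-1,-1]}}

```text
time_s: 20.0
position: [0.4918, -0.304, 0.0014]
tool_rot: [[-0.081, 0.964, 0.255], [0.997, 0.078, 0.021], [0.0, 0.256, -0.967]]
ft_force: [-0.6, 0.6, -2.2]
grip_width: 0.0232
```

```bash
python3 - <<'E'
from ovs import *
plan([.6214-.0449,-.295-.0036,.0335],.08,.26,10)
D=grab(2);s=observe();p=tp(s);f=Rz(.08)@[1,0,0];o=p+.065*f
it=[(RK,RACK,(0,255,0)),([o[0],o[1],.08,p[2]-.0183],THICK,(0,0,255)),(RK,[(0,.07,-.039,.039,.012,.042)],(255,0,0))]
over(D,it,"pics/p3.png",[("top",325,110,385,200,6),("side",180,115,260,190,5)])
E
```

```text
t 20.0 true pos [ 0.4828 -0.3048  0.0353] F [-0.6  0.6 -2.2] grip 0.0232
rot left [-0.001 -0.     0.001] world d [ 0.0937  0.0062 -0.0018] fwd/left/up 0.0938 -0.0013 -0.0018 in tool [-0.0014  0.0903  0.0257]
[-0.0, -0.0, 0.0] [-0.0001, 0.009, 0.0026]
[-0.0, -0.0, 0.0] [-0.0001, 0.009, 0.0026]
[-0.0, -0.0, 0.0] [-0.0001, 0.009, 0.0026]
[-0.0, -0.0, 0.0] [-0.0001, 0.009, 0.0026]
[-0.0, -0.0, 0.0] [-0.0001, 0.009, 0.0026]
[-0.0, -0.0, 0.0] [-0.0001, 0.009, 0.0026]
[-0.0, -0.0, 0.0] [-0.0001, 0.009, 0.0026]
[-0.0, -0.0, 0.0] [-0.0001, 0.009, 0.0026]
[-0.0, -0.0, 0.0] [-0.0001, 0.009, 0.0026]
[-0.0, -0.0, 0.0] [-0.0001, 0.009, 0.0026]
(540, 768, 3)
```

View pics/p3.png

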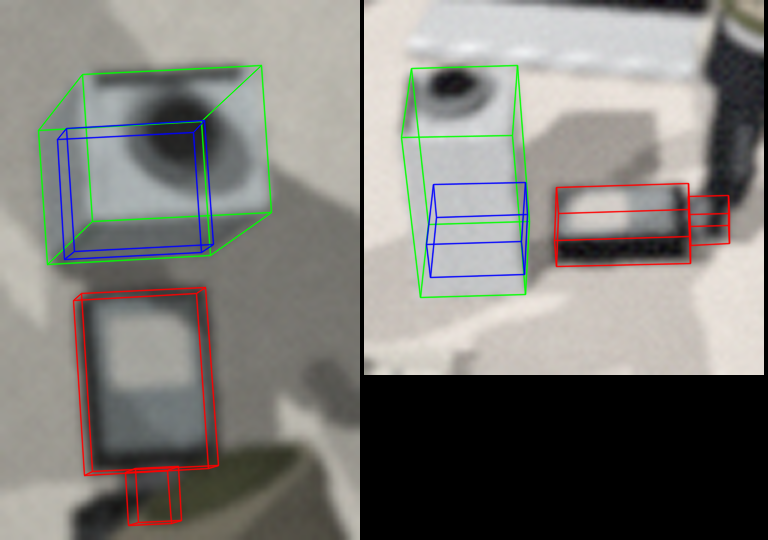

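Call:
{"api": "jog_arm", "payload": {"dr": [[0,0,0],[0,0,0],[0,0,0],[0,0,0],[0,0,0],[0,0,0],[0,0,0],[0,0,0],[0,0,0],[0,0,0]], "slide": [[0,0.009,0.0024],[0,0.009,0.0024],[0,0.009,0.0024],[0,0.006,0.0016],[0,0.006,0.0016],[0,0.006,0.0016],[0,0.006,0.0016],[0,0,0],[0,0,0],[0,0,0]], "gripper": [-1,-1,-1,-1,-1,-1,-1,-1,-1,-1]}}

```text
time_s: 21.2
position: [0.544, -0.2996, 0.0009]
tool_rot: [[-0.08, 0.964, 0.254], [0.997, 0.077, 0.022], [0.001, 0.255, -0.967]]
ft_force: [0.3, -0.6, -2.8]
grip_width: 0.0231
```

```bash
python3 - <<'E'
from ovs import *
plan([.6214-.0449,-.295-.0036,.0335],.08,.26)
D=grab(2);s=observe();p=tp(s);f=Rz(.08)@[1,0,0];o=p+.065*f
it=[([o[0],o[1],.08,p[2]-.0183],THICK,(0,0,255)),(RK,[(0,.07,-.039,.039,.012,.042)],(255,0,0))]
over(D,it,"pics/p4.png",[("top",325,110,385,200,6),("side",180,115,260,190,5)])
E
```

```text
t 21.2 true pos [ 0.5351 -0.3004  0.0347] F [ 0.3 -0.6 -2.8] grip 0.0231
rot left [-0.002 -0.001  0.   ] world d [ 0.0414  0.0018 -0.0012] fwd/left/up 0.0414 -0.0015 -0.0012 in tool [-0.0015  0.0397  0.0118]
(540, 768, 3)
```

View pics/p4.png

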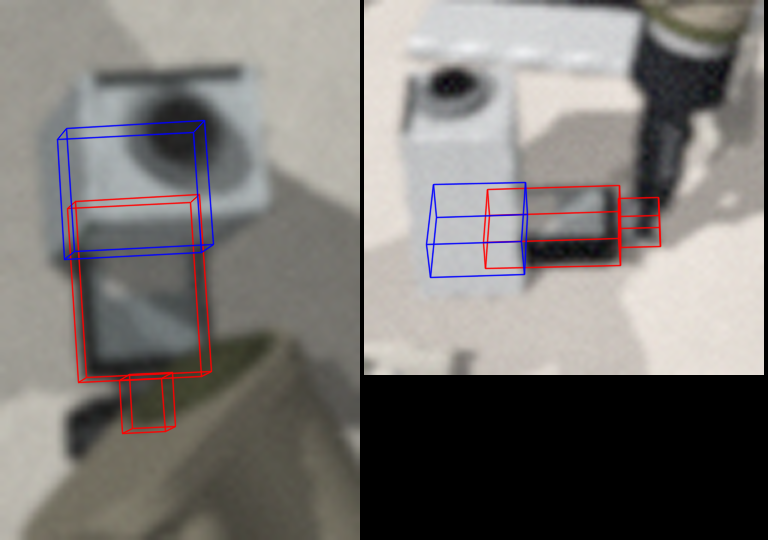

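Call:
{"api": "jog_arm", "payload": {"dr": [[0,0,0],[0,0,0],[0,0,0],[0,0,0],[0,0,0],[0,0,0],[0,0,0],[0,0,0],[0,0,0],[0,0,0]], "slide": [[0,0.006,0.0018],[0,0.006,0.0018],[0,0.006,0.0018],[0,0.006,0.0018],[0,0.006,0.0018],[0,0.003,0.0009],[0,0.002,0.0006],[0,0,0],[0,0,0],[0,0,0]], "gripper": [-1,-1,-1,-1,-1,-1,-1,-1,-1,-1]}}

```text
time_s: 22.4
position: [0.5805, -0.2967, -0.0003]
tool_rot: [[-0.08, 0.964, 0.255], [0.997, 0.077, 0.022], [0.001, 0.255, -0.967]]
ft_force: [0.2, -0.5, -2.4]
grip_width: 0.0226
```

```bash
python3 - <<'E'
from ovs import *
plan([.6214-.0449,-.295-.0036,.0335],.08,.26)
E
```

```text
t 22.4 true pos [ 0.5716 -0.2975  0.0336] F [ 0.2 -0.5 -2.4] grip 0.0226
rot left [-0.002 -0.001  0.   ] world d [ 0.0049 -0.0011 -0.0001] fwd/left/up 0.0048 -0.0015 -0.0001 in tool [-0.0015  0.0046  0.0013]
```

Now press gently to the stop: 1 mm steps.

Call:
{"api": "jog_arm", "payload": {"dr": [[0,0,0],[0,0,0],[0,0,0],[0,0,0],[0,0,0],[0,0,0],[0,0,0],[0,0,0],[0,0,0],[0,0,0]], "slide": [[0,0.001,0.0003],[0,0.001,0.0003],[0,0.001,0.0003],[0,0.001,0.0003],[0,0.001,0.0003],[0,0.001,0.0003],[0,0,0],[0,0,0],[0,0,0],[0,0,0]], "gripper": [-1,-1,-1,-1,-1,-1,-1,-1,-1,-1]}}

```text
time_s: 23.4
position: [0.5849, -0.2959, -0.0011]
tool_rot: [[-0.08, 0.965, 0.251], [0.997, 0.077, 0.023], [0.003, 0.252, -0.968]]
ft_force: [-12.8, -0.3, 1.4]
grip_width: 0.0225
```

Call:
{"api": "jog_arm", "payload": {"dr": [[0,0,0],[0,0,0],[0,0,0],[0,0,0],[0,0,0],[0,0,0],[0,0,0],[0,0,0],[0,0,0],[0,0,0]], "slide": [[0,-0.0003,0.001],[0,0,0],[0,-0.0003,0.001],[0,0,0],[0,0,0],[0,0,0],[0,0,0],[0,0,0],[0,0,0],[0,0,0]], "gripper": [-1,-1,-1,-1,-1,-1,-1,-1,-1,-1]}}

```text
time_s: 24.4
position: [0.5849, -0.2959, -0.0031]
tool_rot: [[-0.08, 0.965, 0.251], [0.997, 0.077, 0.023], [0.003, 0.252, -0.968]]
ft_force: [-11.9, 0.0, 0.7]
grip_width: 0.0227
```

Call:
{"api": "jog_arm", "payload": {"dr": [[0,0,0],[0,0,0],[0,0,0],[0,0,0],[0,0,0],[0,0,0],[0,0,0],[0,0,0],[0,0,0],[0,0,0]], "slide": [[0,-0.0003,0.001],[0,0,0],[0,-0.0002,0.0005],[0,0,0],[0,0,0],[0,0,0],[0,0,0],[0,0,0],[0,0,0],[0,0,0]], "gripper": [-1,-1,-1,-1,-1,-1,-0.2,0.2,0.2,0.2]}}

```text
time_s: 25.4
position: [0.587, -0.2962, -0.0041]
tool_rot: [[-0.081, 0.964, 0.255], [0.997, 0.078, 0.021], [0.001, 0.256, -0.967]]
ft_force: [0.2, 0.3, -0.6]
grip_width: 0.0513
```

```bash
python3 - <<'E'
from ovs import *
plan([.6214-.0449,-.295-.0036,.0335],.08,.26)
D=grab(2);o=np.array(RK[:2])+(Rz(.08)@[.02,0,0])[:2]
it=[([o[0],o[1],.08,.012],THICK,(0,0,255))]
over(D,it,"pics/p5.png",[("top",325,110,385,200,6),("side",180,115,260,190,5)])
E
```

```text
t 25.4 true pos [ 0.5781 -0.297   0.0297] F [ 0.2  0.3 -0.6] grip 0.0513
rot left [-0.001 -0.001  0.001] world d [-0.0016 -0.0016  0.0038] fwd/left/up -0.0017 -0.0015 0.0038 in tool [-0.0015 -0.0007 -0.0041]
(540, 768, 3)
```

View pics/p5.png

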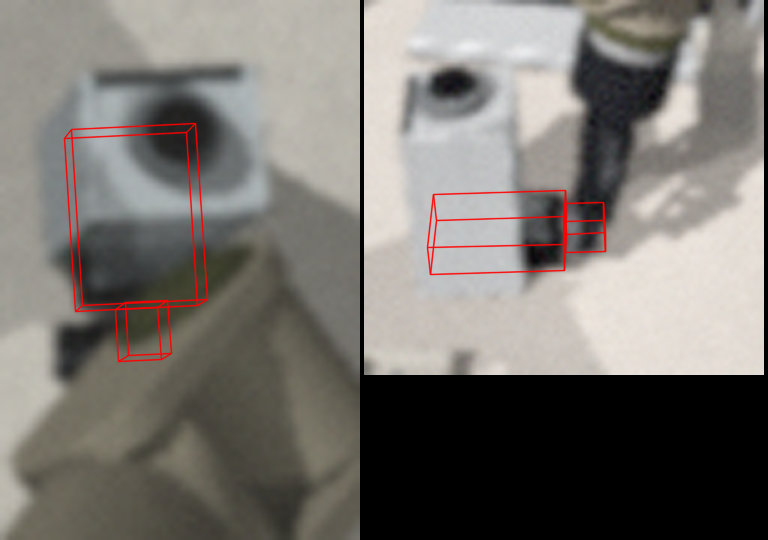

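Call:
{"api": "jog_arm", "payload": {"dr": [[0,0,0],[0,0,0],[0,0,0],[0,0,0],[0,0,0],[0,0,0],[0,0,0],[0,0,0],[0,0,0],[0,0,0]], "slide": [[0,0,0],[0,0,-0.005],[0,0,-0.01],[0,0,-0.015],[0,0,-0.02],[0,0,-0.02],[0,0,-0.02],[0.01,0,-0.01],[0.02,0,0],[0.03,0,0]], "gripper": [0.5,0.5,0.5,0.5,0.7,0.9,1,1,1,1]}}

```text
time_s: 26.6
position: [0.5561, -0.2384, 0.0934]
tool_rot: [[-0.079, 0.964, 0.256], [0.997, 0.076, 0.02], [-0.0, 0.257, -0.967]]
ft_force: [0.7, 1.0, -0.7]
grip_width: 0.0854
```

```bash
python3 - <<'E'
from ovs import *
plan([.6232,.1057,.12],.0738,.26,10)
D=grab(2);o=np.array(RK[:2])+(Rz(.08)@[.02,0,0])[:2]
it=[([o[0],o[1],.08,.012],THICK,(0,0,255))]
over(D,it,"pics/p6.png",[("top",325,110,385,200,6),("side",180,115,260,190,5)])
over(D,[],"pics/p6b.png",[("top",325,110,385,200,6),("side",180,115,260,190,5)])
E
```

```text
t 26.6 true pos [ 0.5472 -0.2391  0.1272] F [ 0.7  1.  -0.7] grip 0.0854
rot left [-0.001 -0.001  0.005] world d [ 0.076   0.3448 -0.0072] fwd/left/up 0.1012 0.3382 -0.0072 in tool [0.3377 0.0977 0.0334]
[-0.0, -0.0, 0.001] [0.0338, 0.0098, 0.0033]
[-0.0, -0.0, 0.001] [0.0338, 0.0097, 0.0033]
[-0.0, -0.0, 0.001] [0.0338, 0.0097, 0.0033]
[-0.0, -0.0, 0.001] [0.0338, 0.0097, 0.0033]
[-0.0, -0.0, 0.001] [0.0338, 0.0097, 0.0033]
[-0.0, -0.0, 0.001] [0.0338, 0.0097, 0.0033]
[-0.0, -0.0, 0.001] [0.0338, 0.0097, 0.0033]
[-0.0, -0.0, 0.001] [0.0338, 0.0096, 0.0033]
[-0.0, -0.0, 0.001] [0.0338, 0.0096, 0.0033]
[-0.0, -0.0, 0.001] [0.0338, 0.0096, 0.0033]
(540, 768, 3)
(540, 768, 3)
```

View pics/p6.png

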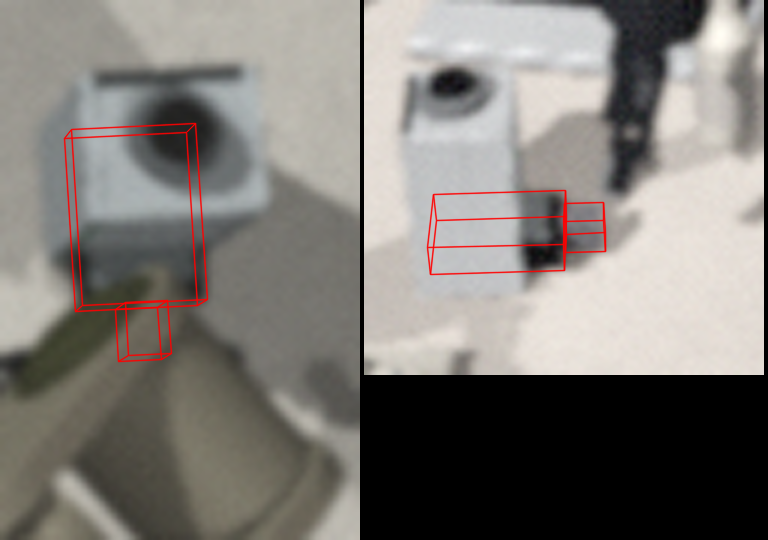

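View pics/p6b.png

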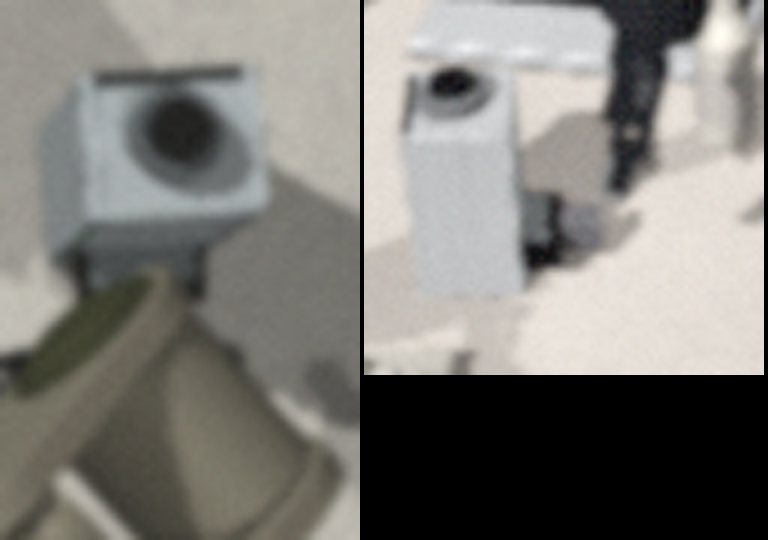

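Thick sled sits home: overlay and picture agree (tray end at x≈565, block 565–605 in the side crop). Next, the thin sled.

Call:
{"api": "jog_arm", "payload": {"dr": [[0,0,0],[0,0,0],[0,0,0],[0,0,0],[0,0,0],[0,0,0],[0,0,0],[0,0,0],[0,0,0],[0,0,0.005]], "slide": [[0.0338,0.0097,0.0033],[0.0338,0.0097,0.0033],[0.0338,0.0097,0.0033],[0.0338,0.0097,0.0033],[0.0338,0.0097,0.0033],[0.0338,0.0097,0.0033],[0.0338,0.0097,0.0033],[0.0338,0.0097,0.0033],[0.0338,0.0097,0.0033],[0.0338,0.0097,0.0033]], "gripper": [1,1,1,1,1,1,1,1,1,1]}}

```text
time_s: 27.8
position: [0.6317, 0.1074, 0.0859]
tool_rot: [[-0.075, 0.964, 0.255], [0.997, 0.072, 0.021], [0.002, 0.256, -0.967]]
ft_force: [0.7, -0.8, 0.2]
grip_width: 0.0854
```

```bash
python3 - <<'E'
from ovs import *
plan([.6232,.1057,.06],.0738,.26,6)
D=grab(2);s=observe()
it=[([.688,.1105,.0738],THIN,(0,255,0)),([.5195,.1218,.0223],BAT,(0,255,0))]
over(D,it,"pics/q1.png",[("top",195,100,285,200,5),("side",150,170,240,260,4)])
for a in (-.043,.043):print((proj(D['side'],tp(s)+s['tool_rot']@[a,0,-.002])-[150,170]+.5)*4+[454,0])
E
```

```text
t 27.8 true pos [0.6228 0.1067 0.1197] F [ 0.7 -0.8  0.2] grip 0.0854
rot left [-0.001 -0.002  0.001] world d [ 0.0004 -0.001  -0.0597] fwd/left/up 0.0003 -0.001 -0.0597 in tool [-0.0011 -0.015   0.0578]
[-0.0, -0.0, 0.0] [-0.0002, -0.0025, 0.0096]
[-0.0, -0.0, 0.0] [-0.0002, -0.0025, 0.0096]
[-0.0, -0.0, 0.0] [-0.0002, -0.0025, 0.0096]
[-0.0, -0.0, 0.0] [-0.0002, -0.0025, 0.0096]
[-0.0, -0.0, 0.0] [-0.0002, -0.0025, 0.0096]
[-0.0, -0.0, 0.0] [-0.0002, -0.0025, 0.0096]
(500, 818, 3)
[635.007663   133.13219622]
[626.89102774 210.74365876]
```

View pics/q1.png

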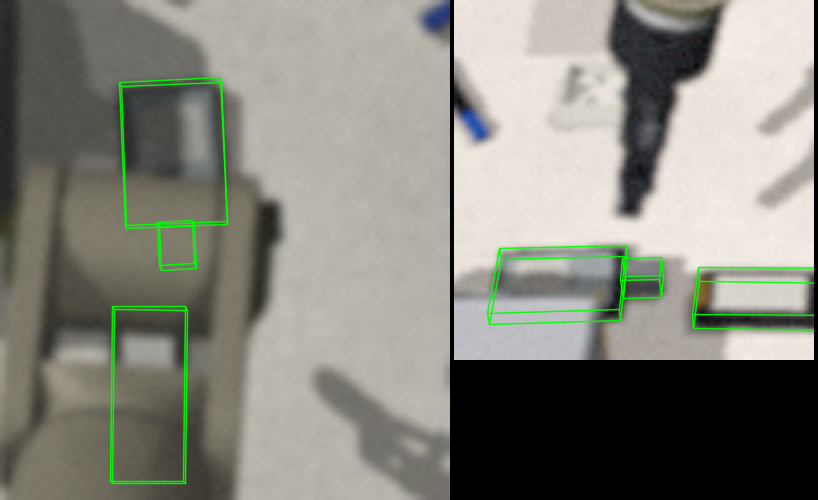

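Call:
{"api": "jog_arm", "payload": {"dr": [[0,0,0],[0,0,0],[0,0,0],[0,0,0],[0,0,0],[0,0,0],[0,0,0],[0,0,0],[0,0,0],[0,0,0]], "slide": [[0,-0.004,0.016],[0,-0.004,0.016],[0,-0.004,0.016],[-0.001,-0.004,0.016],[0,-0.003,0.012],[0,-0.003,0.012],[0,-0.002,0.006],[0,-0.001,0.004],[0,0,0],[0,0,0]], "gripper": [1,1,1,1,1,1,1,1,1,1]}}

```text
time_s: 29.0
position: [0.6323, 0.1059, -0.0149]
tool_rot: [[-0.076, 0.964, 0.255], [0.997, 0.073, 0.022], [0.002, 0.256, -0.967]]
ft_force: [0.1, -0.6, 0.5]
grip_width: 0.0855
```

```bash
python3 - <<'E'
from ovs import *
plan([.6232,.1057,.018],.0738,.26)
look=grab(2)
over(look,[],"pics/q2.png",[("side",150,170,240,260,6)])
E
```

```text
t 29.0 true pos [0.6233 0.1052 0.019 ] F [ 0.1 -0.6  0.5] grip 0.0855
rot left [-0.001 -0.003  0.002] world d [-0.0001  0.0005 -0.001 ] fwd/left/up -0.0001 0.0005 -0.001 in tool [ 0.0005 -0.0003  0.0009]
(540, 544, 3)
```

View pics/q2.png

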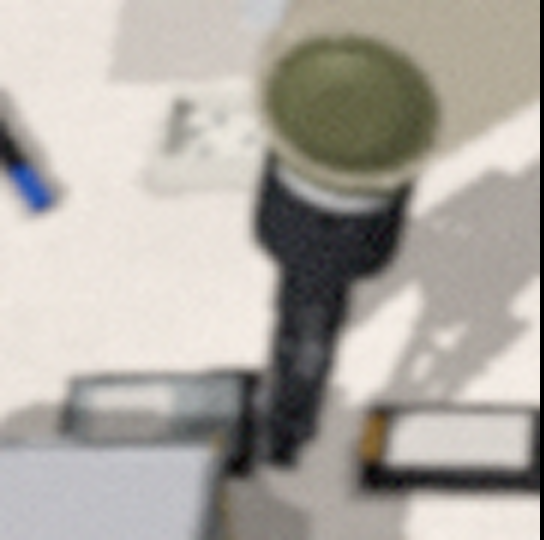

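Finger is beside the block, clear of the tray edge. Close.

Call:
{"api": "jog_arm", "payload": {"dr": [[0,0,0],[0,0,0],[0,0,0],[0,0,0],[0,0,0],[0,0,0],[0,0,0],[0,0,0],[0,0,0],[0,0,0]], "slide": [[0,0,0],[0,0,0],[0,0,0],[0,0,0],[0,0,0],[0,0,0],[0,0,0],[0,0.001,-0.004],[0,0.002,-0.008],[0,0.003,-0.012]], "gripper": [0.4,-0.2,-1,-1,-1,-1,-1,-1,-1,-1], "force": 60}}

```text
time_s: 30.2
position: [0.6311, 0.1058, 0.0094]
tool_rot: [[-0.076, 0.965, 0.253], [0.997, 0.073, 0.022], [0.002, 0.254, -0.967]]
ft_force: [0.4, 0.9, -1.5]
grip_width: 0.0224
```

```bash
python3 - <<'E'
from ovs import *
plan([.6232,.1057,.018],.0738,.26)
look=grab(2)
over(look,[],"pics/q3.png",[("side",150,170,240,260,6)])
E
```

```text
t 30.2 true pos [0.6222 0.105  0.0433] F [ 0.4  0.9 -1.5] grip 0.0224
rot left [-0.003 -0.003  0.001] world d [ 0.001   0.0007 -0.0253] fwd/left/up 0.001 0.0006 -0.0253 in tool [ 0.0005 -0.0054  0.0247]
(540, 544, 3)
```

View pics/q3.png

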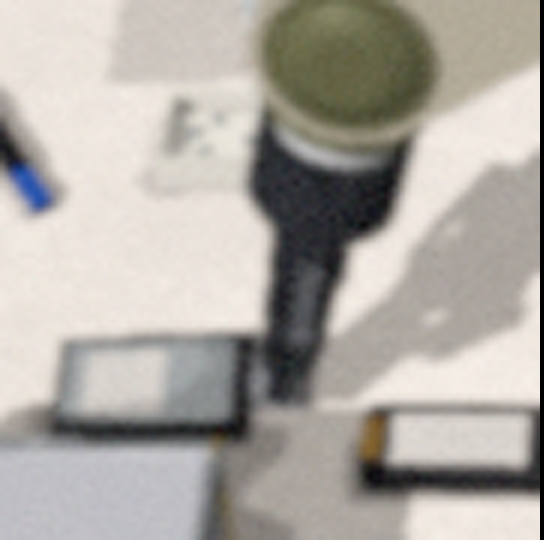

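```bash
python3 - <<'E'
from ovs import *
plan([.47,-.1,.12],.08,.26,9)
E
```

```text
t 30.4 true pos [0.6229 0.105  0.0438] F [ 0.3 -0.1 -1.7] grip 0.0223
rot left [-0.001 -0.001 -0.005] world d [-0.1529 -0.205   0.0762] fwd/left/up -0.1688 -0.1922 0.0762 in tool [-0.1927 -0.1427 -0.1172]
[-0.0, -0.0, -0.001] [-0.0214, -0.0159, -0.013]
[-0.0, -0.0, -0.001] [-0.0214, -0.0159, -0.013]
[-0.0, -0.0, -0.001] [-0.0214, -0.0159, -0.013]
[-0.0, -0.0, -0.001] [-0.0214, -0.0159, -0.013]
[-0.0, -0.0, -0.001] [-0.0214, -0.0159, -0.013]
[-0.0, -0.0, -0.001] [-0.0214, -0.0159, -0.013]
[-0.0, -0.0, -0.001] [-0.0214, -0.0159, -0.013]
[-0.0, -0.0, -0.001] [-0.0214, -0.0159, -0.013]
[-0.0, -0.0, -0.001] [-0.0214, -0.0159, -0.013]
```

Call:
{"api": "jog_arm", "payload": {"dr": [[0,0,0],[0,0,0],[0,0,0],[0,0,0],[0,0,0],[0,0,0],[0,0,0],[0,0,0],[0,0,-0.002],[0,0,-0.003]], "slide": [[-0.01,-0.007,-0.006],[-0.0214,-0.0159,-0.013],[-0.0214,-0.0159,-0.013],[-0.0214,-0.0159,-0.013],[-0.0214,-0.0159,-0.013],[-0.0214,-0.0159,-0.013],[-0.0214,-0.0159,-0.013],[-0.0214,-0.0159,-0.013],[-0.0214,-0.0159,-0.013],[-0.0114,-0.009,-0.007]], "gripper": [-1,-1,-1,-1,-1,-1,-1,-1,-1,-1]}}

```text
time_s: 31.4
position: [0.4768, -0.1008, 0.086]
tool_rot: [[-0.079, 0.964, 0.255], [0.997, 0.076, 0.021], [0.0, 0.256, -0.967]]
ft_force: [0.8, -0.6, -1.1]
grip_width: 0.0224
```

```bash
python3 - <<'E'
from ovs import *
plan([.4818,-.3062,.0755],.08,.26,9)
E
```

```text
t 31.4 true pos [ 0.4679 -0.1015  0.1198] F [ 0.8 -0.6 -1.1] grip 0.0224
rot left [-0.001 -0.    -0.001] world d [ 0.0139 -0.2047 -0.0443] fwd/left/up -0.0025 -0.2052 -0.0443 in tool [-0.2052 -0.0136  0.0421]
[-0.0, -0.0, -0.0] [-0.0228, -0.0015, 0.0047]
[-0.0, -0.0, -0.0] [-0.0228, -0.0015, 0.0047]
[-0.0, -0.0, -0.0] [-0.0228, -0.0015, 0.0047]
[-0.0, -0.0, -0.0] [-0.0228, -0.0015, 0.0047]
[-0.0, -0.0, -0.0] [-0.0228, -0.0015, 0.0047]
[-0.0, -0.0, -0.0] [-0.0228, -0.0015, 0.0047]
[-0.0, -0.0, -0.0] [-0.0228, -0.0015, 0.0047]
[-0.0, -0.0, -0.0] [-0.0228, -0.0015, 0.0047]
[-0.0, -0.0, -0.0] [-0.0228, -0.0015, 0.0047]
```

Call:
{"api": "jog_arm", "payload": {"dr": [[0,0,0],[0,0,0],[0,0,0],[0,0,0],[0,0,0],[0,0,0],[0,0,0],[0,0,0],[0,0,0],[0,0,0]], "slide": [[-0.0228,-0.0015,0.0047],[-0.0228,-0.0015,0.0047],[-0.0228,-0.0015,0.0047],[-0.0228,-0.0015,0.0047],[-0.0228,-0.0015,0.0047],[-0.0228,-0.0015,0.0047],[-0.0228,-0.0015,0.0047],[-0.0228,-0.0015,0.0047],[-0.0228,-0.0015,0.0047],[0,0,0]], "gripper": [-1,-1,-1,-1,-1,-1,-1,-1,-1,-1]}}

```text
time_s: 32.4
position: [0.4919, -0.3065, 0.0403]
tool_rot: [[-0.078, 0.964, 0.255], [0.997, 0.075, 0.02], [0.0, 0.255, -0.967]]
ft_force: [1.0, 0.3, -1.1]
grip_width: 0.0222
```

```bash
cat > chk.py <<'E'
from ovs import *
import sys
s=observe();plan([.6214-.0449,-.295-.0036,.0755],.08,.26)
D=grab(2);p=tp(s);f=Rz(.08)@[1,0,0];o=p+.065*f
o0=np.array(RK[:2])+(Rz(.08)@[.02,0,0])[:2]
it=[([o[0],o[1],.08,p[2]-.019],THIN,(0,0,255)),(RK,[(0,.07,-.039,.039,.054,.072)],(255,0,0))]
over(D,it,sys.argv[1],[("top",325,110,385,200,6),("side",180,115,260,190,5)])
E
python3 chk.py pics/r1.png
```

```text
t 32.4 true pos [ 0.483  -0.3072  0.0741] F [ 1.   0.3 -1.1] grip 0.0222
rot left [-0.002  0.    -0.002] world d [0.0935 0.0086 0.0014] fwd/left/up 0.0939 0.0011 0.0014 in tool [0.0013 0.0911 0.0226]
(540, 768, 3)
```

View pics/r1.png

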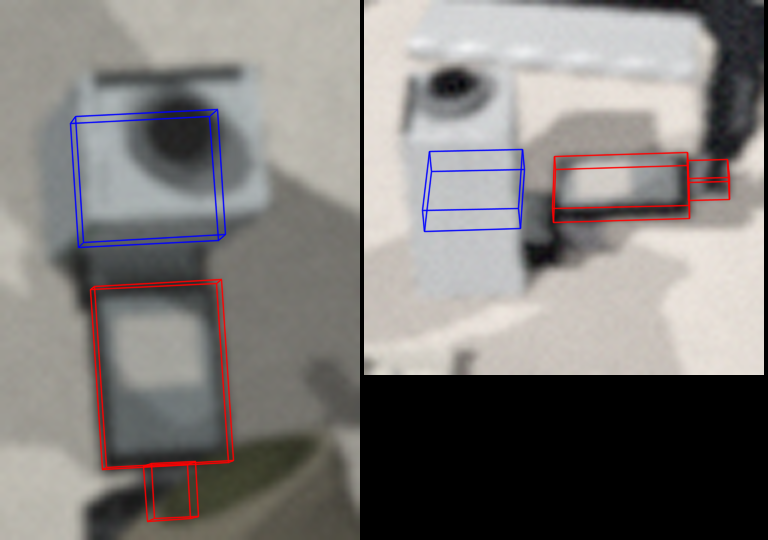

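Call:
{"api": "jog_arm", "payload": {"dr": [[0,0,0],[0,0,0],[0,0,0],[0,0,0],[0,0,0],[0,0,0],[0,0,0],[0,0,0],[0,0,0],[0,0,0]], "slide": [[0.001,0.0005,-0.002],[0,0.009,0.0024],[0,0.009,0.0024],[0,0.006,0.0016],[0,0.006,0.0016],[0,0.006,0.0016],[0,0.006,0.0016],[0,0,0],[0,0,0],[0,0,0]], "gripper": [-1,-1,-1,-1,-1,-1,-1,-1,-1,-1]}}

```text
time_s: 33.6
position: [0.5357, -0.2994, 0.0429]
tool_rot: [[-0.08, 0.964, 0.254], [0.997, 0.078, 0.022], [0.001, 0.255, -0.967]]
ft_force: [-0.5, 0.1, -1.7]
grip_width: 0.0223
```

```bash
python3 chk.py pics/r2.png
```

```text
t 33.6 true pos [ 0.5268 -0.3001  0.0767] F [-0.5  0.1 -1.7] grip 0.0223
rot left [-0.002 -0.001  0.   ] world d [ 0.0497  0.0015 -0.0012] fwd/left/up 0.0496 -0.0024 -0.0012 in tool [-0.0025  0.0477  0.0138]
(540, 768, 3)
```

View pics/r2.png

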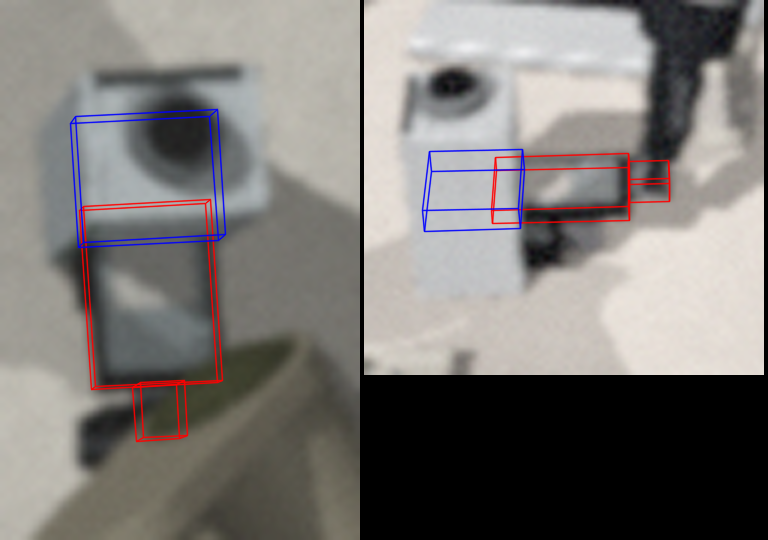

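Call:
{"api": "jog_arm", "payload": {"dr": [[0,0,0],[0,0,0],[0,0,0],[0,0,0],[0,0,0],[0,0,0],[0,0,0],[0,0,0],[0,0,0],[0,0,0]], "slide": [[-0.001,0.006,0.002],[0,0.006,0.0018],[0,0.006,0.0018],[0,0.006,0.0018],[0,0.006,0.0018],[0,0.006,0.0018],[0,0.005,0.0014],[0,0.003,0.0008],[0,0,0],[0,0,0]], "gripper": [-1,-1,-1,-1,-1,-1,-1,-1,-1,-1]}}

```text
time_s: 34.8
position: [0.5817, -0.2966, 0.0413]
tool_rot: [[-0.081, 0.964, 0.254], [0.997, 0.078, 0.022], [0.001, 0.255, -0.967]]
ft_force: [-0.7, -0.5, -1.6]
grip_width: 0.0226
```

Call:
{"api": "jog_arm", "payload": {"dr": [[0,0,0],[0,0,0],[0,0,0],[0,0,0],[0,0,0],[0,0,0],[0,0,0],[0,0,0],[0,0,0],[0,0,0]], "slide": [[0,0.001,0.0003],[0,0.001,0.0003],[0,0.001,0.0003],[0,0.001,0.0003],[0,0,0],[0,0,0],[0,0,0],[0,0,0],[0,0,0],[0,0,0]], "gripper": [-1,-1,-1,-1,-1,-1,-1,-1,-1,-1]}}

```text
time_s: 35.8
position: [0.5859, -0.2963, 0.0413]
tool_rot: [[-0.081, 0.964, 0.255], [0.997, 0.078, 0.021], [0.001, 0.256, -0.967]]
ft_force: [0.9, -0.4, -1.0]
grip_width: 0.0225
```

```bash
python3 chk.py pics/r3.png
```

```text
t 35.8 true pos [ 0.577  -0.2971  0.0751] F [ 0.9 -0.4 -1. ] grip 0.0225
rot left [-0.002 -0.001  0.   ] world d [-0.0005 -0.0015  0.0004] fwd/left/up -0.0006 -0.0015 0.0004 in tool [-0.0015 -0.0005 -0.0006]
(540, 768, 3)
```

Not at the stop yet; continue by 1 mm steps.

Call:
{"api": "jog_arm", "payload": {"dr": [[0,0,0],[0,0,0],[0,0,0],[0,0,0],[0,0,0],[0,0,0],[0,0,0],[0,0,0],[0,0,0],[0,0,0]], "slide": [[0,0.001,0.0003],[0,0,0],[0,0.001,0.0003],[0,0,0],[0,0.001,0.0003],[0,0,0],[0,0,0],[0,0,0],[0,0,0],[0,0,0]], "gripper": [-1,-1,-1,-1,-1,-1,-1,-1,-1,-1]}}

```text
time_s: 37.0
position: [0.5882, -0.2959, 0.0408]
tool_rot: [[-0.081, 0.964, 0.253], [0.997, 0.077, 0.022], [0.002, 0.254, -0.967]]
ft_force: [-5.7, -0.3, 0.2]
grip_width: 0.0225
```

Call:
{"api": "jog_arm", "payload": {"dr": [[0,0,0],[0,0,0],[0,0,0],[0,0,0],[0,0,0],[0,0,0],[0,0,0],[0,0,0],[0,0,0],[0,0,0]], "slide": [[0,0.001,0.0003],[0,0,0],[0,0.0005,0],[0,0,0],[0,-0.0003,0.001],[0,0,0],[0,-0.0003,0.001],[0,0,0],[0,0,0],[0,0,0]], "gripper": [-1,-1,-1,-1,-1,-1,-1,-1,-1,-1]}}

```text
time_s: 38.0
position: [0.5887, -0.2957, 0.0389]
tool_rot: [[-0.081, 0.965, 0.251], [0.997, 0.078, 0.023], [0.002, 0.252, -0.968]]
ft_force: [-12.2, 0.7, 4.2]
grip_width: 0.0224
```

```bash
python3 chk.py pics/r3.png
```

```text
t 38.0 true pos [ 0.5799 -0.2965  0.0728] F [-12.2   0.7   4.2] grip 0.0224
rot left [-0.005 -0.003  0.001] world d [-0.0034 -0.0021  0.0027] fwd/left/up -0.0035 -0.0018 0.0027 in tool [-0.0018 -0.0027 -0.0035]
(540, 768, 3)
```

View pics/r3.png

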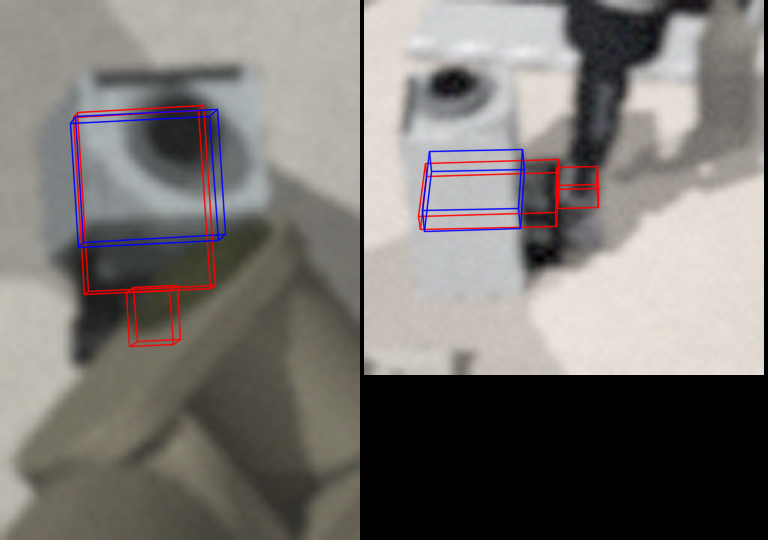

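Call:
{"api": "jog_arm", "payload": {"dr": [[0,0,0],[0,0,0],[0,0,0],[0,0,0],[0,0,0],[0,0,0],[0,0,0],[0,0,0],[0,0,0],[0,0,0]], "slide": [[0,0,0],[0,0,0],[0,0,0],[0,0,-0.005],[0,0,-0.01],[0,0,-0.02],[0,0,-0.03],[0,0,-0.03],[0,0,-0.03],[0,0,0]], "gripper": [-0.2,0.2,0.4,0.4,0.4,0.4,0.4,0.4,0.0,-1]}}

```text
time_s: 39.2
position: [0.5594, -0.2999, 0.1654]
tool_rot: [[-0.08, 0.962, 0.261], [0.997, 0.079, 0.016], [-0.006, 0.261, -0.965]]
ft_force: [-0.5, -0.4, 0.8]
grip_width: 0.0315
```

```bash
python3 - <<'E'
from ovs import *
D=grab(4)
plan([.6,-.3,.2],.08,0)
o=np.array(RK[:2])+(Rz(.08)@[.02,0,0])[:2]
over(D,[],"pics/u1.png",[("top",325,105,385,195,6),("side",180,115,260,190,5)])
over(D,[([o[0],o[1],.08,.054],THIN,(0,0,255)),([o[0],o[1],.08,.012],THICK,(0,255,0))],"pics/u2.png",[("side",180,115,260,190,6)])
pickle.dump(D,open("d1.pkl","wb"))
crop(D["top"]["pixels"],335,110,375,150,12,"pics/u3.png");crop(D["side"]["pixels"],180,115,220,155,12,"pics/u4.png")
E
```

```text
t 39.6 true pos [ 0.5497 -0.2992  0.193 ] F [ 0.  -0.4 -0.1] grip 0.0001
rot left [ 0.257 -0.002  0.001] world d [ 0.0503 -0.0008  0.007 ] fwd/left/up 0.0501 -0.0048 0.007 in tool [-0.0048  0.0502  0.0059]
(540, 768, 3)
(450, 484, 3)
```

View pics/u1.png

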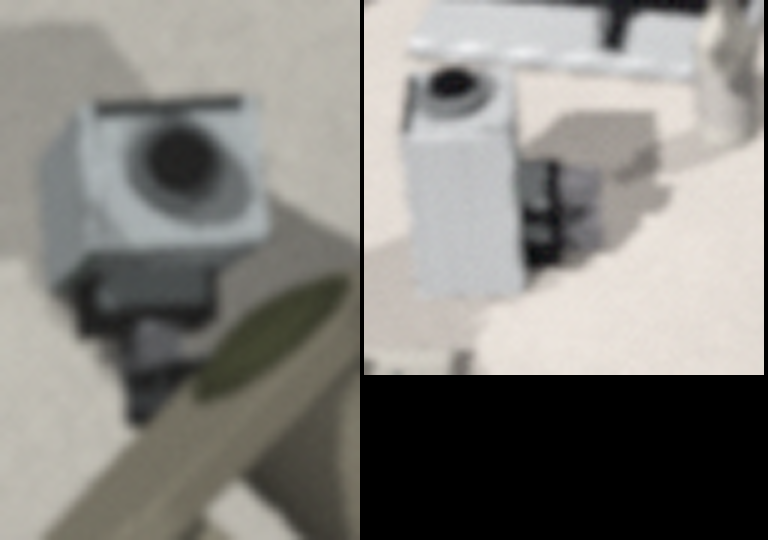

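View pics/u2.png

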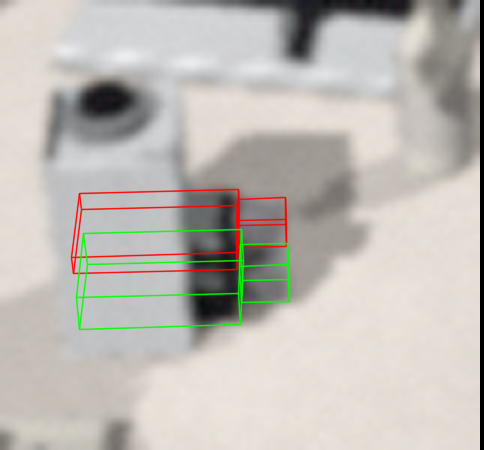

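View pics/u3.png

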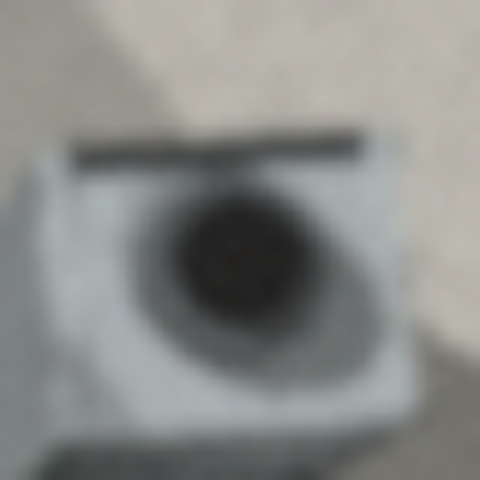

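View pics/u4.png

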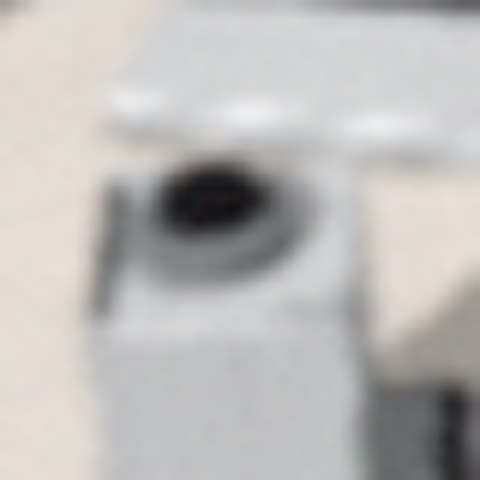

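```bash
python3 - <<'E'
from fit import *
D=pickle.load(open("d1.pkl","rb"))
q={"top":px(243,255,12,335,110),"side":px(213,197,12,180,115)}
s=least_squares(lambda X:np.concatenate([proj(D[c],X)-q[c] for c in q]),[.66,-.29,.15]);print(s.x,s.fun)
print(Rz(-.08)@(s.x-[.6214,-.295,0]))
from mv import *
plan([.655,-.292,.2],.08,.26)
E
```

```text
[ 0.66459913 -0.29088792  0.1562828 ] [ 0.0039267   0.09910141 -0.11313846 -0.01555683]
[0.04338958 0.00064669 0.1562828 ]
t 39.6 true pos [ 0.5497 -0.2992  0.193 ] F [ 0.  -0.4 -0.1] grip 0.0001
rot left [-0.003 -0.002  0.   ] world d [0.1053 0.0072 0.007 ] fwd/left/up 0.1055 -0.0012 0.007 in tool [-0.0013  0.1038  0.0201]
```

Call:
{"api": "jog_arm", "payload": {"dr": [[0,0,0],[0,0,0],[0,0,0],[0,0,0],[0,0,0],[0,0,0],[0,0,0],[0,0,0],[0,0,0],[0,0,0]], "slide": [[0,0.002,-0.008],[0,0.02,0.005],[0,0.02,0.005],[0,0.02,0.005],[0,0.02,0.005],[0,0.02,0.005],[0,0.008,0.002],[0,-0.002,0.007],[0,0,0],[0,0,0]], "gripper": [-1,-1,-1,-1,-1,-1,-1,-1,-1,-1]}}

```text
time_s: 40.6
position: [0.6685, -0.2899, 0.1623]
tool_rot: [[-0.08, 0.964, 0.254], [0.997, 0.077, 0.022], [0.001, 0.255, -0.967]]
ft_force: [0.2, -1.0, 0.2]
grip_width: -0.0001
```

```bash
python3 - <<'E'
from ovs import *
plan([.661,-.291,.178],.08,.26)
D=grab(2);s=observe()
print((proj(D["side"],tp(s)+.011*s["tool_rot"][:,2])-[180,100]+.5)*6)
over(D,[],"pics/b1.png",[("side",180,100,250,170,6)])
E
```

```text
t 40.6 true pos [ 0.6597 -0.2906  0.1961] F [ 0.2 -1.   0.2] grip -0.0001
rot left [-0.002 -0.001 -0.   ] world d [ 0.0013 -0.0004 -0.0181] fwd/left/up 0.0013 -0.0005 -0.0181 in tool [-0.0005 -0.0034  0.0178]
[104.38997451 145.5725742 ]
(420, 424, 3)
```

View pics/b1.png

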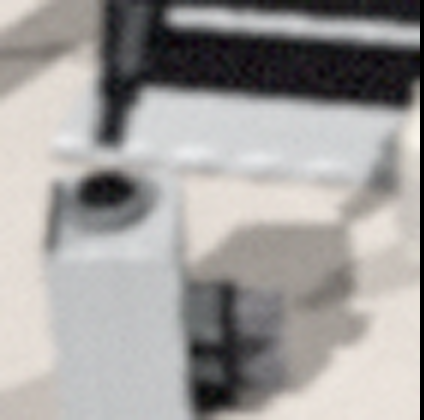

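Call:
{"api": "jog_arm", "payload": {"dr": [[0,0,0],[0,0,0],[0,0,0],[0,0,0],[0,0,0],[0,0,0],[0,0,0],[0,0,0],[0,0,0],[0,0,0]], "slide": [[0,-0.0015,0.0065],[0,-0.0015,0.006],[0,-0.0015,0.006],[0,-0.0005,0.002],[0,-0.0005,0.002],[0,-0.0005,0.002],[0,0,0],[0,0,0],[0,0,0],[0,0,0]], "gripper": [-1,-1,-1,-1,-1,-1,-1,-1,-1,-1]}}

```text
time_s: 41.8
position: [0.6699, -0.2896, 0.1375]
tool_rot: [[-0.081, 0.964, 0.255], [0.997, 0.078, 0.021], [0.001, 0.256, -0.967]]
ft_force: [-3.0, 0.4, 4.7]
grip_width: 0.0002
```

Call:
{"api": "jog_arm", "payload": {"dr": [[0,0,0],[0,0,0],[0,0,0],[0,0,0],[0,0,0],[0,0,0],[0,0,0],[0,0,0],[0,0,0],[0,0,0]], "slide": [[0,-0.0003,0.001],[0,0,0],[0,-0.0003,0.001],[0,0,0],[0,0,0],[0,0,0],[0,0,0],[0,0,0],[0,0,0],[0,0,0]], "gripper": [-1,-1,-1,-1,-1,-1,-1,-1,-1,-1]}}

```text
time_s: 42.8
position: [0.6699, -0.2897, 0.1355]
tool_rot: [[-0.081, 0.964, 0.255], [0.997, 0.078, 0.021], [0.001, 0.256, -0.967]]
ft_force: [-3.1, 1.2, 5.5]
grip_width: -0.0001
```

Call:
{"api": "jog_arm", "payload": {"dr": [[0,0,0],[0,0,0],[0,0,0],[0,0,0],[0,0,0],[0,0,0],[0,0,0],[0,0,0],[0,0,0],[0,0,0]], "slide": [[0,-0.0003,0.001],[0,0,0],[0,-0.0003,0.001],[0,0,0],[0,0,0],[0,0,0],[0,0,0],[0,0,0],[0,0,0],[0,0,0]], "gripper": [-1,-1,-1,-1,-1,-1,-1,-1,-1,-1]}}

```text
time_s: 43.8
position: [0.67, -0.2898, 0.1352]
tool_rot: [[-0.081, 0.963, 0.257], [0.997, 0.078, 0.02], [-0.001, 0.258, -0.966]]
ft_force: [-6.6, 2.6, 13.1]
grip_width: 0.0
```

Call:
{"api": "jog_arm", "payload": {"dr": [[0,0,0],[0,0,0],[0,0,0],[0,0,0],[0,0,0],[0,0,0],[0,0,0],[0,0,0],[0,0,0],[0,0,0]], "slide": [[0,0.002,-0.008],[0,0.002,-0.01],[0,0.003,-0.012],[0,0,-0.02],[0,0,-0.02],[0,-0.03,-0.01],[0.01,-0.03,0],[0.03,-0.03,0],[0.03,-0.03,0],[0.03,-0.02,0]], "gripper": [-1,-1,-1,-1,-1,-1,-1,-1,-1,-1]}}

```text
time_s: 44.8
position: [0.5113, -0.2011, 0.1764]
tool_rot: [[-0.08, 0.964, 0.254], [0.997, 0.077, 0.022], [0.001, 0.255, -0.967]]
ft_force: [0.2, -0.3, 0.5]
grip_width: 0.0001
```

```bash
python3 - <<'E'
from ovs import *
D=grab(3);pickle.dump(D,open("d2.pkl","wb"))
over(D,[],"pics/b2.png",[("side",180,110,240,180,6),("top",195,100,285,200,4)])
over(D,[([.5195,.1218,.0223],BAT,(0,255,0))],"pics/b3.png",[("side",190,220,260,260,6),("top",210,150,250,205,6)])
plan([.47,.12,.12],.0223,.61)
E
```

```text
(420, 728, 3)
(330, 668, 3)
t 45.1 true pos [ 0.5051 -0.2038  0.2109] F [ 0.3 -0.4  0.5] grip -0.0
rot left [-0.35  -0.024  0.053] world d [-0.0351  0.3238 -0.0909] fwd/left/up -0.0279 0.3245 -0.0909 in tool [ 0.3256 -0.032   0.0855]
```

View pics/b2.png

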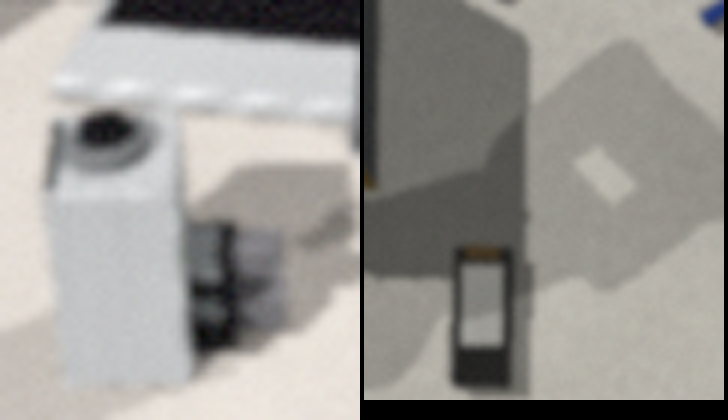

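View pics/b3.png

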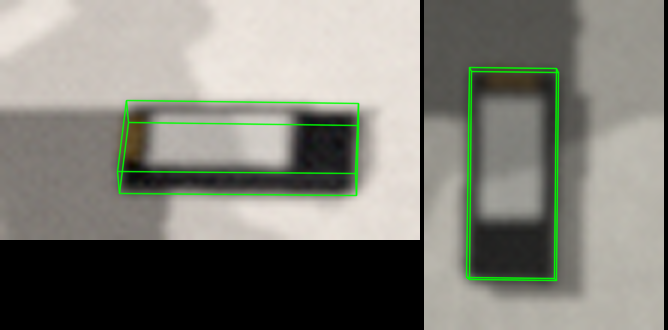

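```bash
python3 - <<'E'
from ovs import *
plan([.479,.121,.09],.0223,.61,10)
E
```

```text
t 45.1 true pos [ 0.5051 -0.2038  0.2109] F [ 0.3 -0.4  0.5] grip -0.0
rot left [-0.35  -0.024  0.053] world d [-0.0261  0.3248 -0.1209] fwd/left/up -0.0188 0.3253 -0.1209 in tool [ 0.3258 -0.0309  0.1168]
[-0.035, -0.002, 0.005] [0.0325, -0.0022, 0.0116]
[-0.035, -0.002, 0.005] [0.0325, -0.0027, 0.0114]
[-0.035, -0.002, 0.005] [0.0325, -0.0033, 0.0111]
[-0.035, -0.002, 0.005] [0.0325, -0.0039, 0.0109]
[-0.035, -0.002, 0.005] [0.0325, -0.0044, 0.0106]
[-0.035, -0.002, 0.005] [0.0325, -0.005, 0.0103]
[-0.035, -0.002, 0.005] [0.0325, -0.0055, 0.01]
[-0.035, -0.002, 0.005] [0.0325, -0.006, 0.0097]
[-0.035, -0.002, 0.005] [0.0325, -0.0065, 0.0094]
[-0.035, -0.002, 0.005] [0.0325, -0.007, 0.009]
```

Call:
{"api": "jog_arm", "payload": {"dr": [[-0.035,-0.002,0.005],[-0.035,-0.002,0.005],[-0.035,-0.002,0.005],[-0.035,-0.002,0.005],[-0.035,-0.002,0.005],[-0.035,-0.002,0.005],[-0.035,-0.002,0.005],[-0.035,-0.002,0.005],[-0.035,-0.002,0.005],[-0.035,-0.002,0.005]], "slide": [[0.0325,-0.0022,0.0116],[0.0325,-0.0027,0.0114],[0.0325,-0.0033,0.011],[0.0325,-0.0039,0.011],[0.0325,-0.0044,0.0106],[0.0325,-0.005,0.0103],[0.0325,-0.0055,0.01],[0.0325,-0.006,0.0097],[0.0325,-0.0065,0.0094],[0.0325,-0.007,0.009]], "gripper": [1,1,1,1,1,1,1,1,1,1]}}

```text
time_s: 46.1
position: [0.4961, 0.1108, 0.0727]
tool_rot: [[-0.031, 0.841, 0.54], [0.999, 0.023, 0.022], [0.006, 0.541, -0.841]]
ft_force: [0.3, -0.4, 0.4]
grip_width: 0.0854
```

```bash
python3 - <<'E'
from ovs import *
D=grab(2)
over(D,[([.5195,.1218,.0223],BAT,(0,255,0))],"pics/b4.png",[("side",190,180,270,260,6),("top",200,140,250,205,5)])
plan([.479,.121,.0185],.0223,.61,8)
s=observe()
for a in (-.043,.043):print((proj(D['side'],tp(s)+s['tool_rot']@[a,0,-.002])-[190,180]+.5)*6)
E
```

```text
(480, 738, 3)
t 46.3 true pos [0.4797 0.1079 0.1047] F [ 0.3  0.1 -0.6] grip 0.0853
rot left [-0.031 -0.008  0.006] world d [-0.0007  0.0131 -0.0862] fwd/left/up -0.0004 0.0131 -0.0862 in tool [ 0.0129 -0.0474  0.072 ]
[-0.004, -0.001, 0.001] [0.0016, -0.0058, 0.009]
[-0.004, -0.001, 0.001] [0.0016, -0.0058, 0.009]
[-0.004, -0.001, 0.001] [0.0016, -0.0059, 0.0089]
[-0.004, -0.001, 0.001] [0.0016, -0.0059, 0.0089]
[-0.004, -0.001, 0.001] [0.0016, -0.006, 0.0089]
[-0.004, -0.001, 0.001] [0.0016, -0.006, 0.0089]
[-0.004, -0.001, 0.001] [0.0016, -0.006, 0.0088]
[-0.004, -0.001, 0.001] [0.0016, -0.0061, 0.0088]
[319.81344556 171.5107356 ]
[314.37007635 289.38448453]
```

View pics/b4.png

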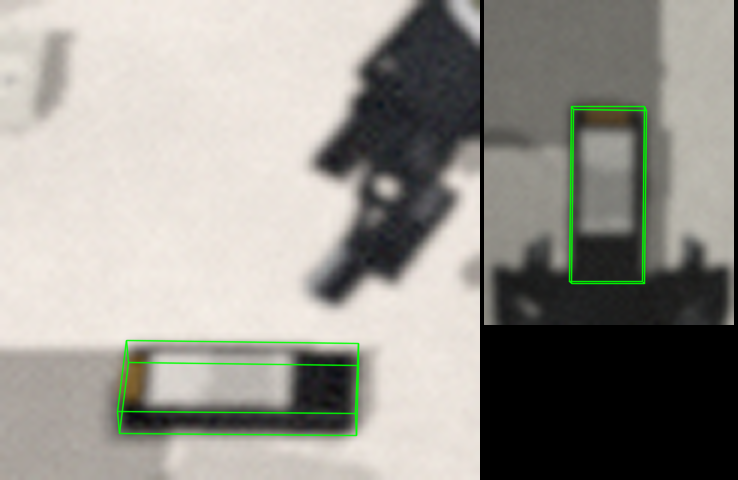

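Call:
{"api": "jog_arm", "payload": {"dr": [[-0.004,-0.001,0.001],[-0.004,-0.001,0.001],[-0.004,-0.001,0.001],[-0.004,-0.001,0.001],[-0.004,-0.001,0.001],[-0.004,-0.001,0.001],[-0.004,-0.001,0],[-0.003,-0.001,0],[0,0,0],[0,0,0]], "slide": [[0.002,-0.0058,0.009],[0.002,-0.0058,0.009],[0.002,-0.0059,0.0089],[0.002,-0.0059,0.0089],[0.002,-0.006,0.0089],[0.002,-0.006,0.0089],[0,-0.006,0.0088],[0,-0.006,0.0088],[0,0,0],[0,0,0]], "gripper": [1,1,1,1,1,1,1,1,1,1]}}

```text
time_s: 47.3
position: [0.5145, 0.1236, 0.0431]
tool_rot: [[-0.024, 0.862, 0.507], [1.0, 0.018, 0.017], [0.006, 0.507, -0.862]]
ft_force: [0.5, 0.8, -0.0]
grip_width: 0.0851
```

```bash
python3 - <<'E'
from ovs import *
D=grab(2)
over(D,[],"pics/b5.png",[("side",190,180,270,260,6),("top",200,140,250,205,5)])
plan([.479,.121,.0185],.0223,.61)
E
```

```text
(480, 738, 3)
t 47.5 true pos [0.4968 0.1231 0.0735] F [-0.6  0.   0.2] grip 0.0852
rot left [-0.077 -0.006 -0.001] world d [-0.0178 -0.0021 -0.055 ] fwd/left/up -0.0178 -0.0017 -0.055 in tool [-0.002  -0.0433  0.0384]
```

View pics/b5.png

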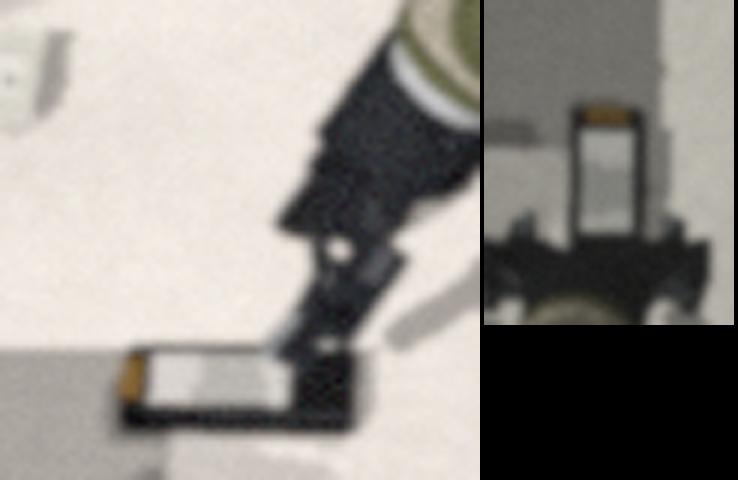

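```bash
python3 - <<'E'
from ovs import *
s=observe();print(s["q"].round(1))
plan([.481,.1215,.0185],.0223,.35,9)
E
```

```text
[  0.2  24.5 115.    5.   10.  -95.8]
t 47.5 true pos [0.4968 0.1231 0.0735] F [-0.6  0.   0.2] grip 0.0852
rot left [ 0.183 -0.006 -0.001] world d [-0.0158 -0.0016 -0.055 ] fwd/left/up -0.0158 -0.0012 -0.055 in tool [-0.0015 -0.0416  0.0394]
[0.02, -0.001, -0.0] [-0.0002, -0.0053, 0.0044]
[0.02, -0.001, -0.0] [-0.0002, -0.0052, 0.0045]
[0.02, -0.001, -0.0] [-0.0002, -0.0051, 0.0046]
[0.02, -0.001, -0.0] [-0.0002, -0.005, 0.0047]
[0.02, -0.001, -0.0] [-0.0002, -0.0049, 0.0048]
[0.02, -0.001, -0.0] [-0.0002, -0.0048, 0.0049]
[0.02, -0.001, -0.0] [-0.0002, -0.0047, 0.0049]
[0.02, -0.001, -0.0] [-0.0002, -0.0046, 0.005]
[0.02, -0.001, -0.0] [-0.0002, -0.0045, 0.0051]
```

```bash
python3 - <<'E'
from mv import *
from scipy.optimize import least_squares
s=observe();d=np.pi/180
data=[([21.842,74.387,83.857],[.17793,.52007,.20749],58.7687),(list(s["q"][[1,2,4]]),s["position"],s["q"][0])]
eq=[]
for q,p,j1 in data:
    f=np.array([np.cos(j1*d),np.sin(j1*d)]);eq.append((np.cumsum(q)*d,p[:2]@f,p[2],p[:2]@[-f[1],f[0]]))
    print(eq[-1],s["q"])
A=[];b=[]
for c,r,z,_ in eq:
    A+= [[0,*np.sin(c)],[1,*np.cos(c)]];b+=[r,z]
x,*_=np.linalg.lstsq(np.array(A),np.array(b),rcond=None);print(x,np.array(A)@x-b, np.linalg.cond(A))
E
```

```text
Traceback (most recent call last):
TypeError: unsupported operand type(s) for @: 'list' and 'list'
```

```bash
python3 - <<'E'
from mv import *
s=observe();d=np.pi/180
data=[([21.842,74.387,83.857],[.17793,.52007,.20749],58.7687),(list(s["q"][[1,2,4]]),s["position"],s["q"][0])]
eq=[]
for q,p,j1 in data:
    p=np.array(p)
    f=np.array([np.cos(j1*d),np.sin(j1*d)]);eq.append((np.cumsum(q)*d,p[:2]@f,p[2],p[:2]@np.array([-f[1],f[0]])))
    print(eq[-1])
A=[];b=[]
for c,r,z,_ in eq:
    A+= [[0,*np.sin(c)],[1,*np.cos(c)]];b+=[r,z]
x,*_=np.linalg.lstsq(np.array(A),np.array(b),rcond=None);print(x,np.array(A)@x-b, np.linalg.cond(A))
E
```

```text
(array([0.38121482, 1.67951289, 3.14309364]), np.float64(0.5369577230883701), np.float64(0.20749), np.float64(0.11750869506446456))
(array([0.42786631, 2.43444115, 2.60964364]), np.float64(0.5149804144283722), np.float64(0.04339251925551869), np.float64(0.12180053953363561))
[-0.45868664  0.80164099  0.24020447  0.05185449] [ 3.33066907e-16  0.00000000e+00  1.11022302e-16 -6.93889390e-18] 42.10346757294724
```

Call:
{"api": "jog_arm", "payload": {"dr": [[0.02,0,0],[0.02,-0.001,0],[0.02,-0.001,0],[0.02,-0.001,0],[0.02,-0.001,0],[0.02,-0.001,0],[0.02,-0.001,0],[0.02,0,0],[0.02,0,0],[0,0,0]], "slide": [[0,-0.012,-0.003],[0,-0.01,0.001],[0,-0.005,0.0046],[0,-0.005,0.0047],[0,-0.0025,0.005],[0,-0.002,0.005],[0,-0.0015,0.005],[0,-0.001,0.005],[0,-0.001,0.005],[0,0,0]], "gripper": [1,1,1,1,1,1,1,1,1,1]}}

```text
time_s: 48.5
position: [0.4932, 0.1233, -0.0055]
tool_rot: [[-0.021, 0.939, 0.344], [1.0, 0.02, 0.008], [0.0, 0.345, -0.939]]
ft_force: [0.5, 0.2, 1.0]
grip_width: 0.0856
```

```bash
python3 - <<'E'
from ovs import *
s=observe();print(s["q"].round(2))
plan([.481,.1215,.0175],.0223,.35,5)
E
```

```text
[  0.52  29.38 112.74   0.85  17.73 -91.48]
t 48.5 true pos [0.4811 0.123  0.0273] F [0.5 0.2 1. ] grip 0.0856
rot left [ 0.002  0.    -0.001] world d [-0.0001 -0.0015 -0.0098] fwd/left/up -0.0002 -0.0015 -0.0098 in tool [-0.0015 -0.0035  0.0092]
[0.0, 0.0, -0.0] [-0.0003, -0.0007, 0.0018]
[0.0, 0.0, -0.0] [-0.0003, -0.0007, 0.0018]
[0.0, 0.0, -0.0] [-0.0003, -0.0007, 0.0018]
[0.0, 0.0, -0.0] [-0.0003, -0.0007, 0.0018]
[0.0, 0.0, -0.0] [-0.0003, -0.0007, 0.0018]
```

Call:
{"api": "jog_arm", "payload": {"dr": [[0,0,0],[0,0,0],[0,0,0],[0,0,0],[0,0,0],[0,0,0],[0,0,0],[0,0,0],[0,0,0],[0,0,0]], "slide": [[0,-0.0007,0.002],[0,-0.0007,0.002],[0,-0.0007,0.002],[0,-0.0007,0.002],[0,-0.0007,0.001],[0,0,0],[0,0,0],[0,0,0],[0,0,0],[0,0,0]], "gripper": [1,1,1,1,1,0.6,0,-1,-1,-1], "force": 60}}

```text
time_s: 49.5
position: [0.4924, 0.1233, -0.0143]
tool_rot: [[-0.022, 0.938, 0.346], [1.0, 0.02, 0.008], [0.0, 0.346, -0.938]]
ft_force: [-4.2, -0.3, 5.9]
grip_width: 0.048
```

```bash
python3 - <<'E'
from ovs import *
s=observe();print(s["q"].round(2))
plan([.481,.1215,.0175],.0223,.35)
D=grab(2)
over(D,[],"pics/b6.png",[("side",190,180,270,260,6),("top",200,140,250,205,5)])
E
```

```text
[  0.53  30.47 113.32   0.94  15.98 -91.58]
t 49.5 true pos [0.4803 0.1231 0.0186] F [-4.2 -0.3  5.9] grip 0.048
rot left [ 0.003  0.    -0.   ] world d [ 0.0007 -0.0016 -0.0011] fwd/left/up 0.0007 -0.0016 -0.0011 in tool [-0.0016  0.0003  0.0012]
(480, 738, 3)
```

View pics/b6.png

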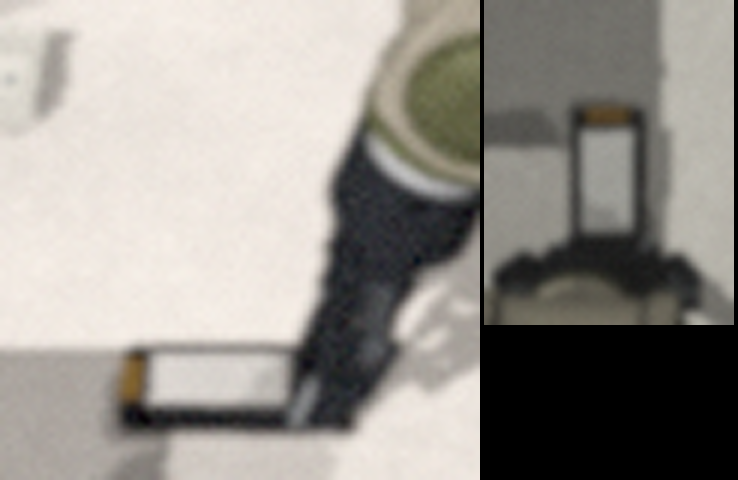

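```bash
python3 - <<'E'
from ovs import *
s=observe()
plan([.499,.2833,.0306],.0206,.349,10)
E
```

```text
t 49.7 true pos [0.4803 0.123  0.0186] F [-3.1 -1.3  7.5] grip 0.0484
rot left [ 0.004 -0.001  0.001] world d [0.0187 0.1603 0.012 ] fwd/left/up 0.022 0.1598 0.012 in tool [ 0.1598  0.025  -0.0036]
[0.0, -0.0, 0.0] [0.016, 0.0025, -0.0004]
[0.0, -0.0, 0.0] [0.016, 0.0025, -0.0004]
[0.0, -0.0, 0.0] [0.016, 0.0025, -0.0004]
[0.0, -0.0, 0.0] [0.016, 0.0025, -0.0004]
[0.0, -0.0, 0.0] [0.016, 0.0025, -0.0004]
[0.0, -0.0, 0.0] [0.016, 0.0025, -0.0004]
[0.0, -0.0, 0.0] [0.016, 0.0025, -0.0004]
[0.0, -0.0, 0.0] [0.016, 0.0025, -0.0004]
[0.0, -0.0, 0.0] [0.016, 0.0025, -0.0004]
[0.0, -0.0, 0.0] [0.016, 0.0025, -0.0004]
```

Call:
{"api": "jog_arm", "payload": {"dr": [[0,0,0],[0,0,0],[0,0,0],[0,0,0],[0,0,0],[0,0,0],[0,0,0],[0,0,0],[0,0,0],[0,0,0]], "slide": [[0,0.002,-0.0055],[0,0.002,-0.0055],[0.01,0.0025,0.001],[0.022,0.0025,0.001],[0.026,0.0025,0.001],[0.028,0.0025,0.001],[0.026,0.0025,0.001],[0.026,0.0025,0.001],[0.015,0.0025,0.001],[0.007,0.0025,0.001]], "gripper": [-1,-1,-1,-1,-1,-1,-1,-1,-1,-1]}}

```text
time_s: 50.7
position: [0.5103, 0.285, -0.0034]
tool_rot: [[-0.023, 0.938, 0.345], [1.0, 0.021, 0.008], [0.0, 0.345, -0.939]]
ft_force: [-0.3, -0.4, -2.2]
grip_width: 0.0476
```

```bash
cat > chb.py <<'E'
from ovs import *
import sys
s=observe();print(s["q"].round(2));plan([.499,.2833,.0306],.0206,.349)
D=grab(2);p=tp(s);yaw=np.arctan2(-s["tool_rot"][0,0],s["tool_rot"][1,0]);f=Rz(yaw)@[1,0,0];o=p+.039*f
print("bat in bin",(Rz(-.0206)@(o-[.628,.286,0])).round(4),yaw-.0206)
it=[([o[0],o[1],yaw,p[2]-.0186],BAT,(0,0,255)),([.628,.286,.0206],BIN,(0,255,0))]
over(D,it,sys.argv[1],[("top",140,70,215,205,4),("side",95,220,260,320,3)])
over(D,[],"pics/last_plain.png",[("top",140,70,215,205,4),("side",95,220,260,320,3)])
E
python3 chb.py pics/c1.png
```

```text
[ 20.8   34.09  99.   -13.94  28.49 -59.32]
t 50.7 true pos [0.4982 0.2847 0.0294] F [-0.3 -0.4 -2.2] grip 0.0476
rot left [ 0.004 -0.001  0.002] world d [ 0.0008 -0.0014  0.0012] fwd/left/up 0.0007 -0.0014 0.0012 in tool [-0.0014  0.0011 -0.0009]
bat in bin [-0.0908  0.0015  0.0294] 0.0023461028854647216
(540, 803, 3)
(540, 803, 3)
```

View pics/c1.png

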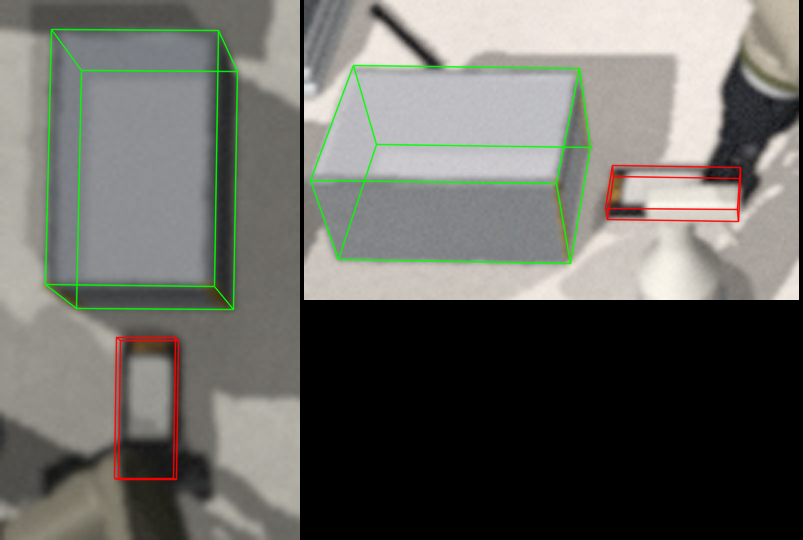

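Call:
{"api": "jog_arm", "payload": {"dr": [[0,0,0],[0,0,0],[0,0,0],[0,0,0],[0,0,0],[0,0,0],[0,0,0],[0,0,0],[0,0,0],[0,0,0]], "slide": [[-0.001,0.008,0.007],[-0.0005,0.008,0.007],[0,0.0094,0.0035],[0,0.0094,0.0035],[0,0.0094,0.0035],[0,0.0094,0.0035],[0,0.0094,0.0035],[0,0.0094,0.0035],[0,0,0],[0,0,0]], "gripper": [-1,-1,-1,-1,-1,-1,-1,-1,-1,-1]}}

```text
time_s: 51.9
position: [0.5903, 0.2839, -0.0117]
tool_rot: [[-0.021, 0.939, 0.345], [1.0, 0.02, 0.007], [0.0, 0.345, -0.939]]
ft_force: [-0.7, 0.0, -3.9]
grip_width: 0.048
```

```bash
python3 chb.py pics/c2.png
```

```text
[ 17.79  39.2   88.1  -10.18  33.73 -65.91]
t 51.9 true pos [0.5783 0.2836 0.0211] F [-0.7  0.  -3.9] grip 0.048
rot left [ 0.003 -0.     0.001] world d [-0.0793 -0.0003  0.0095] fwd/left/up -0.0793 0.0013 0.0095 in tool [ 0.0014 -0.0712 -0.0362]
bat in bin [-0.0108 -0.0013  0.0211] 0.0008662903538942668
(540, 803, 3)
(540, 803, 3)
```

View pics/c2.png

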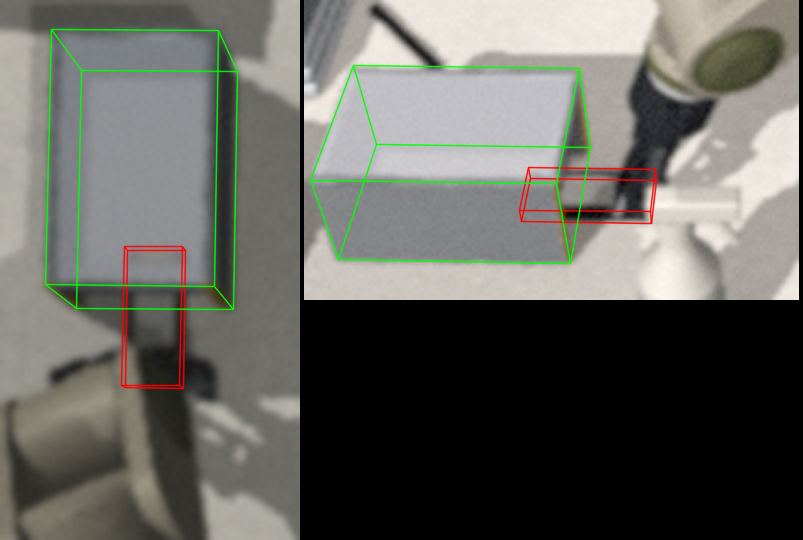

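Call:
{"api": "jog_arm", "payload": {"dr": [[0,0,0],[0,0,0],[0,0,0],[0,0,0],[0,0,0],[0,0,0],[0,0,0],[0,0,0],[0,0,0],[0,0,0]], "slide": [[0,0.0094,0.0035],[0,0.0094,0.0035],[0,-0.0003,0.001],[0,-0.0003,0.001],[0,0,0],[0,0,0],[0,0,0],[0,0,0],[0,0,0],[0,0,0]], "gripper": [-1,-1,-1,-1,-1,-1,0.2,0.4,0.4,0.4]}}

```text
time_s: 53.1
position: [0.6108, 0.2845, -0.0134]
tool_rot: [[-0.022, 0.938, 0.345], [1.0, 0.02, 0.008], [0.0, 0.346, -0.938]]
ft_force: [-0.8, 0.7, 0.1]
grip_width: 0.06
```

```bash
python3 chb.py pics/c3.png
```

```text
[ 17.22  40.56  85.08  -9.46  35.23 -67.2 ]
t 53.1 true pos [0.5987 0.2842 0.0194] F [-0.8  0.7  0.1] grip 0.06
rot left [ 0.004 -0.001  0.001] world d [-0.0997 -0.0009  0.0112] fwd/left/up -0.0997 0.0011 0.0112 in tool [ 0.0012 -0.0897 -0.0449]
bat in bin [ 0.0096 -0.0011  0.0194] 0.0011217109765566703
(540, 803, 3)
(540, 803, 3)
```

View pics/c3.png

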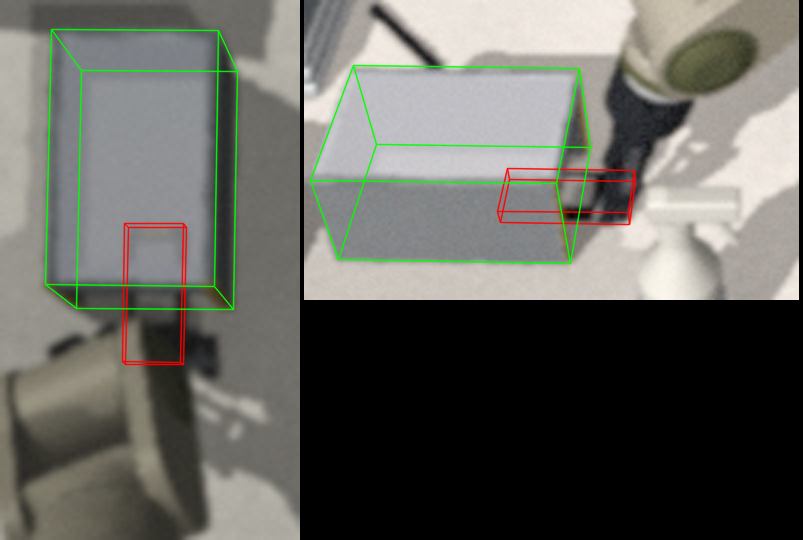

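```bash
cat > kin.py <<'E'
import numpy as np
from scipy.optimize import least_squares
from scipy.spatial.transform import Rotation as Ro
from mv import toolR,OFF
d=np.pi/180
data=[([58.7687,21.842,74.387,0,83.857,-12.3355],[.17793,.52007,.20749],None),
([.2,24.5,115.,5.,10.,-95.8],[.5145,.1236,.0431],None),
([.53,30.47,113.32,.94,15.98,-91.58],[.4924,.1233,-.0143],None),
([20.8,34.09,99,-13.94,28.49,-59.32],[.5103,.285,-.0034],None),
([17.79,39.2,88.1,-10.18,33.73,-65.91],[.5903,.2839,-.0117],None),
([17.22,40.56,85.08,-9.46,35.23,-67.2],[.6108,.2845,-.0134],None)]
def fk(q,P):
    h,a1,a2,a3,e,L,dl=P;q=np.array(q)*d
    R=Ro.from_euler("z",q[0])
    Ra=R*Ro.from_euler("y",q[1]);Rb=Ra*Ro.from_euler("y",q[2])
    w=np.array([0,0,h])+R.apply([a1,dl,0])+Ra.apply([0,0,a2])+Rb.apply([e,0,a3])
    Rc=Rb*Ro.from_euler("z",q[3])*Ro.from_euler("y",q[4])*Ro.from_euler("z",q[5])
    return w+Rc.apply([0,0,L]),Rc.as_matrix()
def fitP():
    f=lambda P:np.concatenate([fk(q,P)[0]-p for q,p,_ in data])
    best=least_squares(f,[.4,0,.4,.4,0,.25,.117]);return best.x,f(best.x)
if __name__=="__main__":
    P,r=fitP();print(P.round(4));print(r.reshape(-1,3).round(4))
    print(fk(data[0][0],P)[1].round(3));print(fk(data[-1][0],P)[1].round(3))
    from mv import tp,toolR
    def ik(pt,yaw,tilt,q0):
        R=toolR(yaw,tilt)
        for off in(0,np.pi):
            Rr=R@Ro.from_euler("z",off).as_matrix();T=np.array(pt)+OFF*R[:,2]
            lo=np.array([-178,-50.7,12.7,-81.4,9.98,-165.2]);hi=np.array([178,133.3,142,261.4,163.1,165.2])
            for st in(q0,[q0[0],q0[1],q0[2],170,20,q0[5]],[q0[0],q0[1],q0[2],170,20,q0[5]+150]):
                g=least_squares(lambda q:np.concatenate([(fk(q,P)[0]-T)*10,(fk(q,P)[1]-Rr).ravel()]),np.clip(st,lo+.1,hi-.1),bounds=(lo,hi))
                if g.cost<1e-3: print(tilt,off,g.x.round(1),g.cost)
    Rb=np.array([[np.cos(.0206),-np.sin(.0206)],[np.sin(.0206),np.cos(.0206)]])
    for tl in(.35,.6,.7,.8,.9,1.0,1.1):
      for bx in(-.07,.04):
        xy=Rb@[bx-.011*np.sin(tl),0]+[.628,.286];z=.004+.011*np.cos(tl)+.011*np.sin(tl)
        print("bx",bx,xy,z);ik([xy[0],xy[1],z],.0206,tl,data[-1][0])
E
python3 kin.py
```

```text
[ 0.1304 -0.      0.5366  0.351   0.1028  0.2807  0.1175]
[[ 0.      0.      0.    ]
 [-0.     -0.      0.0002]
 [ 0.0001  0.     -0.0001]
 [-0.      0.     -0.0001]
 [-0.     -0.     -0.    ]
 [-0.0001 -0.0001  0.    ]]
[[-0.324 -0.946 -0.001]
 [-0.946  0.324 -0.001]
 [ 0.001  0.    -1.   ]]
[[ 0.022 -0.938  0.345]
 [-1.    -0.02   0.008]
 [-0.    -0.346 -0.938]]
bx -0.07 [0.55424378 0.28448041] 0.018104975723331133
0.35 0 [ 18.7  38.2  91.6 -11.3  31.6 116.2] 5.730275034947798e-30
0.35 3.141592653589793 [ 18.7  38.2  91.6 -11.3  31.6 -63.8] 1.228761002351894e-29
0.35 3.141592653589793 [ 18.7  38.2  91.6 -11.3  31.6 -63.8] 1.2794314101988438e-24
bx 0.04 [0.66422044 0.28674625] 0.018104975723331133
0.35 0 [ 15.7  45.   74.2  -7.4  41.6 109.2] 1.1377858758586662e-26
0.35 3.141592653589793 [ 15.7  45.   74.2  -7.4  41.6 -70.8] 1.9673160600881257e-23
0.35 3.141592653589793 [ 15.7  45.   74.2  -7.4  41.6 -70.8] 1.6146379055238346e-31
bx -0.07 [0.5518051  0.28443016] 0.01928975897135185
0.6 0 [ 20.7  38.  100.5 -51.9  13.9 157.4] 7.821638662107088e-19
0.6 3.141592653589793 [ 20.7  38.  10
[... 3521 characters left out ...]
100.9] 2.0158353409714778e-22
1.1 0 [  24.6   47.2  113.   209.9   45.2 -100.9] 1.4302334934477415e-29
1.1 3.141592653589793 [ 24.6  47.2 113.  209.9  45.2  79.1] 1.066766742704959e-22
1.1 3.141592653589793 [ 24.6  47.2 113.  209.9  45.2  79.1] 1.862588507430748e-27
bx 0.04 [0.65819031 0.28662201] 0.01879283829635714
1.1 0 [  19.7   49.2   98.2  211.2   33.1 -108.3] 5.101495723107122e-21
1.1 0 [  19.7   49.2   98.2  211.2   33.1 -108.3] 2.7150611621344835e-20
1.1 0 [  19.7   49.2   98.2  211.2   33.1 -108.3] 2.7307700496155855e-30
1.1 3.141592653589793 [ 19.7  49.2  98.2 211.2  33.1  71.7] 1.534127642646848e-24
1.1 3.141592653589793 [ 19.7  49.2  98.2 211.2  33.1  71.7] 4.332947628637372e-30
```

Call:
{"api": "jog_arm", "payload": {"dr": [[0,0,0],[0,0,0],[0,0,0],[0,0,0],[0,0,0],[0,0,0],[0,0,0],[0,0,0],[0,0,0],[0,0,0]], "slide": [[0,-0.006,-0.0022],[0,-0.0094,-0.0035],[0,-0.0094,-0.0035],[0,-0.0094,-0.0035],[0,-0.0094,-0.0035],[0,-0.0094,-0.0035],[0,0.005,-0.02],[0,0.012,-0.04],[0,0.015,-0.045],[0,0.01,-0.03]], "gripper": [0.5,0.5,0.5,0.5,0.5,0.5,0,0,0,0]}}

```text
time_s: 54.3
position: [0.547, 0.2833, 0.131]
tool_rot: [[-0.022, 0.937, 0.348], [1.0, 0.02, 0.009], [0.001, 0.348, -0.937]]
ft_force: [-0.1, -0.3, -0.2]
grip_width: 0.0427
```

```bash
python3 chb.py pics/c4.png; cat > path.py <<'E'
from kin import *
from rig import observe
P,_=fitP()
def tpose(q):
    p,R=fk(q,P);R=R@np.diag([-1,-1,1]);return p,R
def ikq(pt,yaw,tilt,q0,flip=True):
    R=toolR(yaw,tilt);T=np.array(pt)+OFF*R[:,2]
    lo=np.array([-178,-50.7,12.7,-81.4,9.98,-165.2]);hi=np.array([178,133.3,142,261.4,163.1,165.2])
    S=np.diag([-1,-1,1]) if flip else np.eye(3)
    g=least_squares(lambda q:np.concatenate([(fk(q,P)[0]-T)*10,(fk(q,P)[1]-R@S).ravel()]),np.clip(q0,lo+.1,hi-.1),bounds=(lo,hi))
    return g.x,g.cost
E
python3 - <<'E'
from path import *
s=observe();q0=s["q"];print(q0.round(1),(tpose(q0)[0]-s["position"]).round(4))
# target hover flip; tool half-turned allowed
Rb=np.array([[np.cos(.0206),-np.sin(.0206)],[np.sin(.0206),np.cos(.0206)]])
xy=Rb@[-.13,0]+[.628,.286]
for flip in(True,False):
    q1,c=ikq([xy[0],xy[1],.12],.0206,1.0,[22,40,100,215,30,-110 if not flip else 70],flip);print(flip,q1.round(1),c)
    for i in range(0,11):
        q=q0+(q1-q0)*i/10;p,R=tpose(q);z=R[:,2];t=p-.024*z;b=p-.2*z;print(i,q.round(0),"tip",t.round(3),"back",b.round(3),"z",z.round(2))
E
```

```text
[ 19.19  24.97  86.22  -8.01  49.61 -67.88]
t 54.3 true pos [0.5348 0.283  0.1638] F [-0.1 -0.3 -0.2] grip 0.0427
rot left [ 0.007 -0.002  0.001] world d [-0.0358  0.0003 -0.1332] fwd/left/up -0.0358 0.0011 -0.1332 in tool [ 0.001  -0.0799  0.1125]
bat in bin [-0.0543 -0.0011  0.1638] 0.0012707978523446885
(540, 803, 3)
(540, 803, 3)
[ 19.2  25.2  86.4  -8.   49.4 -67.8] [ 0.  0. -0.]
True [ 26.8  29.5 114.7 230.6  28.1  57.5] 5.531990976505014e-26
0 [ 19.  25.  86.  -8.  49. -68.] tip [0.538 0.283 0.15 ] back [0.477 0.281 0.315] z [ 0.35  0.01 -0.94]
1 [ 20.  26.  89.  16.  47. -55.] tip [0.496 0.36  0.136] back [0.455 0.307 0.299] z [ 0.23  0.3  -0.93]
2 [ 21.  26.  92.  40.  45. -43.] tip [0.47  0.427 0.148] back [0.438 0.33  0.291] z [ 0.18  0.55 -0.81]
3 [ 21.  26.  95.  64.  43. -30.] tip [0.463 0.477 0.176] back [0.426 0.347 0.289] z [ 0.21  0.74 -0.64]
4 [ 22.  27.  98.  87.  41. -18.] tip [0.474 0.502 0.208] back [0.419 0.355 0.288] z [ 0.31  0.83 -0.45]
5 [ 23.  27. 101. 111.  39.  -5.] tip [0.497 0.502 0.233] back [0.415 0.355 0.286] z [ 0.47  0.83 -0.3 ]
6 [ 24.  28. 103.
[... 1067 characters left out ...]
.419 0.355 0.288] z [ 0.31  0.83 -0.45]
5 [ 23.  27. 101. 111.  39. -95.] tip [0.497 0.502 0.233] back [0.415 0.355 0.286] z [ 0.47  0.83 -0.3 ]
6 [  24.   28.  103.  135.   37. -101.] tip [0.525 0.478 0.243] back [0.413 0.347 0.28 ] z [ 0.64  0.74 -0.21]
7 [  25.   28.  106.  159.   34. -106.] tip [0.547 0.436 0.233] back [0.408 0.333 0.268] z [ 0.79  0.58 -0.2 ]
8 [  25.   29.  109.  183.   32. -112.] tip [0.554 0.384 0.205] back [0.398 0.316 0.251] z [ 0.88  0.39 -0.26]
9 [  26.   29.  112.  207.   30. -117.] tip [0.541 0.331 0.163] back [0.382 0.297 0.231] z [ 0.9   0.19 -0.39]
10 [  27.   29.  115.  231.   28. -122.] tip [0.507 0.284 0.114] back [0.359 0.28  0.209] z [ 0.84  0.02 -0.54]
```

View pics/last_plain.png

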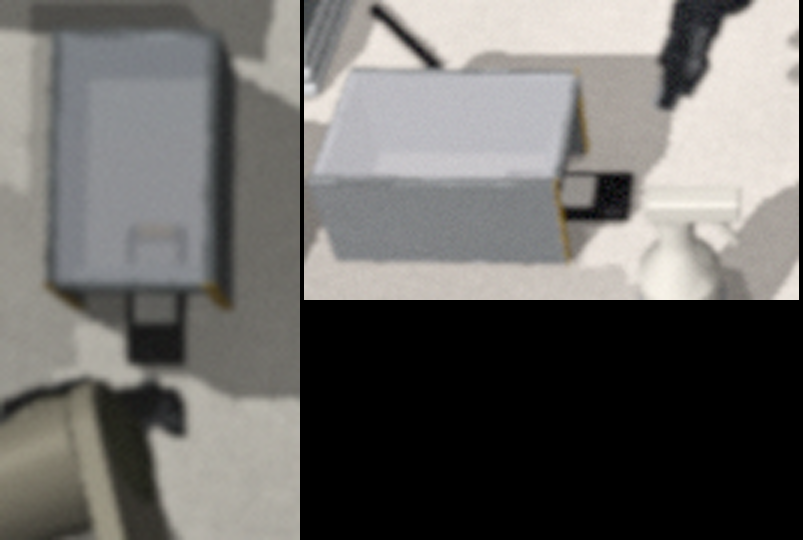

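```bash
python3 - <<'E'
import numpy as np
from scipy.spatial.transform import Rotation as Ro
dr=[-0.0173,0.0017,-0.0131]
sl=[[-0.0263,0.028,0.006],[-0.0267,0.0275,0.0065],[-0.027,0.027,0.007],[-0.0274,0.0266,0.0074],[-0.0278,0.026,0.0078],[-0.028,0.0256,0.008],[-0.0285,0.025,0.0086],[-0.0288,0.0245,0.009],[-0.029,0.024,0.0093],[-0.0295,0.0235,0.0097]]
R0=Ro.from_matrix(np.array([[.32385,.94611,-.0008],[.94611,-.32385,-.00127],[-.00146,-.00035,-1]]))
for mode in("pre","post"):
    R=R0;p=np.array([.1781,.5203,.2081])
    for s in sl:
        R1=R*Ro.from_rotvec(dr)
        p=p+(R if mode=="pre" else R1).apply(s);R=R1
    print(mode,p,R.as_matrix().round(3)[:,2])
E
```

```text
pre [0.3575027  0.18098737 0.14758223] [ 0.17  -0.03  -0.985]
post [0.36292757 0.18314538 0.15200786] [ 0.17  -0.03  -0.985]
```

```bash
cat >> path.py <<'E'
def rows(qs,n,cur=None):
    """qs list of joint waypoints; n rows per segment"""
    Q=[qs[0]]
    for a,b,k in zip(qs[:-1],qs[1:],n): Q+=[a+(b-a)*i/k for i in range(1,k+1)]
    T=[tpose(q) for q in Q]
    DR=[];SL=[]
    for (p,R),(p1,R1) in zip(T[:-1],T[1:]):
        DR.append(Ro.from_matrix(R.T@R1).as_rotvec().round(3).tolist());SL.append((R.T@(p1-p)).round(4).tolist())
    for i in range(0,len(DR),10):
        print("call",i//10);print(DR[i:i+10]);print(SL[i:i+10])
        p,R=T[min(i+10,len(T)-1)];print("end",p.round(4),R[:,2].round(3),Q[min(i+10,len(T)-1)].round(1))
E
python3 - <<'E'
from path import *
s=observe();q0=np.array(s["q"])
xy=np.array([.498,.2833])
q1,c=ikq([xy[0],xy[1],.12],.0206,1.0,[26.8,29.5,114.7,230,28,-122],False)
a=q0.copy();a[0]-=35;b=q1.copy();b[0]-=35
rows([q0,a,b,q1],[10,30,10])
E
```

```text
call 0
[[-0.0, -0.021, 0.057], [-0.0, -0.021, 0.057], [-0.0, -0.021, 0.057], [-0.0, -0.021, 0.057], [-0.0, -0.021, 0.057], [-0.0, -0.021, 0.057], [-0.0, -0.021, 0.057], [-0.0, -0.021, 0.057], [-0.0, -0.021, 0.057], [-0.0, -0.021, 0.057]]
[[-0.0342, 0.0146, 0.0054], [-0.0342, 0.0146, 0.0054], [-0.0342, 0.0146, 0.0054], [-0.0342, 0.0146, 0.0054], [-0.0342, 0.0146, 0.0054], [-0.0342, 0.0146, 0.0054], [-0.0342, 0.0146, 0.0054], [-0.0342, 0.0146, 0.0054], [-0.0342, 0.0146, 0.0054], [-0.0342, 0.0146, 0.0054]]
end [ 0.61   -0.0817  0.1278] [ 0.288 -0.192 -0.938] [-15.8  25.2  86.4  -8.   49.4 -67.8]
call 1
[[0.045, 0.098, 0.054], [0.041, 0.096, 0.057], [0.037, 0.094, 0.061], [0.033, 0.093, 0.064], [0.029, 0.091, 0.067], [0.025, 0.089, 0.07], [0.02, 0.087, 0.073], [0.015, 0.085, 0.075], [0.01, 0.083, 0.077], [0.005, 0.08, 0.08]]
[[0.0287, -0.0178, 0.0026], [0.0275, -0.0166, 0.0029], [0.0262, -0.0154, 0.0031], [0.0248, -0.0141, 0.0032], [0.0235, -0.0127, 0.0031], [0.0221, -0.0112, 0.003], [0.0208, -0.0096, 0.0028], [0.0195, -0.0079, 0.0025], [0.0182, -0.0062, 0.0021], [0.017, -0.0044, 0.0016]
[... 1217 characters left out ...]
949 -0.07    0.1011] [ 0.699 -0.468 -0.54 ] [  -8.2   29.5  114.7  230.6   28.1 -122.5]
call 4
[[-0.0, -0.051, -0.033], [-0.0, -0.051, -0.033], [-0.0, -0.051, -0.033], [-0.0, -0.051, -0.033], [-0.0, -0.051, -0.033], [-0.0, -0.051, -0.033], [-0.0, -0.051, -0.033], [-0.0, -0.051, -0.033], [-0.0, -0.051, -0.033], [-0.0, -0.051, -0.033]]
[[-0.032, 0.0095, -0.0149], [-0.032, 0.0095, -0.0149], [-0.032, 0.0095, -0.0149], [-0.032, 0.0095, -0.0149], [-0.032, 0.0095, -0.0149], [-0.032, 0.0095, -0.0149], [-0.032, 0.0095, -0.0149], [-0.032, 0.0095, -0.0149], [-0.032, 0.0095, -0.0149], [-0.032, 0.0095, -0.0149]]
end [0.5274 0.2839 0.1011] [ 0.841  0.017 -0.54 ] [  26.8   29.5  114.7  230.6   28.1 -122.5]
```

Call:
{"api": "jog_arm", "payload": {"dr": [[0,-0.021,0.057],[0,-0.021,0.057],[0,-0.021,0.057],[0,-0.021,0.057],[0,-0.021,0.057],[0,-0.021,0.057],[0,-0.021,0.057],[0,-0.021,0.057],[0,-0.021,0.057],[0,-0.021,0.057]], "slide": [[-0.0342,0.0146,0.0054],[-0.0342,0.0146,0.0054],[-0.0342,0.0146,0.0054],[-0.0342,0.0146,0.0054],[-0.0342,0.0146,0.0054],[-0.0342,0.0146,0.0054],[-0.0342,0.0146,0.0054],[-0.0342,0.0146,0.0054],[-0.0342,0.0146,0.0054],[-0.0342,0.0146,0.0054]], "gripper": [-0.3,-0.3,-0.3,-0.3,-0.3,-0.3,-0.3,-0.3,-0.3,-0.3]}}

```text
time_s: 55.5
position: [0.6106, -0.0827, 0.1251]
tool_rot: [[0.555, 0.782, 0.284], [0.832, -0.521, -0.191], [-0.001, 0.342, -0.94]]
ft_force: [0.5, -0.0, 0.5]
grip_width: 0.0297
```

Call:
{"api": "jog_arm", "payload": {"dr": [[0.045,0.098,0.054],[0.041,0.096,0.057],[0.037,0.094,0.061],[0.033,0.093,0.064],[0.029,0.091,0.067],[0.025,0.089,0.07],[0.02,0.087,0.073],[0.015,0.085,0.075],[0.01,0.083,0.077],[0.005,0.08,0.08]], "slide": [[0.0287,-0.0178,0.0026],[0.0275,-0.0166,0.0029],[0.0262,-0.0154,0.0031],[0.0248,-0.0141,0.0032],[0.0235,-0.0127,0.0031],[0.0221,-0.0112,0.003],[0.0208,-0.0096,0.0028],[0.0195,-0.0079,0.0025],[0.0182,-0.0062,0.0021],[0.017,-0.0044,0.0016]], "gripper": [-0.3,-0.3,-0.3,-0.3,-0.3,-0.3,-0.3,-0.3,-0.3,-0.3]}}

```text
time_s: 56.5
position: [0.676, 0.146, 0.1706]
tool_rot: [[0.605, 0.472, 0.641], [0.128, -0.853, 0.506], [0.786, -0.224, -0.577]]
ft_force: [-0.5, -0.5, -0.5]
grip_width: 0.0299
```

```bash
python3 -c "
from rig import observe
s=observe();print(s['q'].round(1),s['position'].round(4))"
```

```text
[-13.3  26.9  95.9  71.9  42.3 -86.2] [0.676  0.146  0.1706]
```

Following the planned joint path exactly. Continue.

Call:
{"api": "jog_arm", "payload": {"dr": [[0.0,0.078,0.081],[-0.005,0.076,0.083],[-0.01,0.074,0.084],[-0.015,0.072,0.085],[-0.02,0.07,0.086],[-0.025,0.068,0.086],[-0.029,0.066,0.087],[-0.034,0.064,0.087],[-0.038,0.062,0.087],[-0.042,0.06,0.086]], "slide": [[0.0159,-0.0026,0.0011],[0.0149,-0.0007,0.0005],[0.0139,0.0011,-0.0001],[0.0131,0.003,-0.0007],[0.0123,0.0049,-0.0013],[0.0117,0.0068,-0.0019],[0.0112,0.0086,-0.0025],[0.0108,0.0104,-0.0031],[0.0105,0.0122,-0.0036],[0.0104,0.0138,-0.0041]], "gripper": [-0.3,-0.3,-0.3,-0.3,-0.3,-0.3,-0.3,-0.3,-0.3,-0.3]}}

```text
time_s: 57.5
position: [0.7252, 0.062, 0.2305]
tool_rot: [[0.194, -0.106, 0.975], [-0.804, -0.587, 0.097], [0.563, -0.802, -0.199]]
ft_force: [0.7, -0.5, 0.7]
grip_width: 0.03
```

Call:
{"api": "jog_arm", "payload": {"dr": [[-0.045,0.059,0.086],[-0.048,0.057,0.085],[-0.051,0.056,0.085],[-0.054,0.055,0.084],[-0.056,0.054,0.083],[-0.058,0.053,0.083],[-0.06,0.052,0.082],[-0.061,0.051,0.082],[-0.062,0.05,0.082],[-0.063,0.05,0.081]], "slide": [[0.0104,0.0154,-0.0045],[0.0104,0.0169,-0.0048],[0.0106,0.0182,-0.0051],[0.0108,0.0195,-0.0053],[0.0112,0.0206,-0.0054],[0.0116,0.0215,-0.0054],[0.012,0.0223,-0.0053],[0.0125,0.0229,-0.0052],[0.013,0.0234,-0.005],[0.0135,0.0237,-0.0047]], "gripper": [-0.3,-0.3,-0.3,-0.3,-0.3,-0.3,-0.3,-0.3,-0.3,-0.3]}}

```text
time_s: 58.5
position: [0.5939, -0.0694, 0.0977]
tool_rot: [[-0.558, -0.452, 0.696], [-0.83, 0.305, -0.467], [-0.001, -0.838, -0.546]]
ft_force: [-0.2, -0.7, -0.6]
grip_width: 0.0299
```

```bash
python3 - <<'E'
from ovs import *
s=observe();print(s['q'].round(1),s['position'].round(4))
D=grab(3)
over(D,[],"pics/c5.png",[("top",140,70,215,205,4),("side",95,220,260,320,3)])
E
```

```text
[  -8.1   29.8  114.8  230.6   28.1 -122.3] [ 0.5939 -0.0694  0.0977]
(540, 803, 3)
```

View pics/c5.png

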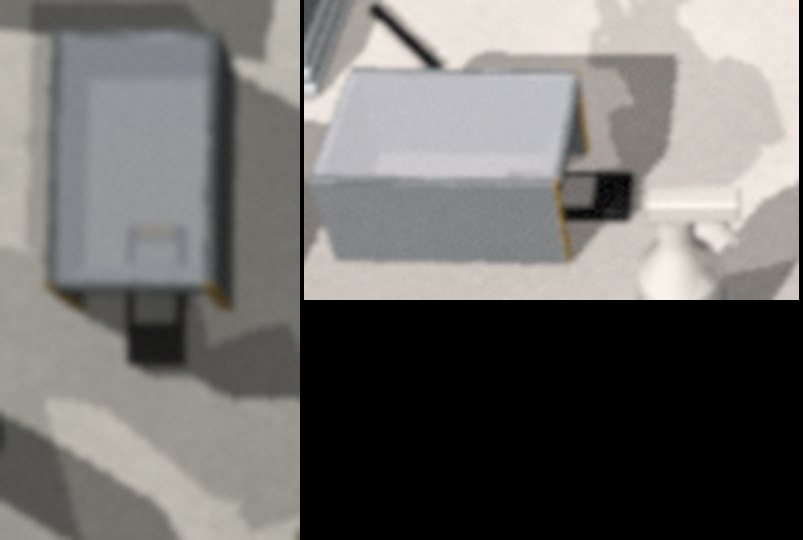

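Call:
{"api": "jog_arm", "payload": {"dr": [[0,-0.051,-0.033],[0,-0.051,-0.033],[0,-0.051,-0.033],[0,-0.051,-0.033],[0,-0.051,-0.033],[0,-0.051,-0.033],[0,-0.051,-0.033],[0,-0.051,-0.033],[0,-0.051,-0.033],[0,-0.051,-0.033]], "slide": [[-0.032,0.0095,-0.0149],[-0.032,0.0095,-0.0149],[-0.032,0.0095,-0.0149],[-0.032,0.0095,-0.0149],[-0.032,0.0095,-0.0149],[-0.032,0.0095,-0.0149],[-0.032,0.0095,-0.0149],[-0.032,0.0095,-0.0149],[-0.032,0.0095,-0.0149],[-0.032,0.0095,-0.0149]], "gripper": [-0.3,-0.3,-0.3,-0.3,-0.3,-0.3,-0.3,-0.3,-0.3,-0.3]}}

```text
time_s: 59.8
position: [0.5282, 0.2856, 0.1011]
tool_rot: [[0.022, -0.538, 0.842], [-1.0, -0.014, 0.017], [0.003, -0.843, -0.539]]
ft_force: [0.4, -0.2, -0.3]
grip_width: 0.0296
```

```bash
cat > mv2.py <<'E'
from mv import *
def plan2(target,yaw,tilt):
    s=observe();R0=s["tool_rot"];p0=tp(s);R1=toolR(yaw,tilt)@np.diag([-1,-1,1])
    w=Ro.from_matrix(R0.T@R1).as_rotvec();d=np.array(target)-p0
    print("t",round(s["time_s"],2),"q",s["q"].round(1),"true",p0.round(4),"F",s["ft_force"].round(1),"grip",round(s["grip_width"],4))
    print("tip",(p0+.011*R0[:,2]).round(4),"rot left",w.round(3),"d",d.round(4),"in tool",(R0.T@d).round(4))
    print("tool fwd",(R0.T@[np.cos(yaw),np.sin(yaw),0]).round(3),"down",(R0.T@[0,0,-1.]).round(3))
E
python3 - <<'E'
from mv2 import *
from ovs import *
D=grab(2)
b=pix2w(D["top"],*px(156.5,362,4,140,70),.008);print("rear mid",b,(Rz(-.0206)@(b-[.628,.286,0])).round(4))
over(D,[],"pics/c6.png",[("top",140,70,215,205,4),("side",95,200,260,320,3)])
plan2([.52,.2838,.022],.0206,1.0)
E
```

```text
rear mid [0.57865121 0.2805436  0.008     ] [-0.0495 -0.0044  0.008 ]
(540, 803, 3)
t 60.0 q [  26.9   29.6  114.5  230.9   28.3 -122.8] true [0.4991 0.2839 0.12  ] F [ 1.2 -0.5 -1. ] grip 0.03
tip [0.5084 0.2841 0.114 ] rot left [-0.002 -0.002  0.002] d [ 0.0209 -0.0001 -0.098 ] in tool [0.0002 0.0713 0.0704]
tool fwd [-0.001 -0.539  0.842] down [-0.003  0.842  0.539]
```

View pics/c6.png

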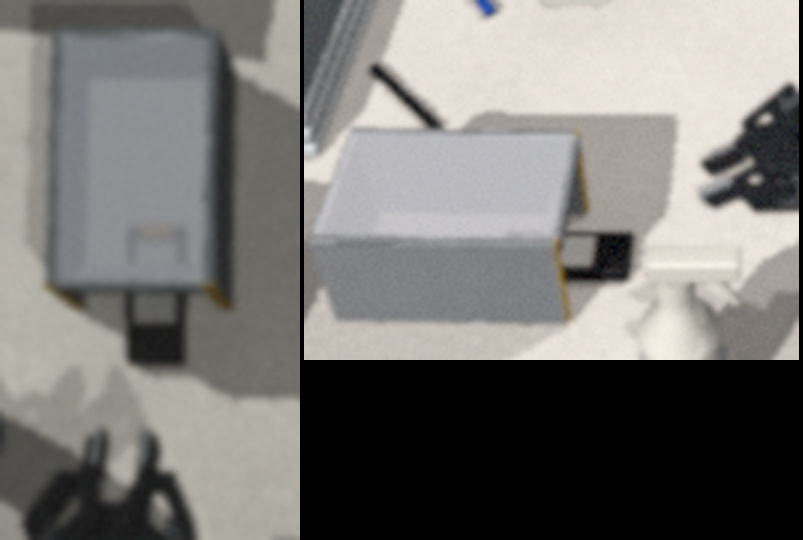

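Call:
{"api": "jog_arm", "payload": {"dr": [[0,0,0],[0,0,0],[0,0,0],[0,0,0],[0,0,0],[0,0,0],[0,0,0],[0,0,0],[0,0,0],[0,0,0]], "slide": [[0.0005,0.008,0.011],[0.0005,0.008,0.011],[0.0005,0.008,0.011],[0.0005,0.008,0.011],[0.0005,0.008,0.011],[0.0005,0.008,0.011],[0.0005,0.008,0.011],[0,0.006,0.01],[0,0,0],[0,0,0]], "gripper": [-0.3,-0.3,-0.3,-0.3,-0.3,-0.3,-0.3,-0.3,-0.3,-0.3]}}

```text
time_s: 61.0
position: [0.5686, 0.2805, 0.0018]
tool_rot: [[0.018, -0.539, 0.842], [-1.0, -0.012, 0.014], [0.002, -0.842, -0.54]]
ft_force: [-0.4, -0.4, 0.1]
grip_width: 0.0298
```

```bash
python3 - <<'E'
from mv2 import *
from ovs import *
D=grab(2)
over(D,[],"pics/c7.png",[("top",140,70,215,205,4),("side",95,200,260,320,3)])
plan2([.54,.2805,.019],.0206,1.0)
E
```

```text
(540, 803, 3)
t 61.2 q [  24.1   44.   112.9  213.4   36.9 -105. ] true [0.5389 0.2805 0.0212] F [-0.7  0.3  0.3] grip 0.0299
tip [0.5481 0.2807 0.0153] rot left [-0.002 -0.003  0.001] d [ 0.0011 -0.     -0.0022] in tool [0.     0.0013 0.0022]
tool fwd [-0.002 -0.539  0.842] down [-0.002  0.842  0.539]
```

View pics/c7.png

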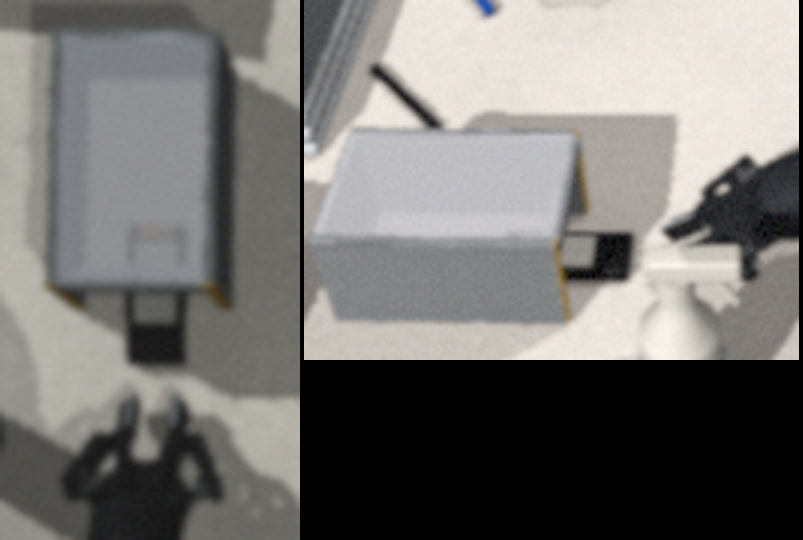

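Call:
{"api": "jog_arm", "payload": {"dr": [[0,0,0],[0,0,0],[0,0,0],[0,0,0],[0,0,0],[0,0,0],[0,0,0],[0,0,0],[0,0,0],[0,0,0]], "slide": [[0,0.0025,0.0015],[0,-0.0054,0.0084],[0,-0.0054,0.0084],[0,-0.0054,0.0084],[0,-0.0054,0.0084],[0,-0.0054,0.0084],[0,-0.0054,0.0084],[0,0,0],[0,0,0],[0,0,0]], "gripper": [-0.3,-0.3,-0.3,-0.3,-0.3,-0.3,-0.3,-0.3,-0.3,-0.3]}}

```text
time_s: 62.2
position: [0.6278, 0.282, -0.0013]
tool_rot: [[0.018, -0.54, 0.842], [-1.0, -0.012, 0.014], [0.003, -0.842, -0.54]]
ft_force: [-0.6, -0.1, -0.6]
grip_width: 0.03
```

```bash
python3 - <<'E'
from mv2 import *
from ovs import *
D=grab(2)
over(D,[],"pics/c8.png",[("top",140,70,215,205,4),("side",95,200,260,320,3)])
plan2([.54,.2805,.019],.0206,1.0)
E
```

```text
(540, 803, 3)
t 62.4 q [  21.2   45.5  105.1  214.6   30.9 -109.5] true [0.5985 0.2816 0.0177] F [ 0.5 -0.3 -0.3] grip 0.0305
tip [0.6078 0.2817 0.0118] rot left [-0.001 -0.003  0.001] d [-0.0585 -0.0011  0.0013] in tool [ 0.      0.0305 -0.0499]
tool fwd [-0.002 -0.54   0.842] down [-0.002  0.842  0.54 ]
```

View pics/c8.png

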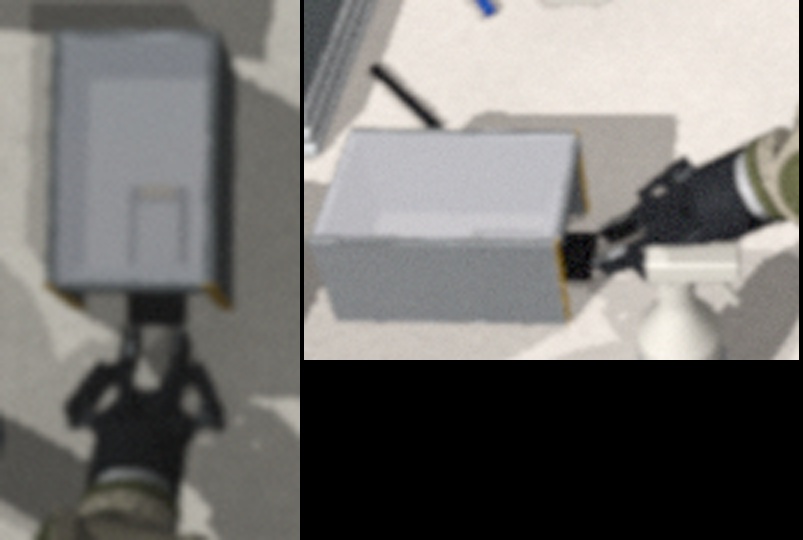

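Call:
{"api": "jog_arm", "payload": {"dr": [[0,0,0],[0,0,0],[0,0,0],[0,0,0],[0,0,0],[0,0,0],[0,0,0],[0,0,0],[0,0,0],[0,0,0]], "slide": [[0,-0.0054,0.0084],[0,-0.0054,0.0084],[0,-0.0054,0.0084],[0,-0.0054,0.0084],[0,0,0],[0,0,0],[0,0,0],[0,0,0],[0,0,0],[0,0,0]], "gripper": [-0.3,-0.3,-0.3,-0.3,-0.3,-0.3,-0.3,-0.3,-0.3,-0.3]}}

```text
time_s: 63.4
position: [0.668, 0.2828, -0.001]
tool_rot: [[0.018, -0.539, 0.842], [-1.0, -0.012, 0.014], [0.002, -0.842, -0.54]]
ft_force: [0.1, 0.0, 0.4]
grip_width: 0.0302
```

Call:
{"api": "jog_arm", "payload": {"dr": [[0,0,0],[0,0,0],[0,0,0],[0,0,0],[0,0,0],[0,0,0],[0,0,0],[0,0,0],[0,0,0],[0,0,0]], "slide": [[0,-0.0027,0.0042],[0,-0.0027,0.0042],[0,-0.0027,0.0042],[0,-0.0027,0.0042],[0,0,0],[0,0,0],[0,0,0],[0,0,0],[0,0,0],[0,0,0]], "gripper": [-0.3,-0.3,-0.3,-0.3,-0.3,-0.3,-0.3,-0.3,-0.3,-0.3]}}

```text
time_s: 64.4
position: [0.688, 0.2831, -0.001]
tool_rot: [[0.018, -0.539, 0.842], [-1.0, -0.012, 0.014], [0.002, -0.842, -0.54]]
ft_force: [-0.2, -0.3, -0.1]
grip_width: 0.0298
```

```bash
python3 - <<'E'
from mv2 import *
from ovs import *
D=grab(2)
over(D,[],"pics/c9.png",[("top",140,70,215,205,4),("side",95,200,260,320,3)])
plan2([.54,.2805,.019],.0206,1.0)
s=observe();t=tp(s)+.011*s["tool_rot"][:,2];print("tip in bin",(Rz(-.0206)@(t-[.628,.286,0])).round(4))
E
```

```text
(540, 803, 3)
t 64.6 q [  18.9   47.3   96.7  218.2   24.8 -115.8] true [0.6586 0.2826 0.0179] F [-0.1 -0.7  0.1] grip 0.0299
tip [0.6679 0.2828 0.0119] rot left [-0.001 -0.003  0.001] d [-0.1186 -0.0021  0.0011] in tool [-1.000e-04  6.300e-02 -1.005e-01]
tool fwd [-0.002 -0.54   0.842] down [-0.002  0.842  0.54 ]
tip in bin [ 0.0398 -0.004   0.0119]
```

View pics/c9.png

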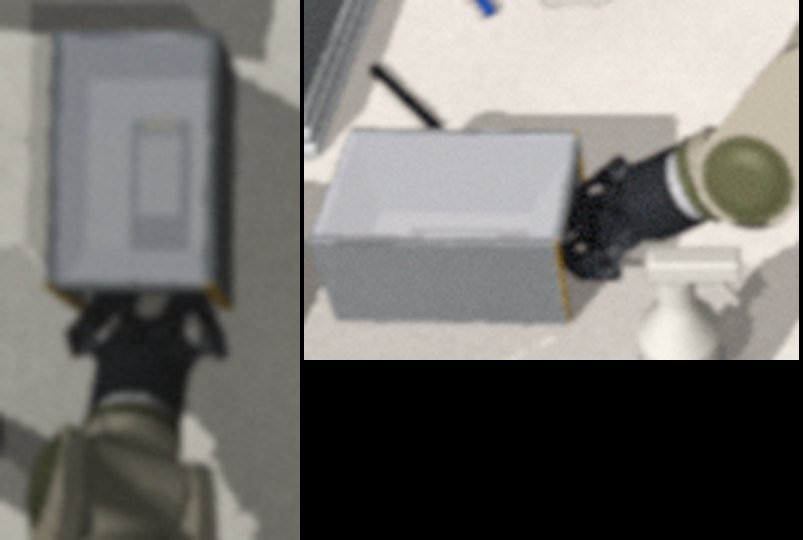

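```bash
python3 - <<'E'
from ovs import *
im=pickle.load(open("d0.pkl","rb"))["top"]
for q in[(160,248),(160,121)]:
    b=pix2w(im,*px(*q,4,140,70),.012);print((Rz(-.0206)@(b-[.628,.286,0])).round(4))
E
```

```text
[ 0.0489 -0.0062  0.012 ]
[ 0.1601 -0.004   0.012 ]
```

Call:
{"api": "jog_arm", "payload": {"dr": [[0,0,0],[0,0,0],[0,0,0],[0,0,0],[0,0,0],[0,0,0],[0,0,0],[0,0,0],[0,0,0],[0,0,0]], "slide": [[0,-0.0022,0.0034],[0,0,0],[0,0,0],[0,0.0027,-0.0042],[0,0.0027,-0.0042],[0,0.0054,-0.0084],[0,0.0054,-0.0084],[0,0.0054,-0.0084],[0,0.0054,-0.0084],[0,0.0054,-0.0084]], "gripper": [-0.3,-0.3,-0.3,-0.3,-0.3,-0.3,-0.3,-0.3,-0.3,-0.3]}}

```text
time_s: 65.6
position: [0.6313, 0.2821, -0.001]
tool_rot: [[0.018, -0.539, 0.842], [-1.0, -0.012, 0.014], [0.002, -0.842, -0.54]]
ft_force: [-0.1, -0.5, -0.1]
grip_width: 0.0299
```

Call:
{"api": "jog_arm", "payload": {"dr": [[0,0,0],[0,0,0],[0,0,0],[0,0,0],[0,0,0],[0,0,0],[0,0,0],[0,0,0],[0,0,0],[0,0,0]], "slide": [[0,0.0054,-0.0084],[0,0.0054,-0.0084],[0,0.0054,-0.0084],[0,0.0054,-0.0084],[0,0.0054,-0.0084],[0,0,-0.01],[0,0,-0.015],[0,0,-0.015],[0,-0.008,-0.008],[0,-0.012,-0.008]], "gripper": [-0.3,-0.3,-0.3,-0.3,-0.3,-0.3,-0.3,-0.3,-0.3,-0.3]}}

```text
time_s: 66.6
position: [0.5453, 0.2808, 0.0467]
tool_rot: [[0.019, -0.54, 0.842], [-1.0, -0.012, 0.015], [0.002, -0.842, -0.54]]
ft_force: [0.0, -0.4, 0.5]
grip_width: 0.0297
```

```bash
python3 - <<'E'
from mv2 import *
from ovs import *
D=grab(3)
over(D,[],"pics/e1.png",[("top",140,70,215,205,4),("side",95,200,260,320,3)])
over(D,[],"pics/e2.png",[("top",325,105,425,205,4),("side",170,110,270,190,4)])
plan2([.54,.2805,.019],.0206,1.0)
E
```

```text
(540, 803, 3)
(400, 808, 3)
t 66.9 q [  25.3   37.6  114.9  218.9   33.6 -110.3] true [0.5165 0.2801 0.0645] F [-0.3 -0.3 -0.5] grip 0.0299
tip [0.5257 0.2802 0.0585] rot left [-0.001 -0.003  0.001] d [ 0.0235  0.0004 -0.0455] in tool [-0.0001  0.0256  0.0444]
tool fwd [-0.002 -0.54   0.842] down [-0.002  0.842  0.54 ]
```

View pics/e1.png

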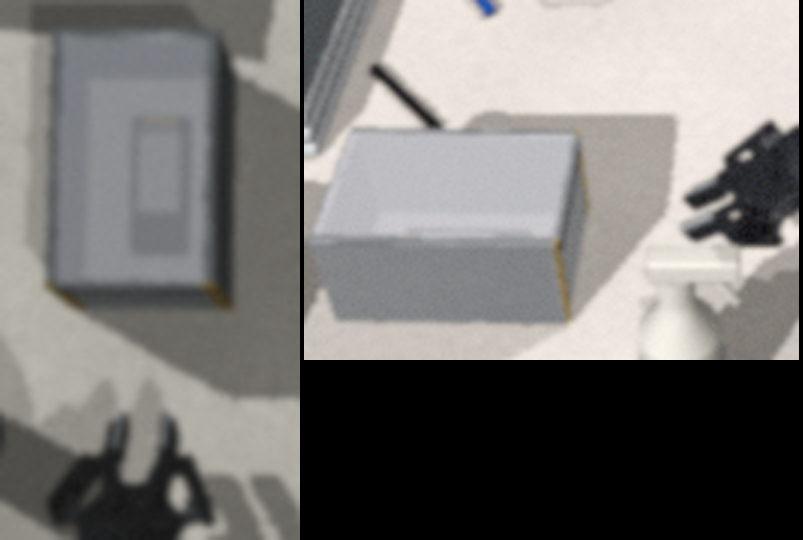

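View pics/e2.png

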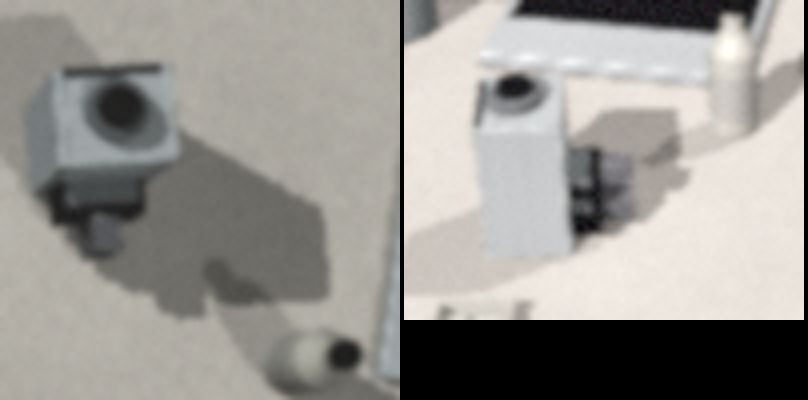

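```bash
python3 - <<'E'
from ovs import *
D=grab(3);o=np.array(RK[:2])+(Rz(.08)@[.02,0,0])[:2]
over(D,[([o[0],o[1],.08,.054],THIN,(0,0,255)),([o[0],o[1],.08,.012],THICK,(0,255,0))],"pics/e3.png",[("top",325,110,375,180,8),("side",190,120,240,180,8)])
D0=pickle.load(open("d0.pkl","rb"))
for c,(x0,y0,x1,y1) in(("side",(175,240,198,305)),("top",(148,138,200,150))):
    print(c,np.abs(D[c]["pixels"][y0:y1,x0:x1].astype(float)-D0[c]["pixels"][y0:y1,x0:x1]).mean())
crop(np.hstack([D[c]["pixels"][235:315,165:205] for c in("side",)]+[D0["side"]["pixels"][235:315,165:205]]),0,0,80,80,7,"pics/e4.png")
E
```

```text
(560, 808, 3)
side 17.412931995540692
top 6.4914529914529915
```

View pics/e3.png

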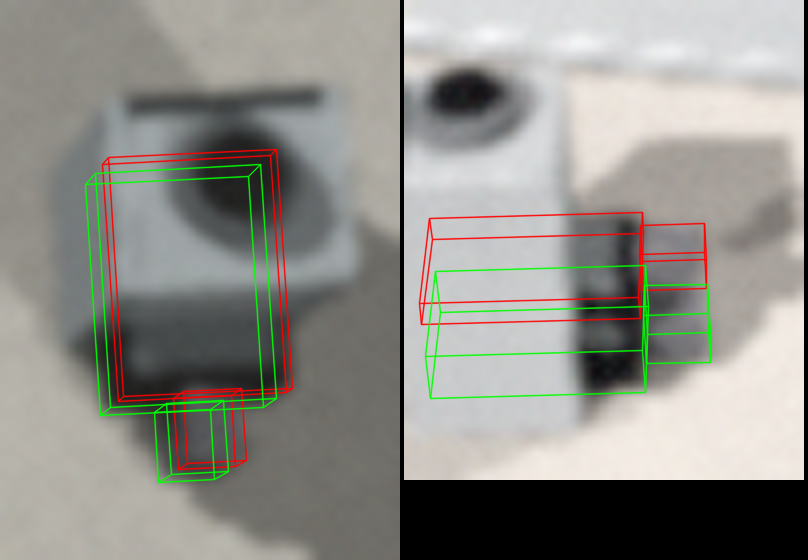

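View pics/e4.png

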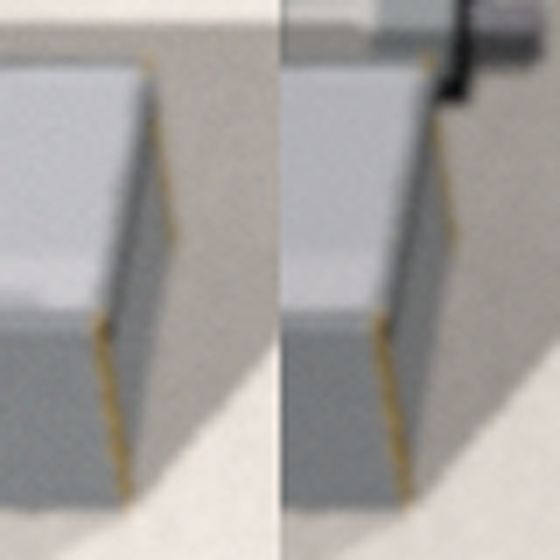

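```bash
python3 -c "
from rig import env,observe
s=observe();print(s['time_s'],s['ft_force'].round(1));print(env.close_job())"
```

```text
67.2 [ 0.1 -0.1  0.6]
the job is handed in; nothing more can be done
None
```

The job is done and handed in at 67.2 s; `close_job` gave no verdict.

**What I did**
- Only two sleds were there: the thick one went into slot 0 and one thin one into slot 1. I pushed each until it met the back stop, with about 12 N of push.
- I then pressed the start button until it bottomed out (about 13 N) and let it go.
- I slid the battery part-way in under the flap, then turned the wrist over and pushed it the rest of the way with the tool tilted low to get under the lintel.

**Last checks**
- **Sleds:** in both cameras they line up with the predicted fully-home outlines to about 2 mm.
- **Button:** it looks up in the pictures.
- **Battery:** it shows through the clear roof with its rear end about 43 mm inside, against the roughly 35 mm needed.
- **Flap:** the doorway looks the same as in the first picture, so it is shut.
- **Bottles and arm:** both bottles are standing, and the arm is clear with wrist force near zero.

**What disagreed**
- **Tool position:** the real fingertips sit about 35 mm further back along the tool than the reported TCP and `env.tcp_to_tips` say. My first grasp closed on nothing because of it. I found the offset by touching the table, where the wrist force reached 46 N. That was fingertip contact, but it is above the 40 N limit for the arm and gripper body. All later moves allowed for the offset.
- **Wrist joint limit:** the first steep tilt for the battery ran joint 5 to its lower limit and stopped short, so I gripped it at a smaller tilt.
- **No disturbance seen:** I saw no slackening of the grip, and the battery was not knocked at any point where I checked.

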